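Unload the test kiln with tongs and lay out the relief tiles

ROBOT

A 6-joint arm with a two-finger parallel gripper is mounted at the origin on the work surface. World frame = base frame: x ahead of the robot, y to its left, z up, the work surface at z = 0. Lengths are in m, angles in degrees, forces in N, time in s.
With the tool pointing down it reaches from about 0.35 to 0.875 m from the base axis. Payload 4.2 kg.
Tool frame: the origin (TCP) lies on the centre line of the jaws, within the pads' length; the fingertips stand 25 mm ahead of it and the grasp point (between the pads) lies 6 mm ahead of it (finger_overhang is the distance from the TCP to the fingertips, in m); z points along the fingers, y is the line along which they close (so a half turn about z gives the same grasp; the last joint's range is limited). The gripper opens to 87 mm and grips with 3 to 60 N. Pads are 19 mm wide; open, the fingers measure 117 mm over their backs; the gripper's body (75 mm by 190 mm) begins 51 mm behind the grasp point.
Start: joints at [-57.777, 22.042, 0.453, 0, -68.411, -14.817], TCP at [0.187, -0.596, 0.248] pointing down, gripper open.
Joint ranges: [-179.83, 179.83], [-69.29, 118.12], [-61.27, 80.66], [-181.25, 117.63], [-171.15, -9.14], [-177.46, 177.46]. Speed limits (degrees/s): [159.86, 159.86, 180, 180, 180, 180].

INTERFACE

Orientations are given as a 3x3 rotation matrix whose columns are the frame's x, y, z axes.
In Python, from station import sense, capture, finish_job, spot_in, tip_of, finger_overhang gives the robot as it stands. The module is installed in compiled form; this text tells all that it offers.
- The arm moves only by the tool servo_tool, never from a script. Its arguments are lists of equal length, an entry for each row: "slide": the shift along the tool's x, y, z in m, a list of three; "spin": the turn about the tool's z in degrees; "grip": the closure, from 0 (fully open) to 1 (shut). A call has exactly 5 rows; each row is the pose to reach, as a shift and turn from the pose commanded when the call began, along the tool's axes at that moment; what a row does not reach only later rows make up. A row lasts 1/12 s, in which the tool goes at most 41.7 mm and 7.16 degrees, less where a joint would pass 70% of its speed; a pose out of reach is approached as far as the arm can. A call with a gripper value outside its range is refused whole. The fingers move at their own pace and stop on an object; the grip force is fixed at half the most. Time passes only in rows, so rows that repeat a pose let the fingers close, or fill a call up. It gives the time, the measured TCP pose, the force, the opening and the grip force at its end, in the units of the state.
- sense(): the state, without advancing time (a new reading comes with each control period).
- capture(name): name is "side" or "top" or "wrist"; returns a dict with "pixels" (384x512x3 uint8, blue, green, red), "depth" (384x512 float32, m along the optical axis (not along the pixel's ray), 0 where there is no reading), "fx", "fy", "cx", "cy" (pixels), "k1" (the pictures are not rectified: a ray, as slopes to the right and down, at radius r is drawn at 1 + k1 r^2 times it, then the intrinsics apply), "R" (3x3) and "t" (3): a world point X has camera coordinates R X + t; the wrist camera has in their place "hand_eye" (4x4, takes a point from camera to tool coordinates, whose origin is the TCP and whose axes are the flange's). Camera axes: x right, y down, z forward; pixel columns grow to the right and rows downward; lengths in m; the calibration is good to about 2 mm. A picture is of the moment at which its call begins: read the wrist's pose just before it.
- finish_job(): hands the job in; it is judged then, once.
Trained networks look in the newest picture that a camera, given by its name, has taken for a name from the list of things; names that differ only in an ending like _2 or _b are one class to them, and where a whole thing is asked for, a point or a joint stands for the part that bears it (a point fixed in the world has none). Each returns a list of dicts, best first, with "conf" (0 to 1); they miss things now and then, are a little off and sometimes report something else, mostly with a low value. They report only what shows in the picture. A call takes as long as a camera call. They do not tell look-alikes from the thing itself.
- spot_in(thing, camera): "point" ([x, y, z] in m, in world coordinates, good to about 4 mm: the middle of the surface that is visible of it).
- tip_of(thing, camera): "point" ([x, y, z] in m, in world coordinates, good to about 4 mm: a listed point, or the origin of a listed thing).
The state is a dict: "time_s": time; "joints": joint angles; "joint_velocities": joint speeds; "effort": joint torques, N m; "tcp_pos": TCP position; "ee_rot": TCP orientation; "wrist_force": force on the tool from outside, world axes, zero at the start; "moment": the same for the moment, N m; "gripper_width": opening from 0.0 (shut) to 1.0 (fully open); "gripper_force": force on a finger pad.
Only numpy, scipy, OpenCV 4.12 (cv2) and the standard library are available. Lean on these libraries where they do the work, as an engineer would, in place of code of your own. Each camera call takes 0.05 s, during which the arm holds its last target. There are 200 camera calls.

TASK

Unload the cold test kiln: lift its lid off onto the bench, take the tongs from their block and use them to lift every fired tile out of its narrow cell, keeping the fingers off tiles inside the kiln. Lay all the tiles flat on the ware board, well inside its edge, and turn over any that came out upside down so that each lies rosette side up. Finish with the tongs standing points down in their well in the block and the lid squarely back on the empty kiln, and leave the clay fist and the brush jar alone.

Things in the scene. Friction and masses are not known exactly. Their poses are not given: they have to be found in the camera images.
- kiln: bench-top test kiln, cold, fixed: steel case 210 x 210 mm, pale brick walls 38 mm thick, rim 150 mm above the bench; control box on its +x side, 38 mm deep, below the rim. Origin at the centre of the underside, z up, x and y square to the walls. The chamber, 134 mm square and 100 mm deep, is split into four cells by a cross of upright bats 6 mm thick, their tops 12 mm below the rim.
- kiln_floor (a point): centre of the chamber floor, 50 mm above the bench; axes as the kiln's. The four cells are 64 x 64 mm, centred at x = +-35, y = +-35 mm. A 45 degree fillet 8 mm wide and high runs round each cell's floor: the flat floor is 48 x 48 mm, and a tile that lies against the fillet still has 8 mm free between it and the wall, above the fillet.
- lid: the kiln's loose lift-off lid: flat brick slab 206 x 206 x 26 mm, 0.35 to 0.6 kg, resting on the kiln's rim. Origin at the centre of the underside, z up. Its wooden bar handle runs along the lid's x axis.
- lid_handle (a point): centre of the lid's handle bar, 60 mm above the lid's underside; axes as the lid's. The bar is 110 mm long (x) and 16 x 16 mm in section, with 26 mm free under it and posts at x = +-42 mm.
- block: fixed wooden tool block 62 x 110 x 75 mm, long along its y, in which the tongs stand points down. Origin at the centre of the underside, z up. Three thin modelling tools stand at its +y end (y = 42 mm) and reach up to z = 111 mm; they are only seen and cannot be felt.
- block_well (a point): centre of the floor of the tongs' well in the block, 10 mm above the bench; axes as the block's. The well is a rectangular hole, 27 mm in x by 65 mm in y and 65 mm deep.
- tongs: sprung steel tongs, 90 g, 177 mm long, standing in the block's well. Origin midway between the points, level with their ends; z runs up to the bow, y is the line along which they close. Two arms pivot at the bow (z = 168 mm). Left alone the points are 46 mm apart inside, 54 mm over their outsides; each is a plate 12 mm wide (x), 4 mm thick, z = 0 to 17 mm. The bow's top is at z = 177 mm.
- tongs_grip (a point): where the fingers squeeze the tongs, z = 132 mm: two plates 18 mm wide (x), z = 115 to 149 mm, 33 mm over their outsides when open. They yield from 2 N a finger; 1 mm closer (4 to 5 N) carries the tongs, points 41 to 43 mm apart; 4 mm closer (10 N) puts the points on a tile's sides, and 35 to 40 N holds it. Eased back by 3 mm they let go of it.
- board: fixed plywood ware board, 280 x 160 mm, its top face 20 mm above the bench. Origin at the centre of the underside (bench level), z up, long side along x.
- tile_a: fired terracotta tile 28 x 28 x 14 mm, 20 to 35 g; may be absent. One face is the relief (raised border round a rosette), the other the back (four straight ribs). Origin at the block's centre; z points out of the relief side: z up is right, z down is upside down. Starts flat on the floor of one kiln cell, within 6 mm of its middle, turned up to 0.5 rad; which cell varies, and some lie upside down.
- tile_b: fired terracotta tile 28 x 28 x 14 mm, 20 to 35 g; may be absent. One face is the relief (raised border round a rosette), the other the back (four straight ribs). Origin at the block's centre; z points out of the relief side: z up is right, z down is upside down. Starts flat on the floor of one kiln cell, within 6 mm of its middle, turned up to 0.5 rad; which cell varies, and some lie upside down.
- tile_c: fired terracotta tile 28 x 28 x 14 mm, 20 to 35 g; may be absent. One face is the relief (raised border round a rosette), the other the back (four straight ribs). Origin at the block's centre; z points out of the relief side: z up is right, z down is upside down. Starts flat on the floor of one kiln cell, within 6 mm of its middle, turned up to 0.5 rad; which cell varies, and some lie upside down.
- tile_d: fired terracotta tile 28 x 28 x 14 mm, 20 to 35 g; may be absent. One face is the relief (raised border round a rosette), the other the back (four straight ribs). Origin at the block's centre; z points out of the relief side: z up is right, z down is upside down. Starts flat on the floor of one kiln cell, within 6 mm of its middle, turned up to 0.5 rad; which cell varies, and some lie upside down.
- fist: bystander: grey clay study of a fist on its wrist, 70 mm wide, 140 mm tall, 0.6 kg; origin at the centre of the underside. Leave alone.
- brush_jar: bystander: white jar of brushes, 76 mm across, jar 95 mm and brushes 205 mm tall; origin at the centre of the underside. Leave alone.
There are look-alikes about, which are no part of the job. Several things have the shape of the tongs; the one meant has the colours described above.

How it is judged:
By the outcome, as a careful person would: the job done as asked, in the order asked, and still so for the second after the job is handed in, with the robot touching nothing.
Of tile_a, tile_b, tile_c, tile_d only 2 to 3 are there at a start; the rules pass over those that are not, and their reading is None.
At some moment in a run one of lid, tile_a, tile_b, tile_c, tile_d may be knocked a few centimetres aside while the robot is not near it.
It also fails if it takes over 210 s, if anything falls off the work surface, if the arm or the gripper's body presses on something with over 40 N, if the wrist force passes 120 N, or if a joint passes its speed limit or range.

## Working session

There is one attempt and no reset: what is moved stays moved. The work goes in short steps, Python scripts to look and compute and a tool call to move; the robot and the scene stay as the last step left them, time stands still between calls to the robot, and variables do not carry over. Pictures are saved under pics/ and viewed, at most 14 in all, crops included, and the job is handed in when it is done.

Besides the shell and the picture viewer there is one more tool, called after "Call:" as a command line: name --pt "numbers of a row" for each row, then --argument value for the rest. servo_tool: Moves the arm, as the interface text tells. Its arguments: {"type":"object","properties":{"slide":{"type":"array"},"spin":{"type":"array"},"grip":{"type":"array"}},"required":["slide","spin","grip"]}

```bash
mkdir -p pics
cat > h.py <<'E'
import numpy as np, cv2
from station import *
def shot(name):
    s=sense(); c=capture(name); c['s']=s
    if 'hand_eye' in c:
        H=np.eye(4); H[:3,:3]=np.array(s['ee_rot']); H[:3,3]=s['tcp_pos']; C=H@np.array(c['hand_eye'])
        c['R']=C[:3,:3].T; c['t']=-C[:3,:3].T@C[:3,3]
    c['R']=np.array(c['R']);c['t']=np.array(c['t'])
    c['K']=np.array([[c['fx'],0,c['cx']],[0,c['fy'],c['cy']],[0,0,1]]);c['D']=np.array([c['k1'],0,0,0,0.])
    return c
def cloud(c):
    v,u=np.mgrid[:384,:512]; p=cv2.undistortPoints(np.stack([u,v],-1).reshape(-1,1,2).astype(float),c['K'],c['D']).reshape(384,512,2)
    d=c['depth'][...,None]; X=np.concatenate([p*d,d],-1)
    W=(X-c['t'])@c['R']; W[c['depth']<=0]=np.nan
    return W
def proj(c,P):
    return cv2.projectPoints(np.atleast_2d(np.array(P,float)),cv2.Rodrigues(c['R'])[0],c['t'],c['K'],c['D'])[0].reshape(-1,2)
def save(c,n,box=None,k=1):
    im=c['pixels']
    if box: im=im[box[1]:box[3],box[0]:box[2]]
    cv2.imwrite(f'pics/{n}.png',cv2.resize(im,None,fx=k,fy=k,interpolation=cv2.INTER_CUBIC))
def ortho(c,x0,x1,y0,y1,z,s,n):
    "rectified top view of plane z; s px per mm; image right = -y, down = -x"
    xs=np.arange(x1,x0,-.001/s); ys=np.arange(y1,y0,-.001/s)
    g=np.stack(np.meshgrid(xs,ys,indexing='ij')+(np.full((len(xs),len(ys)),z),),-1)
    m=proj(c,g.reshape(-1,3)).reshape(len(xs),len(ys),2).astype(np.float32)
    im=cv2.remap(c['pixels'],m[...,0],m[...,1],cv2.INTER_CUBIC)
    if n: cv2.imwrite(f'pics/{n}.png',im)
    return im
def st():
    s=sense(); R=np.array(s['ee_rot'])
    print('t %.2f'%s['time_s'],'tcp',np.round(s['tcp_pos'],4),'yaw(x axis) %.2f'%np.degrees(np.arctan2(R[1,0],R[0,0])),'ztilt',np.round(R[:,2],3),'F',np.round(s['wrist_force'],1),'w %.1fmm'%(87*s['gripper_width']),'gf %.1f'%s['gripper_force'],'j6 %.0f'%s['joints'][5]); return s
def go(x,y,z,yaw=None):
    "slide/spin from the current pose to TCP target; yaw = world angle of tool x"
    s=st(); R=np.array(s['ee_rot']); d=R.T@(np.array([x,y,z])-s['tcp_pos'])
    print('slide',np.round(d,4), 'spin', None if yaw is None else round(-(yaw-np.degrees(np.arctan2(R[1,0],R[0,0]))+180)%360-180,2))
E
cat > a.py <<'E'
from h import *
st(); print(finger_overhang)
for n in ('top','side'):
    c=shot(n); save(c,n+'0'); print(n,'cam at',np.round(-c['R'].T@c['t'],3))
    for th in ('kiln','lid','lid_handle','block','block_well','tongs','tongs_grip','board','fist','brush_jar','tile_a'):
        r=tip_of(th,n); print(th,[(np.round(q['point'],3).tolist(),round(q['conf'],2),proj(c,q['point'])[0].astype(int).tolist()) for q in r[:4]])
a=cv2.imread('pics/top0.png')
E
python3 a.py
```

```text
t 0.00 tcp [ 0.1868 -0.5958  0.2465] yaw(x axis) -162.60 ztilt [-0.001  0.002 -1.   ] F [ 0.  -0.8 -0.4] w 87.3mm gf 0.0 j6 -15
0.025
top cam at [0.411 0.053 1.231]
kiln []
lid [([0.613, 0.038, 0.148], 0.82, [263, 155])]
lid_handle [([0.614, 0.037, 0.21], 0.77, [263, 150])]
block []
block_well [([0.42, 0.052, 0.011], 0.88, [256, 227]), ([0.422, 0.066, 0.0], 0.44, [251, 227])]
tongs [([0.348, -0.069, 0.007], 0.69, [296, 252]), ([0.419, 0.048, 0.011], 0.63, [257, 227]), ([0.339, 0.168, -0.003], 0.4, [217, 253])]
tongs_grip [([0.351, -0.068, 0.134], 0.68, [300, 253]), ([0.419, 0.056, 0.143], 0.47, [254, 227]), ([0.342, 0.167, 0.133], 0.45, [213, 255])]
board [([0.474, -0.337, 0.001], 0.57, [383, 212])]
fist [([0.663, 0.288, -0.003], 0.97, [182, 147])]
brush_jar [([0.578, 0.399, -0.0], 0.93, [145, 173]), ([0.472, -0.337, -0.0], 0.69, [383, 212])]
tile_a []
side cam at [0.136 0.31  0.852]
kiln [([0.619, 0.037, -0.002], 0.86, [225, 203])]
lid [([0.612, 0.036, 0.149], 0.96, [223, 170])]
lid_handle [([0.608, 0.038, 0.209], 0.67, [222, 156])]
block [([0.423, 0.068, -0.002], 0.73, [259, 263]), ([0.614, 0.035, 0.148], 0.63, [223, 170])]
block_well [([0.42, 0.055, 0.011], 0.92, [265, 259])]
tongs [([0.352, -0.066, 0.001], 0.76, [319, 253]), ([0.422, 0.052, 0.01], 0.63, [265, 257]), ([0.344, 0.168, -0.002], 0.53, [246, 312])]
tongs_grip [([0.417, 0.054, 0.143], 0.82, [268, 234]), ([0.35, -0.069, 0.131], 0.7, [330, 228]), ([0.335, 0.166, 0.133], 0.49, [249, 295])]
board [([0.476, -0.347, 0.001], 0.93, [361, 169])]
fist [([0.661, 0.29, -0.0], 0.9, [134, 241])]
brush_jar [([0.581, 0.404, -0.002], 0.59, [107, 291])]
tile_a []
```

Run:
```python
from h import *
a=cv2.imread('pics/top0.png')[70:330,110:450]; b=cv2.imread('pics/side0.png')[100:360,70:430]
a=cv2.resize(a,(560,428));
b=cv2.resize(b[:, :],None,fx=1.55,fy=1.55)
cv2.imwrite('pics/v1.png',cv2.resize(a,(784,600))); cv2.imwrite('pics/v2.png',cv2.resize(b,(800,578)))
c=shot('top'); W=cloud(c)
# lid by height ~0.176
from numpy import *
def rect(lo,hi,cx,cy,r):
    m=(W[...,2]>lo)&(W[...,2]<hi)&(hypot(W[...,0]-cx,W[...,1]-cy)<r); P=W[m]
    q=cv2.minAreaRect((P[:,:2]*1000).astype(float32)); print(len(P),round_(P.mean(0),4),q)
round_=np.round
rect(.165,.185,.613,.037,.16); rect(.205,.225,.613,.037,.1); rect(.065,.085,.42,.055,.09); rect(.012,.028,.475,-.34,.22)
```

```text
5811 [0.6104 0.0365 0.176 ] ((613.3074951171875, 37.12810516357422), (210.44244384765625, 209.12539672851562), 5.62659215927124)
280 [0.612  0.0374 0.2176] ((612.7623901367188, 37.28071212768555), (110.592529296875, 16.164216995239258), 5.762432098388672)
569 [0.4231 0.071  0.0751] ((450.2170104980469, 67.88267517089844), (110.04782104492188, 116.53437805175781), 87.00525665283203)
4727 [ 0.4737 -0.3401  0.02  ] ((475.5177917480469, -342.2926330566406), (164.18618774414062, 282.7735595703125), 58.53462600708008)
```

View pics/v1.png

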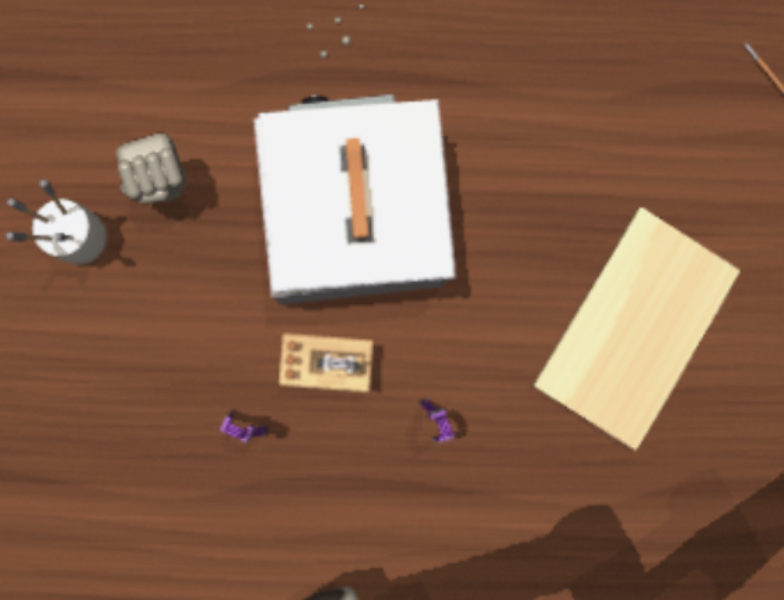

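View pics/v2.png

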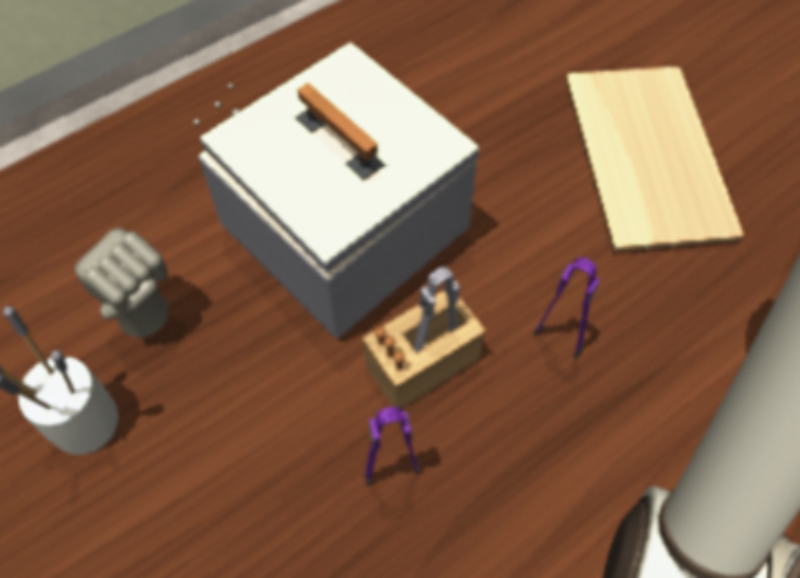

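Tongs candidates in v1: purple pairs at (240,428) and (438,420), and a steel-grey pair standing in the block at (340,363). Only the grey one is steel and stands in the block's well; I'll confirm it in a crop before reaching for it. The lid sits on the kiln with its handle at (358,188). The board is clear at (638,328).

Run:
```python
from h import *
go(.613,.037,.30,-174.3)
c=shot('top');W=cloud(c)
for y in np.arange(-.5,-.78,-.05):
    r=[]
    for x in np.arange(.25,.75,.05):
        m=(abs(W[...,0]-x)<.012)&(abs(W[...,1]-y)<.012); r.append(round(float(np.nanmedian(W[m][:,2])),3) if m.any() else None)
    print(round(y,2),r)
```

```text
t 1.25 tcp [ 0.187  -0.5964  0.2476] yaw(x axis) -162.59 ztilt [-0. -0. -1.] F [-0.1 -0.7  0.3] w 87.4mm gf 0.0 j6 -15
slide [-0.596   0.4769 -0.0525] spin 11.71
-0.5 [-0.0, 0.0, 0.0, -0.0, -0.0, 0.0, -0.001, -0.001, 0.0, 0.0]
-0.55 [-0.001, -0.0, -0.0, -0.0, 0.0, -0.001, -0.001, 0.0, 0.0, 0.0]
-0.6 [0.001, -0.0, 0.0, -0.0, 0.001, -0.001, -0.0, -0.0, 0.0, -0.0]
-0.65 [0.0, -0.0, -0.0, 0.0, 0.0, -0.001, 0.001, -0.0, 0.0, -0.0]
-0.7 [-0.0, -0.0, -0.0, 0.0, 0.0, -0.0, 0.0, -0.0, -0.0, 0.0]
-0.75 [-0.0, -0.0, 0.0, 0.001, -0.0, -0.0, -0.001, -0.001, -0.0, -0.0]
```

Call:
servo_tool --pt "-0.024 0.019 -0.006" --pt "-0.048 0.038 -0.012" --pt "-0.072 0.057 -0.018" --pt "-0.096 0.076 -0.024" --pt "-0.12 0.095 -0.03" --spin '[0, 0, 0, 0, 0]' --grip '[0, 0, 0, 0, 0]'

```text
time_s: 1.72
tcp_pos: [0.2736, -0.4686, 0.2779]
ee_rot: [[-0.954, -0.299, 0.0], [-0.299, 0.954, -0.0], [-0.0, -0.0, -1.0]]
wrist_force: [0.6, 0.5, 0.1]
gripper_width: 1.0
gripper_force: 0.0
```

Call:
servo_tool --pt "-0.024 0.019 -0.006" --pt "-0.048 0.038 -0.012" --pt "-0.072 0.057 -0.018" --pt "-0.096 0.076 -0.022" --pt "-0.12 0.095 -0.022" --spin '[0, 0, 0, 0, 0]' --grip '[0, 0, 0, 0, 0]'

```text
time_s: 2.13
tcp_pos: [0.3601, -0.3422, 0.3009]
ee_rot: [[-0.954, -0.299, 0.002], [-0.299, 0.954, -0.001], [-0.002, -0.002, -1.0]]
wrist_force: [1.4, 0.1, -0.1]
gripper_width: 0.998
gripper_force: 0.0
```

Call:
servo_tool --pt "-0.024 0.019 0" --pt "-0.048 0.038 0" --pt "-0.072 0.057 0" --pt "-0.096 0.076 0" --pt "-0.12 0.095 0" --spin '[0, 0, 0, 0, 0]' --grip '[0, 0, 0, 0, 0]'

```text
time_s: 2.55
tcp_pos: [0.4458, -0.2153, 0.2999]
ee_rot: [[-0.954, -0.299, 0.001], [-0.299, 0.954, -0.0], [-0.001, -0.0, -1.0]]
wrist_force: [0.4, -0.8, 0.1]
gripper_width: 1.002
gripper_force: 0.0
```

Call:
servo_tool --pt "-0.024 0.019 0" --pt "-0.048 0.038 0" --pt "-0.072 0.057 0" --pt "-0.096 0.076 0" --pt "-0.12 0.095 0" --spin '[0, 0, 0, 0, 0]' --grip '[0, 0, 0, 0, 0]'

```text
time_s: 2.97
tcp_pos: [0.5319, -0.0887, 0.2998]
ee_rot: [[-0.954, -0.299, 0.001], [-0.299, 0.954, 0.0], [-0.001, -0.0, -1.0]]
wrist_force: [0.1, -0.3, -0.7]
gripper_width: 1.001
gripper_force: 0.0
```

Call:
servo_tool --pt "-0.024 0.019 0" --pt "-0.048 0.038 0" --pt "-0.072 0.057 0" --pt "-0.096 0.076 0" --pt "-0.116 0.097 0" --spin '[0, 3, 6, 9, 11.7]' --grip '[0, 0, 0, 0, 0]'

```text
time_s: 3.38
tcp_pos: [0.614, 0.0385, 0.2994]
ee_rot: [[-0.995, -0.097, 0.0], [-0.097, 0.995, -0.0], [-0.0, -0.0, -1.0]]
wrist_force: [0.4, -1.0, 0.7]
gripper_width: 1.004
gripper_force: 0.0
```

Run:
```python
from h import *
c=shot('top');W=cloud(c)
r=tip_of('lid','side') if False else None
c=shot('wrist');W=cloud(c)
m=(abs(W[...,2]-.217)<.007)&(np.hypot(W[...,0]-.613,W[...,1]-.037)<.08)
print(cv2.minAreaRect((W[m][:,:2]*1000).astype(np.float32)),m.sum())
go(.613,.037,.216,-174.3)
```

```text
((613.99951171875, 34.486305236816406), (110.36569213867188, 15.891633987426758), 5.817065238952637) 2447
t 3.48 tcp [0.6145 0.0404 0.2984] yaw(x axis) -174.12 ztilt [-0.  0. -1.] F [-0.4 -0.1 -0.4] w 86.8mm gf 0.0 j6 -103
slide [ 0.0018 -0.0032  0.0824] spin 0.18
```

Call:
servo_tool --pt "0.001 -0.002 0.03" --pt "0.001 -0.002 0.06" --pt "0.001 -0.002 0.083" --pt "0.001 -0.002 0.083" --pt "0.001 -0.002 0.083" --spin '[0, 0, 0, 0, 0]' --grip '[0, 0, 0, 0.9, 0.9]'

```text
time_s: 3.9
tcp_pos: [0.6117, 0.0343, 0.2161]
ee_rot: [[-0.995, -0.1, -0.002], [-0.1, 0.995, -0.001], [0.002, -0.001, -1.0]]
wrist_force: [1.4, -1.0, 0.7]
gripper_width: 0.92
gripper_force: 0.0
```

Call:
servo_tool --pt "0 0 0" --pt "0 0 0" --pt "0 0 0" --pt "0 0 0" --pt "0 0 0" --spin '[0, 0, 0, 0, 0]' --grip '[0.9, 0.9, 0.9, 0.9, 0.9]'

```text
time_s: 4.32
tcp_pos: [0.6125, 0.035, 0.2175]
ee_rot: [[-0.995, -0.099, 0.002], [-0.099, 0.995, 0.0], [-0.002, 0.0, -1.0]]
wrist_force: [0.3, 0.4, -0.3]
gripper_width: 0.556
gripper_force: 0.0
```

Call:
servo_tool --pt "0 0 0" --pt "0 0 0" --pt "0 0 -0.01" --pt "0 0 -0.02" --pt "0 0 -0.03" --spin '[0, 0, 0, 0, 0]' --grip '[0.9, 0.9, 0.9, 0.9, 0.9]'

```text
time_s: 4.73
tcp_pos: [0.6125, 0.035, 0.248]
ee_rot: [[-0.995, -0.1, 0.001], [-0.1, 0.995, -0.0], [-0.001, -0.0, -1.0]]
wrist_force: [-0.2, -0.7, -1.1]
gripper_width: 0.176
gripper_force: 0.0
```

Call:
servo_tool --pt "0 0 -0.01" --pt "0 0 -0.02" --pt "0 0 -0.03" --pt "0 0 -0.045" --pt "0 0 -0.06" --spin '[0, 0, 0, 0, 0]' --grip '[0.9, 0.9, 0.9, 0.9, 0.9]'

```text
time_s: 5.15
tcp_pos: [0.612, 0.035, 0.3077]
ee_rot: [[-0.995, -0.099, -0.0], [-0.099, 0.995, -0.0], [0.0, -0.0, -1.0]]
wrist_force: [1.2, 0.9, 0.9]
gripper_width: 0.104
gripper_force: 0.0
```

Run:
```python
from h import *
go(.43,-.60,.30,-174.3)
```

```text
t 5.15 tcp [0.612  0.035  0.3077] yaw(x axis) -174.29 ztilt [-0. -0. -1.] F [1.2 0.9 0.9] w 9.0mm gf 0.0 j6 -103
slide [ 0.2443 -0.6137  0.0078] spin 0.01
```

Call:
servo_tool --pt "0 0 0" --pt "0 0 0" --pt "0 0 0" --pt "0 0 0" --pt "0 0 0" --spin '[0, 0, 0, 0, 0]' --grip '[0.45, 0.45, 0.45, 0.45, 0.45]'

```text
time_s: 5.57
tcp_pos: [0.6118, 0.035, 0.3054]
ee_rot: [[-0.995, -0.099, -0.002], [-0.099, 0.995, -0.0], [0.002, -0.0, -1.0]]
wrist_force: [-0.3, 0.2, 0.9]
gripper_width: 0.395
gripper_force: 0.0
```

Run:
```python
from h import *
c=shot('wrist');W=cloud(c)
m=(abs(W[...,2]-.217)<.007)&(np.hypot(W[...,0]-.613,W[...,1]-.037)<.08)
print(cv2.minAreaRect((W[m][:,:2]*1000).astype(np.float32)),m.sum())
go(.613,.036,.216,-174.3)
```

```text
((614.1715087890625, 34.59813690185547), (111.05870056152344, 16.034088134765625), 5.881359100341797) 2258
t 5.62 tcp [0.6119 0.035  0.3056] yaw(x axis) -174.30 ztilt [-0.002 -0.    -1.   ] F [-0.6  0.7 -1. ] w 38.1mm gf 0.0 j6 -103
slide [-0.0014  0.0009  0.0896] spin 0.0
```

Call:
servo_tool --pt "0 0 0.018" --pt "-0.001 0 0.036" --pt "-0.001 0 0.054" --pt "-0.001 0 0.072" --pt "-0.001 0 0.09" --spin '[0, 0, 0, 0, 0]' --grip '[0.45, 0.45, 0.45, 0.45, 0.45]'

```text
time_s: 6.03
tcp_pos: [0.6129, 0.035, 0.2152]
ee_rot: [[-0.995, -0.099, -0.001], [-0.099, 0.995, -0.0], [0.001, -0.0, -1.0]]
wrist_force: [0.4, -0.0, 0.1]
gripper_width: 0.546
gripper_force: 0.0
```

Call:
servo_tool --pt "0 0 0" --pt "0 0 0" --pt "0 0 0" --pt "0 0 0" --pt "0 0 0" --spin '[0, 0, 0, 0, 0]' --grip '[0.95, 0.95, 0.95, 0.95, 0.95]'

```text
time_s: 6.45
tcp_pos: [0.6138, 0.0352, 0.2179]
ee_rot: [[-0.995, -0.1, 0.002], [-0.1, 0.995, 0.001], [-0.002, 0.0, -1.0]]
wrist_force: [0.7, 0.6, 0.5]
gripper_width: 0.259
gripper_force: 0.0
```

Call:
servo_tool --pt "0 0 0" --pt "0 0 0" --pt "0 0 0" --pt "0 0 0" --pt "0 0 0" --spin '[0, 0, 0, 0, 0]' --grip '[0.95, 0.95, 0.95, 0.95, 0.95]'

```text
time_s: 6.87
tcp_pos: [0.6136, 0.0353, 0.2176]
ee_rot: [[-0.995, -0.1, 0.002], [-0.1, 0.995, 0.0], [-0.002, 0.0, -1.0]]
wrist_force: [-1.7, 1.2, 4.5]
gripper_width: 0.18
gripper_force: 30.0
```

Call:
servo_tool --pt "0 0 -0.01" --pt "0 0 -0.02" --pt "0 0 -0.03" --pt "0 0 -0.045" --pt "0 0 -0.06" --spin '[0, 0, 0, 0, 0]' --grip '[0.95, 0.95, 0.95, 0.95, 0.95]'

```text
time_s: 7.28
tcp_pos: [0.6127, 0.0349, 0.2766]
ee_rot: [[-0.995, -0.099, -0.002], [-0.099, 0.995, -0.0], [0.002, -0.0, -1.0]]
wrist_force: [1.5, -0.6, -4.2]
gripper_width: 0.181
gripper_force: 30.0
```

Run:
```python
from h import *
go(.43,-.60,.28,-174.3)
```

```text
t 7.28 tcp [0.6127 0.0349 0.2766] yaw(x axis) -174.32 ztilt [-0.002 -0.    -1.   ] F [ 1.5 -0.6 -4.2] w 15.7mm gf 30.0 j6 -103
slide [ 0.2447 -0.6137 -0.0028] spin -0.02
```

Call:
servo_tool --pt "0.008 -0.02 0" --pt "0.02 -0.05 0" --pt "0.033 -0.083 0" --pt "0.046 -0.116 0" --pt "0.06 -0.15 0" --spin '[0, 0, 0, 0, 0]' --grip '[0.95, 0.95, 0.95, 0.95, 0.95]'

```text
time_s: 7.7
tcp_pos: [0.5676, -0.1212, 0.2766]
ee_rot: [[-0.995, -0.1, -0.001], [-0.1, 0.995, 0.0], [0.001, 0.0, -1.0]]
wrist_force: [1.4, -0.1, -5.6]
gripper_width: 0.181
gripper_force: 30.0
```

Call:
servo_tool --pt "0.013 -0.033 0" --pt "0.026 -0.066 0" --pt "0.039 -0.099 0" --pt "0.052 -0.132 0" --pt "0.065 -0.165 0" --spin '[0, 0, 0, 0, 0]' --grip '[0.95, 0.95, 0.95, 0.95, 0.95]'

```text
time_s: 8.12
tcp_pos: [0.5191, -0.2923, 0.2767]
ee_rot: [[-0.995, -0.099, -0.001], [-0.099, 0.995, 0.001], [0.0, 0.001, -1.0]]
wrist_force: [0.9, 0.1, -5.1]
gripper_width: 0.177
gripper_force: 30.0
```

Call:
servo_tool --pt "0.013 -0.033 0" --pt "0.026 -0.066 0" --pt "0.039 -0.099 0" --pt "0.052 -0.132 0" --pt "0.065 -0.165 0" --spin '[0, 0, 0, 0, 0]' --grip '[0.95, 0.95, 0.95, 0.95, 0.95]'

```text
time_s: 8.53
tcp_pos: [0.4709, -0.4629, 0.2764]
ee_rot: [[-0.995, -0.099, -0.001], [-0.099, 0.995, 0.001], [0.001, 0.001, -1.0]]
wrist_force: [1.0, 0.7, -3.5]
gripper_width: 0.183
gripper_force: 30.0
```

Call:
servo_tool --pt "0.013 -0.033 0" --pt "0.026 -0.066 0" --pt "0.039 -0.099 0" --pt "0.049 -0.122 0" --pt "0.054 -0.133 0" --spin '[0, 0, 0, 0, 0]' --grip '[0.95, 0.95, 0.95, 0.95, 0.95]'

```text
time_s: 8.95
tcp_pos: [0.4292, -0.6022, 0.275]
ee_rot: [[-0.995, -0.096, -0.002], [-0.096, 0.995, 0.001], [0.002, 0.001, -1.0]]
wrist_force: [1.5, 0.6, -5.8]
gripper_width: 0.182
gripper_force: 30.0
```

Call:
servo_tool --pt "0 0 0.02" --pt "0 0 0.055" --pt "0 0 0.09" --pt "0 0 0.125" --pt "0 0 0.155" --spin '[0, 0, 0, 0, 0]' --grip '[0.95, 0.95, 0.95, 0.95, 0.95]'

```text
time_s: 9.37
tcp_pos: [0.4307, -0.5979, 0.1187]
ee_rot: [[-0.995, -0.099, -0.002], [-0.099, 0.995, 0.003], [0.002, 0.003, -1.0]]
wrist_force: [-0.2, 0.4, -6.1]
gripper_width: 0.181
gripper_force: 30.0
```

Run:
```python
from h import *
go(.43,-.60,.0665,-174.3)
```

```text
t 9.37 tcp [ 0.4307 -0.5979  0.1187] yaw(x axis) -174.32 ztilt [-0.002  0.003 -1.   ] F [-0.2  0.4 -6.1] w 15.8mm gf 30.0 j6 -43
slide [ 0.0008 -0.0022  0.0522] spin -0.02
```

Call:
servo_tool --pt "0 0 0.02" --pt "0 0 0.035" --pt "0 0 0.045" --pt "0 0 0.05" --pt "0 0 0.055" --spin '[0, 0, 0, 0, 0]' --grip '[0.95, 0.95, 0.95, 0.95, 0.95]'

```text
time_s: 9.78
tcp_pos: [0.4315, -0.5991, 0.0676]
ee_rot: [[-0.995, -0.1, -0.001], [-0.1, 0.995, 0.0], [0.001, 0.0, -1.0]]
wrist_force: [-3.0, 8.7, 14.0]
gripper_width: 0.185
gripper_force: 30.0
```

Call:
servo_tool --pt "0 0 0" --pt "0 0 0" --pt "0 0 0" --pt "0 0 0" --pt "0 0 0" --spin '[0, 0, 0, 0, 0]' --grip '[0.95, 0.6, 0.6, 0.6, 0.6]'

```text
time_s: 10.2
tcp_pos: [0.432, -0.5999, 0.0683]
ee_rot: [[-0.995, -0.1, 0.002], [-0.1, 0.995, -0.002], [-0.002, -0.003, -1.0]]
wrist_force: [-0.1, -0.6, -0.5]
gripper_width: 0.364
gripper_force: 0.0
```

Call:
servo_tool --pt "0 0 -0.02" --pt "0 0 -0.05" --pt "0 0 -0.09" --pt "0 0 -0.13" --pt "0 0 -0.17" --spin '[0, 0, 0, 0, 0]' --grip '[0.6, 0.6, 0.5, 0.3, 0.3]'

```text
time_s: 10.62
tcp_pos: [0.4311, -0.5992, 0.2392]
ee_rot: [[-0.995, -0.099, 0.001], [-0.099, 0.995, -0.001], [-0.0, -0.001, -1.0]]
wrist_force: [0.8, -0.7, 0.7]
gripper_width: 0.546
gripper_force: 0.0
```

Run:
```python
from h import *
c=shot('top'); W=cloud(c); save(c,'top1',(150,60,420,260),2.9)
st()
def rect(lo,hi,cx,cy,r,show=True):
    m=(W[...,2]>lo)&(W[...,2]<hi)&(np.hypot(W[...,0]-cx,W[...,1]-cy)<r); P=W[m]
    print(m.sum(),cv2.minAreaRect((P[:,:2]*1000).astype(np.float32)))
rect(.14,.16,.613,.037,.16); rect(.016,.034,.43,-.6,.16)
# block top
m=(abs(W[...,2]-.075)<.005)&(abs(W[...,0]-.42)<.06)&(abs(W[...,1]-.065)<.07); P=W[m]; print(cv2.minAreaRect((P[:,:2]*1000).astype(np.float32)))
for th in ('kiln','kiln_floor','block','block_well','tongs','tongs_grip','board','tile_a'):
    for n in ('top',): print(th,[(np.round(q['point'],3).tolist(),round(q['conf'],2)) for q in tip_of(th,n)[:5]])
i=ortho(c,.52,.72,-.06,.14,.064,3,'kin')
```

```text
t 10.67 tcp [ 0.433  -0.6026  0.2507] yaw(x axis) -174.22 ztilt [ 0.01  -0.016 -1.   ] F [ 0.8 -2.1  9.1] w 51.5mm gf 0.0 j6 -43
3745 ((615.56298828125, 40.03308868408203), (215.39540100097656, 213.91134643554688), 7.325482368469238)
2425 ((431.7540588378906, -597.4568481445312), (211.0829620361328, 211.55538940429688), 4.712155818939209)
((422.9598693847656, 69.21412658691406), (110.09835052490234, 61.792171478271484), 86.77131652832031)
kiln [([0.614, 0.041, -0.0], 0.72)]
kiln_floor [([0.617, 0.042, 0.047], 0.65), ([0.58, 0.4, -0.0], 0.37)]
block [([0.423, 0.064, 0.0], 0.66)]
block_well [([0.419, 0.051, 0.015], 0.85)]
tongs [([0.579, -0.001, 0.056], 0.68), ([0.42, 0.046, 0.011], 0.49), ([0.349, -0.07, 0.006], 0.47), ([0.338, 0.169, 0.001], 0.47)]
tongs_grip [([0.352, -0.067, 0.136], 0.62), ([0.418, 0.054, 0.144], 0.44), ([0.343, 0.168, 0.138], 0.44)]
board [([0.474, -0.34, -0.001], 0.91)]
tile_a [([0.58, -0.006, 0.055], 0.6), ([0.649, 0.078, 0.057], 0.6), ([0.655, 0.011, 0.056], 0.39)]
```

View pics/kin.png

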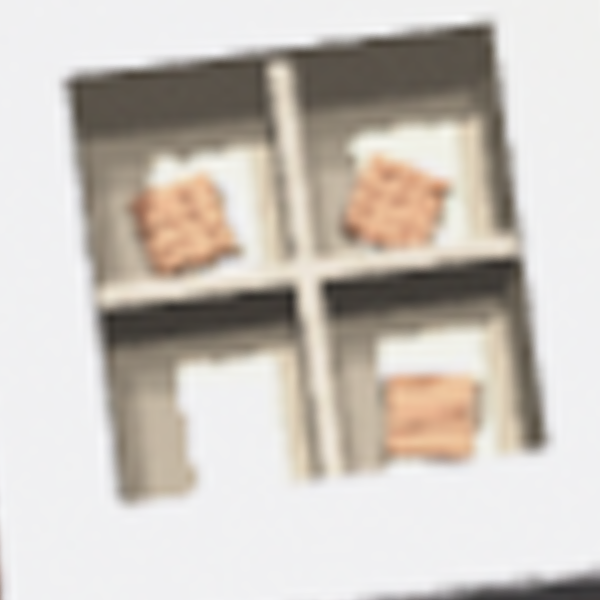

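Call:
servo_tool --pt "-0.002 0.02 -0.015" --pt "-0.005 0.053 -0.03" --pt "-0.008 0.088 -0.045" --pt "-0.011 0.124 -0.06" --pt "-0.014 0.16 -0.07" --spin '[0, 0, 0, 0, 0]' --grip '[0.4, 0.4, 0.4, 0.4, 0.4]'

```text
time_s: 11.48
tcp_pos: [0.4292, -0.4374, 0.3068]
ee_rot: [[-0.995, -0.099, -0.001], [-0.099, 0.995, -0.0], [0.001, -0.0, -1.0]]
wrist_force: [1.3, 0.6, 1.0]
gripper_width: 0.602
gripper_force: 0.0
```

Call:
servo_tool --pt "-0.003 0.035 -0.005" --pt "-0.006 0.07 -0.01" --pt "-0.009 0.105 -0.015" --pt "-0.012 0.14 -0.02" --pt "-0.014 0.175 -0.02" --spin '[0, 0, 0, 0, 0]' --grip '[0.4, 0.4, 0.4, 0.4, 0.4]'

```text
time_s: 11.9
tcp_pos: [0.4259, -0.2616, 0.3268]
ee_rot: [[-0.995, -0.099, 0.0], [-0.099, 0.995, -0.001], [-0.0, -0.001, -1.0]]
wrist_force: [1.3, 0.5, -0.7]
gripper_width: 0.601
gripper_force: 0.0
```

Call:
servo_tool --pt "-0.003 0.035 0" --pt "-0.006 0.07 0" --pt "-0.009 0.105 0" --pt "-0.012 0.14 0" --pt "-0.014 0.175 0" --spin '[0, 0, 0, 0, 0]' --grip '[0.4, 0.4, 0.4, 0.4, 0.4]'

```text
time_s: 12.32
tcp_pos: [0.4219, -0.086, 0.3259]
ee_rot: [[-0.995, -0.099, -0.001], [-0.099, 0.995, -0.0], [0.001, -0.0, -1.0]]
wrist_force: [0.2, 1.0, -0.6]
gripper_width: 0.603
gripper_force: 0.0
```

Call:
servo_tool --pt "-0.003 0.035 0" --pt "-0.006 0.07 0" --pt "-0.009 0.105 0" --pt "-0.011 0.13 0" --pt "-0.011 0.143 0" --spin '[0, 2, 5, 9, 9]' --grip '[0.4, 0.4, 0.4, 0.4, 0.4]'

```text
time_s: 12.73
tcp_pos: [0.4189, 0.0583, 0.3259]
ee_rot: [[-0.998, 0.057, -0.001], [0.057, 0.998, -0.0], [0.001, -0.0, -1.0]]
wrist_force: [-0.2, 0.1, -0.7]
gripper_width: 0.602
gripper_force: 0.0
```

Run:
```python
from h import *
st(); c=shot('wrist'); W=cloud(c); save(c,'w1',None,1.5)
for th in ('tongs','tongs_grip','block_well'): print(th,[(np.round(q['point'],3).tolist(),round(q['conf'],2),proj(c,q['point'])[0].astype(int).tolist()) for q in tip_of(th,'wrist')[:4]])
m=(abs(W[...,2]-.075)<.004)&(abs(W[...,0]-.42)<.06)&(abs(W[...,1]-.065)<.07); print(cv2.minAreaRect((W[m][:,:2]*1000).astype(np.float32)))
for lo,hi in((.175,.195),(.12,.16),(.1,.195)):
    m=(W[...,2]>lo)&(W[...,2]<hi)&(abs(W[...,0]-.42)<.05)&(abs(W[...,1]-.05)<.045); P=W[m]; print(lo,m.sum(),cv2.minAreaRect((P[:,:2]*1000).astype(np.float32)),P[:,2].max() if len(P) else 0)
```

```text
t 12.73 tcp [0.4189 0.0583 0.3259] yaw(x axis) 176.74 ztilt [-0.001 -0.    -1.   ] F [-0.2  0.1 -0.7] w 52.4mm gf 0.0 j6 -123
tongs [([0.346, 0.167, -0.004], 0.9, [331, 102]), ([0.417, 0.052, 0.01], 0.58, [258, 154]), ([0.351, -0.065, 0.001], 0.56, [178, 114])]
tongs_grip [([0.353, -0.073, 0.133], 0.83, [138, 118]), ([0.346, 0.168, 0.135], 0.83, [361, 99]), ([0.424, 0.05, 0.138], 0.81, [254, 177])]
block_well [([0.422, 0.057, 0.013], 0.6, [261, 157])]
((421.58953857421875, 66.39262390136719), (110.35357666015625, 61.787593841552734), 86.70328521728516)
0.175 277 ((420.111572265625, 50.74089050292969), (21.595788955688477, 12.217459678649902), 86.92916870117188) 0.18763758540697986
0.12 183 ((419.8216247558594, 50.58240509033203), (34.54773712158203, 17.737953186035156), 86.78156280517578) 0.1599892301223855
0.1 548 ((419.808837890625, 50.354679107666016), (36.64759826660156, 17.737953186035156), 86.78156280517578) 0.18763758540697986
```

View pics/w1.png

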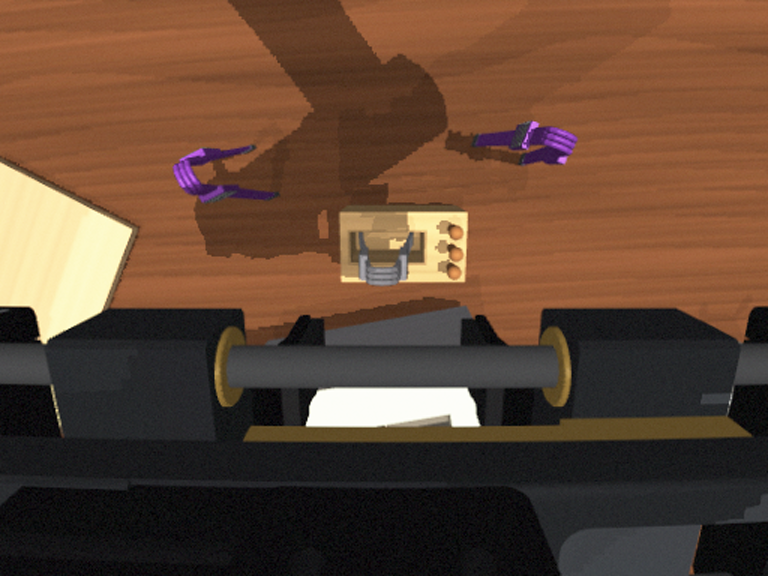

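The steel-grey tongs at (385,260) stand in the block's well between the purple look-alikes at (215,175) and (525,140), so they are the ones meant. The crop confirms it.

Call:
servo_tool --pt "-0.001 -0.004 0.02" --pt "-0.001 -0.008 0.055" --pt "-0.001 -0.008 0.09" --pt "-0.001 -0.008 0.125" --pt "-0.001 -0.008 0.15" --spin '[0, 0, 0, 0, 0]' --grip '[0.4, 0.4, 0.4, 0.4, 0.4]'

```text
time_s: 13.35
tcp_pos: [0.4182, 0.046, 0.1739]
ee_rot: [[-0.998, 0.06, -0.003], [0.06, 0.998, -0.001], [0.003, -0.001, -1.0]]
wrist_force: [-0.0, 0.5, -0.8]
gripper_width: 0.599
gripper_force: 0.0
```

Call:
servo_tool --pt "0 0 0.01" --pt "0 0 0.02" --pt "0 0 0.028" --pt "0 0 0.028" --pt "0 0 0.028" --spin '[0, 0, 0, 0, 0]' --grip '[0.4, 0.4, 0.45, 0.5, 0.55]'

```text
time_s: 13.77
tcp_pos: [0.4198, 0.0472, 0.1485]
ee_rot: [[-0.998, 0.058, -0.0], [0.058, 0.998, -0.001], [0.0, -0.001, -1.0]]
wrist_force: [0.3, -0.4, 0.6]
gripper_width: 0.495
gripper_force: 0.0
```

Call:
servo_tool --pt "0 0 0" --pt "0 0 0" --pt "0 0 0" --pt "0 0 0" --pt "0 0 0" --spin '[0, 0, 0, 0, 0]' --grip '[0.63, 0.64, 0.64, 0.64, 0.64]'

```text
time_s: 14.18
tcp_pos: [0.4198, 0.0478, 0.1489]
ee_rot: [[-0.998, 0.057, 0.0], [0.057, 0.998, 0.0], [-0.0, 0.0, -1.0]]
wrist_force: [-0.9, -1.2, 0.7]
gripper_width: 0.369
gripper_force: 4.6
```

Call:
servo_tool --pt "0 0 0" --pt "0 0 0" --pt "0 0 0" --pt "0 0 0" --pt "0 0 0" --spin '[0, 0, 0, 0, 0]' --grip '[0.64, 0.64, 0.64, 0.64, 0.64]'

```text
time_s: 14.6
tcp_pos: [0.4199, 0.0479, 0.1487]
ee_rot: [[-0.998, 0.057, 0.0], [0.057, 0.998, 0.0], [-0.0, 0.0, -1.0]]
wrist_force: [-0.3, -0.3, 2.6]
gripper_width: 0.36
gripper_force: 5.5
```

Run:
```python
from h import *
st()
```

```text
t 14.60 tcp [0.4199 0.0479 0.1487] yaw(x axis) 176.72 ztilt [ 0.  0. -1.] F [-0.3 -0.3  2.6] w 31.3mm gf 5.5 j6 -122
```

Call:
servo_tool --pt "0 0 -0.015" --pt "0 0 -0.03" --pt "0 0 -0.05" --pt "0 0 -0.07" --pt "0 0 -0.09" --spin '[0, 0, 0, 0, 0]' --grip '[0.645, 0.645, 0.645, 0.645, 0.645]'

```text
time_s: 15.02
tcp_pos: [0.4191, 0.0479, 0.2389]
ee_rot: [[-0.998, 0.058, -0.001], [0.058, 0.998, 0.0], [0.001, 0.0, -1.0]]
wrist_force: [0.1, 0.3, -0.6]
gripper_width: 0.358
gripper_force: 4.6
```

Call:
servo_tool --pt "0 0 -0.03" --pt "0 0 -0.06" --pt "0 0 -0.09" --pt "0 0 -0.11" --pt "0 0 -0.12" --spin '[0, 0, 0, 0, 0]' --grip '[0.645, 0.645, 0.645, 0.645, 0.645]'

```text
time_s: 15.43
tcp_pos: [0.4204, 0.0482, 0.3611]
ee_rot: [[-0.998, 0.057, 0.004], [0.057, 0.998, 0.002], [-0.004, 0.002, -1.0]]
wrist_force: [-0.2, 0.0, -0.3]
gripper_width: 0.359
gripper_force: 4.6
```

Run:
```python
from h import *
st(); c=shot('wrist'); print(np.round(c['hand_eye'],3), c['fx'],c['cx'],c['cy'],c['k1'])
save(c,'w2')
go(.69,.04,.36,176.7)
```

```text
t 15.43 tcp [0.4204 0.0482 0.3611] yaw(x axis) 176.71 ztilt [ 0.004  0.002 -1.   ] F [-0.2  0.  -0.3] w 31.2mm gf 4.6 j6 -122
[[ 0.001 -0.97  -0.243  0.067]
 [ 1.     0.001 -0.    -0.001]
 [ 0.    -0.243  0.97  -0.138]
 [ 0.     0.     0.     1.   ]] 300.4341277194938 261.2853632876733 185.3798613726678 -0.0482729829482576
t 15.48 tcp [0.4207 0.0483 0.3616] yaw(x axis) 176.72 ztilt [ 0.005  0.002 -1.   ] F [ 1.2 -0.1  1.1] w 31.2mm gf 4.6 j6 -122
slide [-0.2693  0.0072  0.0029] spin 0.02
```

Call:
servo_tool --pt "-0.015 0.001 0" --pt "-0.045 0.002 0" --pt "-0.08 0.004 0" --pt "-0.115 0.006 0.01" --pt "-0.15 0.007 0.02" --spin '[0, 0, 0, 0, 0]' --grip '[0.645, 0.645, 0.645, 0.645, 0.645]'

```text
time_s: 15.9
tcp_pos: [0.5709, 0.0464, 0.3364]
ee_rot: [[-0.998, 0.057, -0.002], [0.057, 0.998, 0.0], [0.002, 0.0, -1.0]]
wrist_force: [0.6, 0.5, 0.4]
gripper_width: 0.359
gripper_force: 4.6
```

Call:
servo_tool --pt "-0.035 0 0.01" --pt "-0.07 0 0.02" --pt "-0.1 0 0.03" --pt "-0.12 0 0.03" --pt "-0.13 0 0.03" --spin '[0, 0, 0, 0, 0]' --grip '[0.645, 0.645, 0.645, 0.645, 0.645]'

```text
time_s: 16.32
tcp_pos: [0.701, 0.0386, 0.3024]
ee_rot: [[-0.998, 0.059, -0.008], [0.059, 0.998, -0.001], [0.008, -0.001, -1.0]]
wrist_force: [-0.3, 0.3, -0.9]
gripper_width: 0.358
gripper_force: 4.6
```

Call:
servo_tool --pt "0 0 0" --pt "0 0 0" --pt "0 0 0" --pt "0 0 0" --pt "0 0 0" --spin '[0, 0, 0, 0, 0]' --grip '[0.645, 0.645, 0.645, 0.645, 0.645]'

```text
time_s: 16.73
tcp_pos: [0.6989, 0.039, 0.3092]
ee_rot: [[-0.998, 0.057, 0.001], [0.057, 0.998, 0.0], [-0.001, 0.0, -1.0]]
wrist_force: [-0.6, -0.5, -0.4]
gripper_width: 0.353
gripper_force: 4.6
```

```bash
cat > tiles.py <<'E'
from h import *
def tilefind(c,zt=.064,img=None,box=(.53,.70,-.045,.125),zr=(.052,.07)):
    W=cloud(c); hsv=cv2.cvtColor(c['pixels'],cv2.COLOR_BGR2HSV).astype(int)
    b,g,r=[c['pixels'][...,i].astype(int) for i in range(3)]
    m=((r-b)>50)&(W[...,2]>zr[0])&(W[...,2]<zr[1])&(W[...,0]>box[0])&(W[...,0]<box[1])&(W[...,1]>box[2])&(W[...,1]<box[3])
    n,l,s,_=cv2.connectedComponentsWithStats(m.astype(np.uint8))
    for i in range(1,n):
        if s[i,4]<60: continue
        P=W[l==i]; q=cv2.minAreaRect((P[:,:2]*1000).astype(np.float32))
        print('tile',np.round(q[0],1),np.round(q[1],1),'ang %.1f'%(q[2] if q[2]<45 else q[2]-90),'z %.4f'%np.median(P[:,2]),s[i,4])
def kiln(c):
    W=cloud(c); P=W[(abs(W[...,2]-.138)<.004)&(abs(W[...,0]-.615)<.07)&(abs(W[...,1]-.04)<.07)]
    print('bats',len(P),cv2.minAreaRect((P[:,:2]*1000).astype(np.float32)))
E
python3 - <<'E'
from tiles import *
st()
c=shot('wrist'); W=cloud(c); tilefind(c); kiln(c)
m=(abs(W[...,2]-.15)<.004)&(abs(W[...,0]-.615)<.13)&(abs(W[...,1]-.04)<.13); print(np.nanmedian(W[m][:,2]),cv2.minAreaRect((W[m][:,:2]*1000).astype(np.float32)))
a=ortho(c,.53,.70,-.05,.13,.064,3,None); save(c,'w3'); 
t=shot('top'); tilefind(t); kiln(t); b=cv2.resize(c['pixels'],(540,405))
cv2.imwrite('pics/v3.png',np.vstack([cv2.resize(a,(400,378)),np.zeros((1,400,3),np.uint8)]) if 0 else a)
E
```

```text
t 16.73 tcp [0.6989 0.039  0.3092] yaw(x axis) 176.73 ztilt [ 0.001  0.    -1.   ] F [-0.6 -0.5 -0.4] w 30.7mm gf 4.6 j6 -110
tile [582.7  -5.6] [28.2 28.8] ang -0.8 z 0.0641 580
tile [646.1  77.6] [27.8 27.7] ang 20.5 z 0.0640 506
tile [652.9   6.3] [28.  27.9] ang -21.4 z 0.0640 503
bats 2330 ((615.9179077148438, 36.94709777832031), (135.19708251953125, 134.54632568359375), 7.255521297454834)
0.150596895117036 ((617.5203857421875, 37.119117736816406), (210.91477966308594, 214.096435546875), 7.511429786682129)
tile [653.7   8.2] [25.  28.5] ang -18.9 z 0.0628 75
tile [645.1  79.9] [26.3 25. ] ang 18.6 z 0.0632 77
tile [583.8  -3.1] [28.4 26.4] ang 0.9 z 0.0635 87
bats 237 ((617.4590454101562, 39.651817321777344), (133.20030212402344, 133.729736328125), 1.4096765518188477)
```

View pics/w3.png

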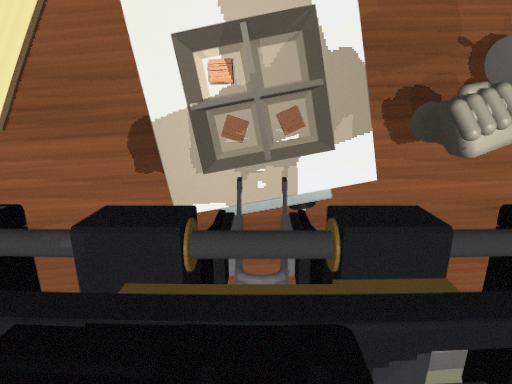

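Run:
```python
from tiles import *
c=shot('wrist'); W=cloud(c); s=c['s']; T=(W-np.array(s['tcp_pos']))@np.array(s['ee_rot'])
for lo,hi in ((.122,.135),(.135,.142),(.09,.12)):
  for sg in (-1,1):
    m=(T[...,2]>lo)&(T[...,2]<hi)&(abs(T[...,0])<.03)&(T[...,1]*sg>0)&(T[...,1]*sg<.04)
    P=T[m]; print(lo,sg,len(P),np.round(np.percentile(P,[3,50,97],axis=0)*1000,1).tolist() if len(P) else 0)
tilefind(c)
go(.5827,-.0056,.225,179.2)
```

```text
0.122 -1 17 [[-0.1, -23.2, 122.2], [5.8, -21.2, 126.8], [6.2, -19.4, 133.6]]
0.122 1 27 [[-5.0, 17.8, 122.2], [4.5, 18.2, 130.6], [6.2, 21.7, 134.6]]
0.135 -1 4 [[5.6, -23.0, 137.0], [5.9, -21.7, 137.1], [5.9, -20.3, 138.4]]
0.135 1 7 [[3.8, 18.1, 135.3], [5.9, 19.1, 136.5], [6.0, 21.7, 137.3]]
0.09 -1 34 [[5.2, -21.7, 91.4], [5.4, -20.0, 103.9], [5.7, -18.3, 119.2]]
0.09 1 34 [[5.2, 16.2, 91.7], [5.5, 18.2, 103.9], [5.8, 20.3, 119.5]]
tile [582.6  -5.7] [28.4 28.8] ang -0.9 z 0.0640 586
tile [646.2  77.5] [28.  27.5] ang 20.5 z 0.0640 505
tile [652.9   6.2] [27.9 27.9] ang -20.4 z 0.0641 497
t 16.88 tcp [0.6992 0.0389 0.3093] yaw(x axis) 176.72 ztilt [ 0.001  0.    -1.   ] F [ 0.6 -0.5 -1.3] w 30.7mm gf 4.6 j6 -110
slide [ 0.1139 -0.0512  0.0841] spin -2.48
```

Call:
servo_tool --pt "0.025 -0.012 0" --pt "0.055 -0.025 0" --pt "0.085 -0.039 0" --pt "0.105 -0.048 0" --pt "0.1135 -0.0508 0" --spin '[0, -1, -2, -2.5, -2.5]' --grip '[0.645, 0.645, 0.645, 0.645, 0.645]'

```text
time_s: 17.3
tcp_pos: [0.5806, -0.0065, 0.3099]
ee_rot: [[-1.0, 0.014, 0.001], [0.014, 1.0, 0.0], [-0.001, 0.0, -1.0]]
wrist_force: [-0.6, 0.4, -1.3]
gripper_width: 0.356
gripper_force: 4.6
```

Call:
servo_tool --pt "0 0 0" --pt "0 0 0.01" --pt "0 0 0.025" --pt "0 0 0.04" --pt "0 0 0.055" --spin '[0, 0, 0, 0, 0]' --grip '[0.645, 0.645, 0.645, 0.645, 0.645]'

```text
time_s: 17.72
tcp_pos: [0.5845, -0.0047, 0.2516]
ee_rot: [[-1.0, 0.014, -0.0], [0.014, 1.0, 0.0], [0.0, 0.0, -1.0]]
wrist_force: [-0.5, 0.6, -0.8]
gripper_width: 0.356
gripper_force: 4.6
```

Run:
```python
from tiles import *
go(.5827,-.0056,.194,179.2)
```

```text
t 17.72 tcp [ 0.5845 -0.0047  0.2516] yaw(x axis) 179.22 ztilt [-0.  0. -1.] F [-0.5  0.6 -0.8] w 31.0mm gf 4.6 j6 -106
slide [ 0.0018 -0.0009  0.0576] spin 0.02
```

Call:
servo_tool --pt "0.0015 0 0.015" --pt "0.0015 0 0.03" --pt "0.0015 0 0.045" --pt "0.0015 0 0.055" --pt "0.0015 0 0.059" --spin '[0, 0, 0, 0, 0]' --grip '[0.645, 0.645, 0.645, 0.645, 0.645]'

```text
time_s: 18.13
tcp_pos: [0.5817, -0.0051, 0.1914]
ee_rot: [[-1.0, 0.014, -0.004], [0.014, 1.0, -0.001], [0.004, -0.001, -1.0]]
wrist_force: [-0.3, 0.7, -0.7]
gripper_width: 0.357
gripper_force: 4.6
```

Call:
servo_tool --pt "0 0 0" --pt "0 0 0" --pt "0 0 0" --pt "0 0 0" --pt "0 0 0" --spin '[0, 0, 0, 0, 0]' --grip '[0.645, 0.66, 0.67, 0.68, 0.7]'

```text
time_s: 18.55
tcp_pos: [0.5825, -0.0053, 0.1955]
ee_rot: [[-1.0, 0.014, 0.002], [0.014, 1.0, 0.0], [-0.002, 0.001, -1.0]]
wrist_force: [-0.2, 1.1, 0.3]
gripper_width: 0.322
gripper_force: 29.9
```

Call:
servo_tool --pt "0 0 0" --pt "0 0 0" --pt "0 0 0" --pt "0 0 0" --pt "0 0 0" --spin '[0, 0, 0, 0, 0]' --grip '[0.75, 0.8, 0.8, 0.8, 0.8]'

```text
time_s: 18.97
tcp_pos: [0.5825, -0.0053, 0.1954]
ee_rot: [[-1.0, 0.014, 0.002], [0.014, 1.0, 0.0], [-0.002, 0.0, -1.0]]
wrist_force: [0.1, 1.4, 3.0]
gripper_width: 0.321
gripper_force: 29.9
```

Call:
servo_tool --pt "0 0 -0.005" --pt "0 0 -0.012" --pt "0 0 -0.02" --pt "0 0 -0.03" --pt "0 0 -0.04" --spin '[0, 0, 0, 0, 0]' --grip '[0.8, 0.8, 0.8, 0.8, 0.8]'

```text
time_s: 19.38
tcp_pos: [0.5818, -0.0055, 0.2354]
ee_rot: [[-1.0, 0.014, -0.0], [0.014, 1.0, -0.0], [0.0, -0.0, -1.0]]
wrist_force: [0.7, 0.7, -1.3]
gripper_width: 0.326
gripper_force: 29.9
```

Run:
```python
from tiles import *
st(); c=shot('wrist'); tilefind(c); tilefind(c,zr=(.08,.12))
W=cloud(c)
```

```text
t 19.38 tcp [ 0.5818 -0.0055  0.2354] yaw(x axis) 179.21 ztilt [-0. -0. -1.] F [ 0.7  0.7 -1.3] w 28.4mm gf 29.9 j6 -106
tile [581.4  -6.3] [27.4 28.6] ang -1.3 z 0.1041 908
```

Call:
servo_tool --pt "0 0 -0.02" --pt "0 0 -0.04" --pt "0 0 -0.06" --pt "0 0 -0.075" --pt "0 0 -0.085" --spin '[0, 0, 0, 0, 0]' --grip '[0.8, 0.8, 0.8, 0.8, 0.8]'

```text
time_s: 19.85
tcp_pos: [0.5824, -0.0054, 0.3221]
ee_rot: [[-1.0, 0.014, 0.003], [0.014, 1.0, 0.001], [-0.003, 0.001, -1.0]]
wrist_force: [-0.2, 0.2, -0.3]
gripper_width: 0.327
gripper_force: 29.9
```

Call:
servo_tool --pt "0.003 -0.02 0" --pt "0.007 -0.05 0" --pt "0.011 -0.083 0" --pt "0.016 -0.117 0" --pt "0.021 -0.15 0" --spin '[0, 0, 0, 0, 0]' --grip '[0.8, 0.8, 0.8, 0.8, 0.8]'

```text
time_s: 20.27
tcp_pos: [0.5582, -0.1563, 0.3195]
ee_rot: [[-1.0, 0.013, -0.001], [0.013, 1.0, 0.0], [0.001, 0.0, -1.0]]
wrist_force: [0.4, -0.7, -0.8]
gripper_width: 0.33
gripper_force: 29.9
```

Call:
servo_tool --pt "0.004 -0.033 0" --pt "0.009 -0.066 0" --pt "0.014 -0.1 0" --pt "0.019 -0.13 0" --pt "0.021 -0.15 0" --spin '[0, 0, 0, 0, 0]' --grip '[0.8, 0.8, 0.8, 0.8, 0.8]'

```text
time_s: 20.68
tcp_pos: [0.5346, -0.3072, 0.3192]
ee_rot: [[-1.0, 0.016, -0.001], [0.016, 1.0, 0.0], [0.001, 0.0, -1.0]]
wrist_force: [0.3, 0.1, -1.5]
gripper_width: 0.325
gripper_force: 29.9
```

Call:
servo_tool --pt "0.003 -0.02 0.01" --pt "0.006 -0.04 0.025" --pt "0.009 -0.06 0.04" --pt "0.009 -0.07 0.055" --pt "0.009 -0.07 0.07" --spin '[6, 12, 18, 24, 30.7]' --grip '[0.8, 0.8, 0.8, 0.8, 0.8]'

```text
time_s: 21.1
tcp_pos: [0.5251, -0.3767, 0.2482]
ee_rot: [[-0.848, 0.529, -0.001], [0.529, 0.848, 0.0], [0.001, -0.0, -1.0]]
wrist_force: [-0.2, -0.4, -1.4]
gripper_width: 0.322
gripper_force: 29.9
```

Call:
servo_tool --pt "0 0 0.015" --pt "0 0 0.03" --pt "0 0 0.045" --pt "0 0 0.06" --pt "0 0 0.065" --spin '[0, 0, 0, 0, 0]' --grip '[0.8, 0.8, 0.8, 0.8, 0.8]'

```text
time_s: 21.52
tcp_pos: [0.5245, -0.3739, 0.1816]
ee_rot: [[-0.852, 0.523, -0.005], [0.523, 0.852, 0.003], [0.005, 0.0, -1.0]]
wrist_force: [-0.8, 0.2, -1.1]
gripper_width: 0.322
gripper_force: 29.9
```

Run:
```python
from tiles import *
go(.526,-.375,.1665,148.5)
c=shot('wrist'); tilefind(c,zr=(.03,.07),box=(.3,.7,-.5,-.2))
c=shot('top'); W=cloud(c); m=(abs(W[...,2]-.02)<.004)&(np.hypot(W[...,0]-.475,W[...,1]+.342)<.2); print(cv2.minAreaRect((W[m][:,:2]*1000).astype(np.float32)))
```

```text
t 21.52 tcp [ 0.5245 -0.3739  0.1816] yaw(x axis) 148.47 ztilt [-0.005  0.003 -1.   ] F [-0.8  0.2 -1.1] w 28.0mm gf 29.9 j6 -100
slide [-0.002  -0.0002  0.0151] spin -0.03
tile [ 523.6 -374.4] [27.6 28.3] ang -32.0 z 0.0502 905
((448.7835693359375, -373.6429443359375), (331.42071533203125, 159.4973602294922), 85.85887908935547)
```

Call:
servo_tool --pt "0 0 0.006" --pt "0 0 0.012" --pt "0 0 0.016" --pt "0 0 0.0185" --pt "0 0 0.0195" --spin '[0, 0, 0, 0, 0]' --grip '[0.8, 0.8, 0.8, 0.8, 0.8]'

```text
time_s: 22.03
tcp_pos: [0.5259, -0.3747, 0.1652]
ee_rot: [[-0.853, 0.522, 0.0], [0.522, 0.853, -0.0], [-0.0, -0.0, -1.0]]
wrist_force: [-0.6, 0.6, 1.7]
gripper_width: 0.325
gripper_force: 29.9
```

Call:
servo_tool --pt "0 0 0" --pt "0 0 0" --pt "0 0 0" --pt "0 0 0" --pt "0 0 0" --spin '[0, 0, 0, 0, 0]' --grip '[0.8, 0.68, 0.66, 0.645, 0.645]'

```text
time_s: 22.45
tcp_pos: [0.5259, -0.3747, 0.1652]
ee_rot: [[-0.853, 0.522, 0.0], [0.522, 0.853, -0.0], [-0.0, 0.0, -1.0]]
wrist_force: [-0.7, 0.0, -0.7]
gripper_width: 0.351
gripper_force: 5.7
```

Call:
servo_tool --pt "0 0 0" --pt "0 0 0" --pt "0 0 -0.01" --pt "0 0 -0.03" --pt "0 0 -0.05" --spin '[0, 0, 0, 0, 0]' --grip '[0.645, 0.645, 0.645, 0.645, 0.645]'

```text
time_s: 22.87
tcp_pos: [0.5254, -0.3746, 0.2156]
ee_rot: [[-0.853, 0.522, -0.002], [0.522, 0.853, 0.0], [0.002, -0.001, -1.0]]
wrist_force: [-0.2, -0.8, -0.2]
gripper_width: 0.359
gripper_force: 4.6
```

Call:
servo_tool --pt "0 0 -0.02" --pt "0 0 -0.045" --pt "0 0 -0.07" --pt "0 0 -0.09" --pt "0 0 -0.1" --spin '[0, 0, 0, 0, 0]' --grip '[0.645, 0.645, 0.645, 0.645, 0.645]'

```text
time_s: 23.28
tcp_pos: [0.5264, -0.3753, 0.3196]
ee_rot: [[-0.853, 0.522, 0.005], [0.522, 0.853, -0.003], [-0.006, -0.0, -1.0]]
wrist_force: [1.0, -1.0, -0.0]
gripper_width: 0.357
gripper_force: 4.6
```

Run:
```python
from tiles import *
go(.71,.04,.315,176.7)
c=shot('wrist'); tilefind(c,zr=(.025,.07),box=(.3,.7,-.5,-.2))
```

```text
t 23.28 tcp [ 0.5264 -0.3753  0.3196] yaw(x axis) 148.52 ztilt [ 0.005 -0.003 -1.   ] F [ 1. -1. -0.] w 31.0mm gf 4.6 j6 -100
slide [0.0603 0.45   0.0042] spin -28.18
tile [ 525.9 -376.1] [27.3 28. ] ang -31.0 z 0.0340 390
```

Call:
servo_tool --pt "0.006 0.02 0" --pt "0.014 0.048 0" --pt "0.024 0.08 0" --pt "0.034 0.113 0" --pt "0.044 0.148 0" --spin '[0, 0, 0, 0, 0]' --grip '[0.645, 0.645, 0.645, 0.645, 0.645]'

```text
time_s: 23.75
tcp_pos: [0.5651, -0.2242, 0.3138]
ee_rot: [[-0.852, 0.523, -0.002], [0.523, 0.852, 0.001], [0.002, -0.0, -1.0]]
wrist_force: [0.9, -0.7, -1.2]
gripper_width: 0.358
gripper_force: 4.6
```

Call:
servo_tool --pt "0.01 0.034 0" --pt "0.02 0.068 0" --pt "0.03 0.1 0" --pt "0.04 0.13 0" --pt "0.045 0.15 0" --spin '[-4, -9, -14, -20, -26]' --grip '[0.645, 0.645, 0.645, 0.645, 0.645]'

```text
time_s: 24.17
tcp_pos: [0.6054, -0.0711, 0.3138]
ee_rot: [[-0.996, 0.089, -0.002], [0.089, 0.996, 0.001], [0.002, 0.001, -1.0]]
wrist_force: [0.4, 0.1, -1.8]
gripper_width: 0.355
gripper_force: 4.6
```

Run:
```python
from tiles import *
go(.646,.0775,.315,200.5)
c=shot('wrist'); tilefind(c)
```

```text
t 24.17 tcp [ 0.6054 -0.0711  0.3138] yaw(x axis) 174.92 ztilt [-0.002  0.001 -1.   ] F [ 0.4  0.1 -1.8] w 30.9mm gf 4.6 j6 -104
slide [-0.0273  0.1516 -0.0012] spin -25.58
tile [659.2  77.2] [34.4 20. ] ang 19.1 z 0.0649 259
tile [653.4   6.1] [28.4 27.4] ang -19.3 z 0.0641 334
```

Call:
servo_tool --pt "-0.006 0.032 0" --pt "-0.012 0.065 0" --pt "-0.018 0.1 0" --pt "-0.024 0.135 0" --pt "-0.027 0.151 0" --spin '[-5, -11, -17, -23, -25.6]' --grip '[0.645, 0.645, 0.645, 0.645, 0.645]'

```text
time_s: 24.63
tcp_pos: [0.6472, 0.0771, 0.3133]
ee_rot: [[-0.937, -0.349, -0.002], [-0.349, 0.937, 0.0], [0.002, 0.001, -1.0]]
wrist_force: [0.0, -0.6, -1.8]
gripper_width: 0.358
gripper_force: 4.6
```

Call:
servo_tool --pt "0 0 0" --pt "0 0 0" --pt "0 0 0" --pt "0 0 0" --pt "0 0 0" --spin '[0, 0, 0, 0, 0]' --grip '[0.645, 0.645, 0.645, 0.645, 0.645]'

```text
time_s: 25.05
tcp_pos: [0.6467, 0.0723, 0.3153]
ee_rot: [[-0.94, -0.342, 0.0], [-0.342, 0.94, -0.0], [-0.0, -0.0, -1.0]]
wrist_force: [0.4, -0.4, -1.5]
gripper_width: 0.356
gripper_force: 4.6
```

Run:
```python
from tiles import *
go(.646,.0775,.195,200.5)
c=shot('wrist'); tilefind(c); save(c,'w4',(150,20,400,200),3)
```

```text
t 25.05 tcp [0.6467 0.0723 0.3153] yaw(x axis) -160.01 ztilt [ 0. -0. -1.] F [ 0.4 -0.4 -1.5] w 31.0mm gf 4.6 j6 -91
slide [-0.0011  0.0051  0.1203] spin -0.51
tile [654.1   5.9] [28.1 30.8] ang -21.3 z 0.0642 468
tile [659.   71.3] [30.8 28.5] ang 9.3 z 0.0649 462
```

View pics/w4.png

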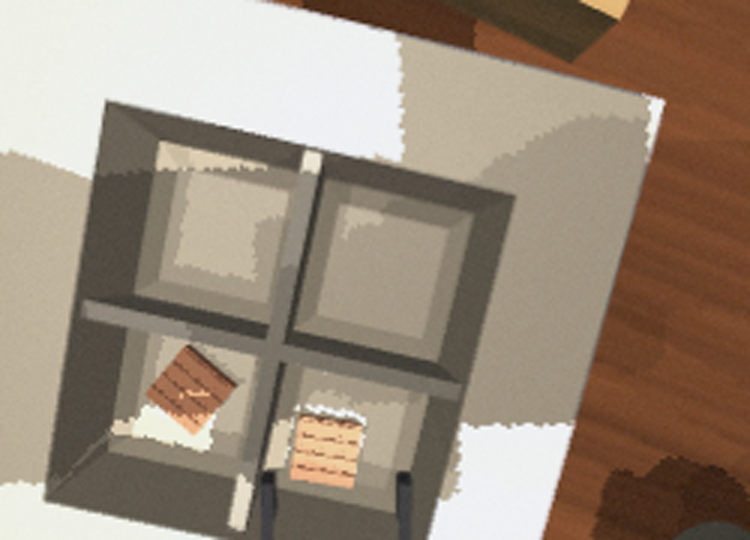

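Call:
servo_tool --pt "-0.012 -0.01 0" --pt "-0.026 -0.02 0" --pt "-0.04 -0.03 0" --pt "-0.052 -0.04 0" --pt "-0.0566 -0.0445 0" --spin '[3, 6, 9, 12, 12]' --grip '[0.65, 0.65, 0.65, 0.65, 0.65]'

```text
time_s: 25.52
tcp_pos: [0.7166, 0.0499, 0.3143]
ee_rot: [[-0.99, -0.138, -0.0], [-0.138, 0.99, -0.0], [0.0, -0.0, -1.0]]
wrist_force: [0.1, 0.3, -1.0]
gripper_width: 0.349
gripper_force: 5.9
```

Call:
servo_tool --pt "0 0 0" --pt "0 0 0" --pt "0 0 0" --pt "0 0 0" --pt "0 0 0" --spin '[0, 0, 0, 0, 0]' --grip '[0.65, 0.65, 0.65, 0.65, 0.65]'

```text
time_s: 25.93
tcp_pos: [0.7148, 0.0517, 0.3158]
ee_rot: [[-0.99, -0.142, 0.001], [-0.142, 0.99, 0.0], [-0.001, 0.0, -1.0]]
wrist_force: [-0.7, -0.1, -0.3]
gripper_width: 0.351
gripper_force: 5.9
```

Run:
```python
from tiles import *
st()
c=shot('wrist'); tilefind(c); kiln(c); W=cloud(c); s=c['s']; T=(W-np.array(s['tcp_pos']))@np.array(s['ee_rot'])
for sg in (-1,1):
    m=(T[...,2]>.122)&(T[...,2]<.14)&(abs(T[...,0])<.03)&(T[...,1]*sg>0)&(T[...,1]*sg<.04)
    P=T[m]; print(sg,len(P),np.round(np.percentile(P,[3,50,97],axis=0)*1000,1).tolist())
```

```text
t 25.93 tcp [0.7148 0.0517 0.3158] yaw(x axis) -171.85 ztilt [ 0.001  0.    -1.   ] F [-0.7 -0.1 -0.3] w 30.5mm gf 5.9 j6 -99
tile [652.6   5.5] [29.3 27.9] ang -21.1 z 0.0641 500
tile [657.7  71.2] [27.7 27.9] ang 10.2 z 0.0647 489
bats 2352 ((615.7442016601562, 36.93689727783203), (135.31068420410156, 135.20872497558594), 7.294600963592529)
-1 33 [[-4.7, -22.3, 123.3], [6.0, -19.2, 127.6], [6.4, -18.5, 137.3]]
1 31 [[-5.2, 17.4, 122.1], [6.1, 18.3, 133.0], [6.3, 21.1, 137.5]]
```

Run:
```python
from tiles import *
go(.6574,.073,.195,190.2)
```

```text
t 25.98 tcp [0.7149 0.0516 0.3157] yaw(x axis) -171.85 ztilt [ 0.001  0.    -1.   ] F [ 0.2  0.1 -0.8] w 30.8mm gf 5.9 j6 -99
slide [0.054  0.0293 0.1206] spin -2.05
```

Call:
servo_tool --pt "0.01 0.006 0" --pt "0.025 0.014 0" --pt "0.04 0.022 0" --pt "0.05 0.027 0" --pt "0.054 0.0293 0" --spin '[0, 0, -1, -2, -2]' --grip '[0.655, 0.655, 0.655, 0.655, 0.655]'

```text
time_s: 26.4
tcp_pos: [0.6563, 0.0733, 0.3161]
ee_rot: [[-0.984, -0.177, 0.001], [-0.177, 0.984, 0.0], [-0.001, 0.0, -1.0]]
wrist_force: [-0.2, 0.5, -0.8]
gripper_width: 0.341
gripper_force: 7.2
```

Call:
servo_tool --pt "0 0 0" --pt "0 0 0.01" --pt "0 0 0.025" --pt "0 0 0.04" --pt "0 0 0.055" --spin '[0, 0, 0, 0, 0]' --grip '[0.655, 0.655, 0.655, 0.655, 0.655]'

```text
time_s: 26.82
tcp_pos: [0.6582, 0.0724, 0.2582]
ee_rot: [[-0.985, -0.175, -0.001], [-0.175, 0.985, -0.0], [0.001, 0.0, -1.0]]
wrist_force: [0.2, -0.2, -0.4]
gripper_width: 0.346
gripper_force: 7.2
```

Run:
```python
from tiles import *
go(.6574,.073,.195,190.2)
```

```text
t 26.82 tcp [0.6582 0.0724 0.2582] yaw(x axis) -169.94 ztilt [-0.001 -0.    -1.   ] F [ 0.2 -0.2 -0.4] w 30.1mm gf 7.2 j6 -100
slide [0.0006 0.0007 0.0632] spin -0.14
```

Call:
servo_tool --pt "0.0005 0.0005 0.015" --pt "0.0005 0.0005 0.035" --pt "0.0005 0.0005 0.05" --pt "0.0005 0.0005 0.06" --pt "0.0005 0.0005 0.065" --spin '[0, 0, 0, 0, 0]' --grip '[0.655, 0.655, 0.655, 0.655, 0.655]'

```text
time_s: 27.23
tcp_pos: [0.6567, 0.0727, 0.1922]
ee_rot: [[-0.985, -0.175, -0.004], [-0.175, 0.985, -0.001], [0.004, -0.0, -1.0]]
wrist_force: [1.0, 0.7, 0.0]
gripper_width: 0.347
gripper_force: 7.2
```

Call:
servo_tool --pt "0 0 0" --pt "0 0 0" --pt "0 0 0" --pt "0 0 0" --pt "0 0 0" --spin '[0, 0, 0, 0, 0]' --grip '[0.655, 0.665, 0.675, 0.685, 0.7]'

```text
time_s: 27.65
tcp_pos: [0.6577, 0.0732, 0.1962]
ee_rot: [[-0.984, -0.176, 0.002], [-0.176, 0.984, 0.001], [-0.002, 0.0, -1.0]]
wrist_force: [0.3, 0.3, -0.4]
gripper_width: 0.327
gripper_force: 29.9
```

Call:
servo_tool --pt "0 0 0" --pt "0 0 0" --pt "0 0 0" --pt "0 0 0" --pt "0 0 0" --spin '[0, 0, 0, 0, 0]' --grip '[0.75, 0.8, 0.8, 0.8, 0.8]'

```text
time_s: 28.07
tcp_pos: [0.6575, 0.0731, 0.1956]
ee_rot: [[-0.984, -0.176, 0.001], [-0.176, 0.984, 0.0], [-0.001, -0.0, -1.0]]
wrist_force: [0.1, 0.1, 2.0]
gripper_width: 0.321
gripper_force: 29.9
```

Call:
servo_tool --pt "0 0 -0.005" --pt "0 0 -0.012" --pt "0 0 -0.02" --pt "0 0 -0.03" --pt "0 0 -0.04" --spin '[0, 0, 0, 0, 0]' --grip '[0.8, 0.8, 0.8, 0.8, 0.8]'

```text
time_s: 28.48
tcp_pos: [0.6572, 0.0731, 0.2361]
ee_rot: [[-0.984, -0.176, 0.0], [-0.176, 0.984, -0.0], [-0.0, -0.0, -1.0]]
wrist_force: [0.4, -0.3, -1.7]
gripper_width: 0.323
gripper_force: 29.9
```

Call:
servo_tool --pt "0 0 -0.02" --pt "0 0 -0.04" --pt "0 0 -0.06" --pt "0 0 -0.075" --pt "0 0 -0.085" --spin '[0, 0, 0, 0, 0]' --grip '[0.8, 0.8, 0.8, 0.8, 0.8]'

```text
time_s: 28.9
tcp_pos: [0.6577, 0.0731, 0.3235]
ee_rot: [[-0.984, -0.176, 0.004], [-0.176, 0.984, 0.001], [-0.004, 0.0, -1.0]]
wrist_force: [0.5, -0.9, -1.2]
gripper_width: 0.329
gripper_force: 29.9
```

Run:
```python
from tiles import *
go(.4235,-.313,.32,180)
c=shot('wrist'); tilefind(c); tilefind(c,zr=(.15,.21),box=(.6,.72,0.02,.13))
```

```text
t 28.90 tcp [0.6577 0.0731 0.3235] yaw(x axis) -169.89 ztilt [ 0.004  0.001 -1.   ] F [ 0.5 -0.9 -1.2] w 28.6mm gf 29.9 j6 -100
slide [ 0.2983 -0.339   0.0022] spin 10.11
tile [653.    6.3] [28.1 28.3] ang -21.3 z 0.0641 447
tile [657.7  72.6] [28.4 27.5] ang 9.4 z 0.1923 896
```

Call:
servo_tool --pt "0.012 -0.014 0" --pt "0.032 -0.036 0" --pt "0.054 -0.061 0" --pt "0.077 -0.087 0" --pt "0.1 -0.113 0" --spin '[0, 0, 0, 0, 0]' --grip '[0.8, 0.8, 0.8, 0.8, 0.8]'

```text
time_s: 29.37
tcp_pos: [0.5773, -0.0566, 0.3194]
ee_rot: [[-0.984, -0.176, -0.001], [-0.176, 0.984, 0.0], [0.001, 0.0, -1.0]]
wrist_force: [0.2, 0.0, -0.8]
gripper_width: 0.323
gripper_force: 29.9
```

Call:
servo_tool --pt "0.022 -0.025 0" --pt "0.044 -0.05 0" --pt "0.066 -0.075 0" --pt "0.088 -0.1 0" --pt "0.108 -0.123 0" --spin '[0, 0, 0, 0, 0]' --grip '[0.8, 0.8, 0.8, 0.8, 0.8]'

```text
time_s: 29.78
tcp_pos: [0.4922, -0.1969, 0.3198]
ee_rot: [[-0.985, -0.175, -0.001], [-0.175, 0.985, 0.0], [0.001, 0.0, -1.0]]
wrist_force: [1.0, -0.8, -2.0]
gripper_width: 0.326
gripper_force: 29.9
```

Call:
servo_tool --pt "0.022 -0.025 0" --pt "0.044 -0.05 0" --pt "0.066 -0.075 0" --pt "0.082 -0.093 0" --pt "0.09 -0.103 0" --spin '[6, 12, 18, 24, 30]' --grip '[0.8, 0.8, 0.8, 0.8, 0.8]'

```text
time_s: 30.2
tcp_pos: [0.4212, -0.3146, 0.3198]
ee_rot: [[-0.938, 0.348, -0.001], [0.348, 0.938, 0.0], [0.001, 0.0, -1.0]]
wrist_force: [-0.1, 0.6, -1.3]
gripper_width: 0.325
gripper_force: 29.9
```

Call:
servo_tool --pt "0 0 0.015" --pt "0 0 0.04" --pt "0 0 0.07" --pt "0 0 0.1" --pt "0 0 0.13" --spin '[6, 11.6, 11.6, 11.6, 11.6]' --grip '[0.8, 0.8, 0.8, 0.8, 0.8]'

```text
time_s: 30.62
tcp_pos: [0.4228, -0.3128, 0.1888]
ee_rot: [[-0.852, 0.523, 0.0], [0.523, 0.852, 0.0], [-0.0, 0.0, -1.0]]
wrist_force: [0.8, -0.3, -1.8]
gripper_width: 0.332
gripper_force: 29.9
```

Run:
```python
from tiles import *
go(.4235,-.313,.167,148.5)
c=shot('wrist'); tilefind(c,zr=(.025,.1),box=(.3,.7,-.5,-.2))
```

```text
t 30.62 tcp [ 0.4228 -0.3128  0.1888] yaw(x axis) 148.48 ztilt [ 0.  0. -1.] F [ 0.8 -0.3 -1.8] w 28.9mm gf 29.9 j6 -103
slide [-0.0007  0.0002  0.0218] spin -0.02
tile [ 422.4 -313.8] [29.1 28.2] ang -31.4 z 0.0575 974
tile [ 514.2 -368.7] [27.8  1.8] ang -31.6 z 0.0295 106
```

Call:
servo_tool --pt "0 0 0.006" --pt "0 0 0.014" --pt "0 0 0.02" --pt "0 0 0.023" --pt "0 0 0.024" --spin '[0, 0, 0, 0, 0]' --grip '[0.8, 0.8, 0.8, 0.8, 0.8]'

```text
time_s: 31.08
tcp_pos: [0.4236, -0.313, 0.1665]
ee_rot: [[-0.853, 0.522, 0.001], [0.522, 0.853, -0.0], [-0.001, 0.0, -1.0]]
wrist_force: [-0.3, -0.2, -1.2]
gripper_width: 0.323
gripper_force: 29.9
```

Call:
servo_tool --pt "0 0 0" --pt "0 0 0" --pt "0 0 0" --pt "0 0 0" --pt "0 0 0" --spin '[0, 0, 0, 0, 0]' --grip '[0.8, 0.68, 0.66, 0.645, 0.645]'

```text
time_s: 31.5
tcp_pos: [0.4235, -0.313, 0.1664]
ee_rot: [[-0.853, 0.522, 0.001], [0.522, 0.853, -0.0], [-0.001, 0.0, -1.0]]
wrist_force: [0.0, 0.3, 0.1]
gripper_width: 0.354
gripper_force: 5.7
```

Call:
servo_tool --pt "0 0 0" --pt "0 0 0" --pt "0 0 -0.01" --pt "0 0 -0.03" --pt "0 0 -0.05" --spin '[0, 0, 0, 0, 0]' --grip '[0.645, 0.645, 0.645, 0.645, 0.645]'

```text
time_s: 31.92
tcp_pos: [0.4229, -0.3128, 0.2167]
ee_rot: [[-0.853, 0.522, -0.002], [0.522, 0.853, 0.0], [0.002, -0.001, -1.0]]
wrist_force: [1.2, -1.2, 0.1]
gripper_width: 0.358
gripper_force: 4.6
```

Call:
servo_tool --pt "0 0 -0.02" --pt "0 0 -0.045" --pt "0 0 -0.07" --pt "0 0 -0.09" --pt "0 0 -0.1" --spin '[0, 0, 0, 0, 0]' --grip '[0.645, 0.645, 0.645, 0.645, 0.645]'

```text
time_s: 32.33
tcp_pos: [0.424, -0.3135, 0.32]
ee_rot: [[-0.853, 0.522, 0.005], [0.522, 0.853, -0.003], [-0.006, 0.0, -1.0]]
wrist_force: [0.7, 0.1, -0.8]
gripper_width: 0.358
gripper_force: 4.6
```

Run:
```python
from tiles import *
go(.653,.006,.316,158.7)
c=shot('wrist'); tilefind(c,zr=(.025,.07),box=(.3,.7,-.5,-.2)); save(c,'w5',(130,0,390,190),3)
c=shot('top');tilefind(c)
```

```text
t 32.33 tcp [ 0.424  -0.3135  0.32  ] yaw(x axis) 148.52 ztilt [ 0.005 -0.003 -1.   ] F [ 0.7  0.1 -0.8] w 31.2mm gf 4.6 j6 -103
slide [-0.0284  0.392   0.0043] spin -10.18
tile [ 423.5 -314.3] [27.1 28. ] ang -31.0 z 0.0343 389
tile [ 517.2 -369.8] [25.9  8.1] ang -30.9 z 0.0336 116
tile [652.    8.6] [29.7 27.8] ang -17.3 z 0.0626 84
```

View pics/w5.png

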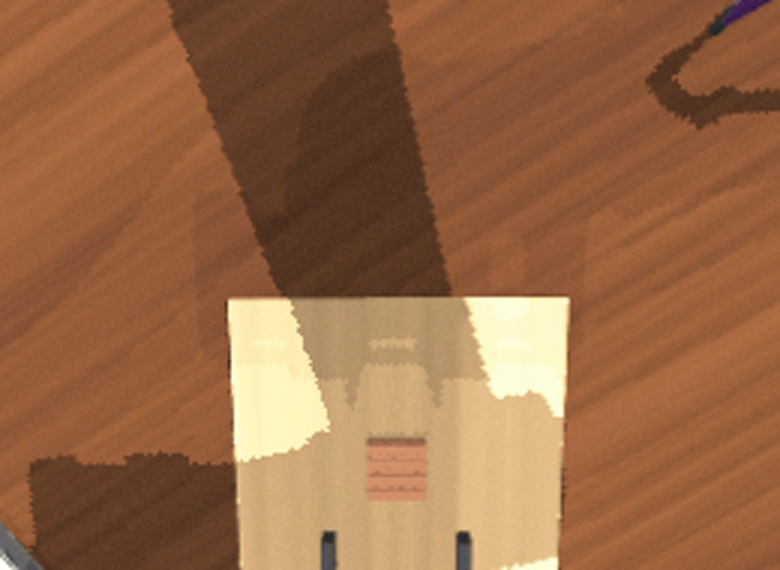

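Call:
servo_tool --pt "-0.001 0.02 0" --pt "-0.004 0.05 0" --pt "-0.006 0.083 0" --pt "-0.008 0.117 0" --pt "-0.011 0.15 0" --spin '[0, -3, -6, -9, -10.2]' --grip '[0.645, 0.645, 0.645, 0.645, 0.645]'

```text
time_s: 32.85
tcp_pos: [0.5108, -0.1892, 0.3142]
ee_rot: [[-0.932, 0.362, -0.003], [0.362, 0.932, 0.001], [0.003, -0.0, -1.0]]
wrist_force: [-0.1, -0.2, -1.3]
gripper_width: 0.356
gripper_force: 4.6
```

Run:
```python
from tiles import *
go(.70,-.015,.316,158.7)
```

```text
t 32.85 tcp [ 0.5108 -0.1892  0.3142] yaw(x axis) 158.79 ztilt [-0.003  0.001 -1.   ] F [-0.1 -0.2 -1.3] w 31.0mm gf 4.6 j6 -108
slide [-0.1133  0.2309 -0.0022] spin 0.09
```

Call:
servo_tool --pt "-0.013 0.027 0" --pt "-0.027 0.056 0" --pt "-0.042 0.086 0" --pt "-0.057 0.116 0" --pt "-0.072 0.147 0" --spin '[0, 0, 0, 0, 0]' --grip '[0.65, 0.65, 0.65, 0.65, 0.65]'

```text
time_s: 33.27
tcp_pos: [0.6317, -0.0786, 0.3139]
ee_rot: [[-0.932, 0.363, -0.004], [0.363, 0.932, 0.0], [0.004, -0.001, -1.0]]
wrist_force: [-0.2, -0.2, -0.8]
gripper_width: 0.353
gripper_force: 5.9
```

Call:
servo_tool --pt "-0.015 0.03 0" --pt "-0.03 0.06 0" --pt "-0.038 0.077 0" --pt "-0.041 0.084 0" --pt "-0.041 0.084 0" --spin '[0, 0, 0, 0, 0]' --grip '[0.65, 0.65, 0.65, 0.65, 0.65]'

```text
time_s: 33.68
tcp_pos: [0.7006, -0.0151, 0.3127]
ee_rot: [[-0.932, 0.362, -0.005], [0.362, 0.932, -0.0], [0.004, -0.002, -1.0]]
wrist_force: [-0.5, -0.3, -0.9]
gripper_width: 0.354
gripper_force: 5.9
```

Run:
```python
from tiles import *
c=shot('wrist'); tilefind(c)
go(.653,.006,.316,158.8)
```

```text
tile [652.9   6.3] [27.9 26.3] ang -21.1 z 0.0639 487
t 33.73 tcp [ 0.6998 -0.0162  0.3137] yaw(x axis) 158.74 ztilt [-0.004 -0.    -1.   ] F [-0.4 -0.3 -1.3] w 30.9mm gf 5.9 j6 -123
slide [ 0.0517  0.0037 -0.0021] spin -0.06
```

Call:
servo_tool --pt "0.012 0.001 0" --pt "0.028 0.002 0" --pt "0.044 0.003 0" --pt "0.051 0.0042 0" --pt "0.051 0.0042 0" --spin '[0, 0, 0, 0, 0]' --grip '[0.65, 0.65, 0.65, 0.65, 0.65]'

```text
time_s: 34.15
tcp_pos: [0.6525, 0.0053, 0.3173]
ee_rot: [[-0.932, 0.363, 0.001], [0.363, 0.932, 0.0], [-0.001, 0.001, -1.0]]
wrist_force: [-0.4, 0.3, -0.8]
gripper_width: 0.356
gripper_force: 5.9
```

Call:
servo_tool --pt "0 0 0" --pt "0 0 0.01" --pt "0 0 0.025" --pt "0 0 0.04" --pt "0 0 0.055" --spin '[0, 0, 0, 0, 0]' --grip '[0.65, 0.65, 0.65, 0.65, 0.65]'

```text
time_s: 34.57
tcp_pos: [0.6545, 0.0054, 0.2592]
ee_rot: [[-0.931, 0.364, -0.001], [0.364, 0.931, 0.0], [0.001, -0.0, -1.0]]
wrist_force: [0.5, 0.8, -1.1]
gripper_width: 0.35
gripper_force: 5.9
```

Run:
```python
from tiles import *
go(.653,.0065,.195,158.8)
c=shot('wrist');tilefind(c)
```

```text
t 34.57 tcp [0.6545 0.0054 0.2592] yaw(x axis) 158.66 ztilt [-0.001  0.    -1.   ] F [ 0.5  0.8 -1.1] w 30.5mm gf 5.9 j6 -126
slide [0.0017 0.0005 0.0642] spin -0.14
tile [653.2   6.4] [27.3 28.3] ang -21.4 z 0.0642 618
```

Call:
servo_tool --pt "0.001 0.0005 0.015" --pt "0.001 0.0005 0.035" --pt "0.001 0.0005 0.05" --pt "0.001 0.0005 0.06" --pt "0.001 0.0005 0.065" --spin '[0, 0, 0, 0, 0]' --grip '[0.65, 0.65, 0.65, 0.65, 0.65]'

```text
time_s: 35.03
tcp_pos: [0.653, 0.0063, 0.1938]
ee_rot: [[-0.932, 0.364, -0.003], [0.364, 0.932, -0.001], [0.003, -0.002, -1.0]]
wrist_force: [-0.1, -0.0, -0.9]
gripper_width: 0.355
gripper_force: 5.9
```

Call:
servo_tool --pt "0 0 0" --pt "0 0 0" --pt "0 0 0" --pt "0 0 0" --pt "0 0 0" --spin '[0, 0, 0, 0, 0]' --grip '[0.655, 0.665, 0.675, 0.685, 0.7]'

```text
time_s: 35.45
tcp_pos: [0.6541, 0.0068, 0.1973]
ee_rot: [[-0.932, 0.363, 0.002], [0.363, 0.932, 0.0], [-0.002, 0.001, -1.0]]
wrist_force: [-0.3, -0.0, 0.6]
gripper_width: 0.325
gripper_force: 29.9
```

Call:
servo_tool --pt "0 0 0" --pt "0 0 0" --pt "0 0 0" --pt "0 0 0" --pt "0 0 0" --spin '[0, 0, 0, 0, 0]' --grip '[0.75, 0.8, 0.8, 0.8, 0.8]'

```text
time_s: 35.87
tcp_pos: [0.654, 0.0067, 0.197]
ee_rot: [[-0.932, 0.363, 0.002], [0.363, 0.932, 0.0], [-0.002, 0.001, -1.0]]
wrist_force: [0.7, 0.1, 2.7]
gripper_width: 0.326
gripper_force: 29.9
```

Call:
servo_tool --pt "0 0 -0.005" --pt "0 0 -0.012" --pt "0 0 -0.02" --pt "0 0 -0.03" --pt "0 0 -0.04" --spin '[0, 0, 0, 0, 0]' --grip '[0.8, 0.8, 0.8, 0.8, 0.8]'

```text
time_s: 36.28
tcp_pos: [0.6534, 0.0067, 0.2369]
ee_rot: [[-0.932, 0.363, -0.0], [0.363, 0.932, -0.0], [0.0, -0.0, -1.0]]
wrist_force: [0.9, -0.7, -1.4]
gripper_width: 0.324
gripper_force: 29.9
```

Call:
servo_tool --pt "0 0 -0.02" --pt "0 0 -0.04" --pt "0 0 -0.06" --pt "0 0 -0.075" --pt "0 0 -0.085" --spin '[0, 0, 0, 0, 0]' --grip '[0.8, 0.8, 0.8, 0.8, 0.8]'

```text
time_s: 36.7
tcp_pos: [0.654, 0.0066, 0.3243]
ee_rot: [[-0.932, 0.363, 0.004], [0.363, 0.932, 0.0], [-0.004, 0.002, -1.0]]
wrist_force: [0.9, -0.2, -1.0]
gripper_width: 0.324
gripper_force: 29.9
```

Run:
```python
from tiles import *
go(.4747,-.344,.32,148.5)
c=shot('wrist'); tilefind(c); tilefind(c,zr=(.15,.21),box=(.6,.72,-.04,.13))
```

```text
t 36.70 tcp [0.654  0.0066 0.3243] yaw(x axis) 158.71 ztilt [ 0.004  0.    -1.   ] F [ 0.9 -0.2 -1. ] w 28.2mm gf 29.9 j6 -126
slide [ 0.0397 -0.3918  0.0035] spin 10.21
tile [652.7   6.1] [27.4 28.1] ang -21.1 z 0.1915 893
```

Call:
servo_tool --pt "0.002 -0.02 0" --pt "0.005 -0.05 0" --pt "0.008 -0.083 0" --pt "0.012 -0.117 0" --pt "0.015 -0.15 0" --spin '[0, 0, 0, 0, 0]' --grip '[0.8, 0.8, 0.8, 0.8, 0.8]'

```text
time_s: 37.17
tcp_pos: [0.5837, -0.1286, 0.3204]
ee_rot: [[-0.932, 0.363, -0.001], [0.363, 0.932, 0.0], [0.001, -0.0, -1.0]]
wrist_force: [0.4, 0.1, -1.0]
gripper_width: 0.33
gripper_force: 29.9
```

Call:
servo_tool --pt "0.004 -0.034 0" --pt "0.008 -0.068 0" --pt "0.011 -0.102 0" --pt "0.014 -0.135 0" --pt "0.016 -0.16 0" --spin '[0, 0, 0, 0, 0]' --grip '[0.8, 0.8, 0.8, 0.8, 0.8]'

```text
time_s: 37.58
tcp_pos: [0.5102, -0.2726, 0.3207]
ee_rot: [[-0.931, 0.364, -0.001], [0.364, 0.931, 0.0], [0.001, -0.0, -1.0]]
wrist_force: [1.2, -0.1, -1.5]
gripper_width: 0.327
gripper_force: 29.9
```

Call:
servo_tool --pt "0.003 -0.03 0.01" --pt "0.006 -0.06 0.025" --pt "0.0085 -0.08 0.045" --pt "0.0085 -0.082 0.065" --pt "0.0085 -0.082 0.085" --spin '[0, 3, 6, 9, 10.2]' --grip '[0.8, 0.8, 0.8, 0.8, 0.8]'

```text
time_s: 38.0
tcp_pos: [0.4729, -0.3453, 0.2347]
ee_rot: [[-0.85, 0.527, -0.001], [0.527, 0.85, 0.001], [0.001, 0.0, -1.0]]
wrist_force: [0.6, -0.5, -0.6]
gripper_width: 0.332
gripper_force: 29.9
```

Call:
servo_tool --pt "0 0 0.015" --pt "0 0 0.03" --pt "0 0 0.045" --pt "0 0 0.053" --pt "0 0 0.055" --spin '[0, 0, 0, 0, 0]' --grip '[0.8, 0.8, 0.8, 0.8, 0.8]'

```text
time_s: 38.42
tcp_pos: [0.4732, -0.3436, 0.1789]
ee_rot: [[-0.852, 0.523, -0.004], [0.523, 0.852, 0.002], [0.004, -0.0, -1.0]]
wrist_force: [0.0, -0.2, -1.1]
gripper_width: 0.327
gripper_force: 29.9
```

Run:
```python
from tiles import *
go(.4747,-.344,.167,148.5)
c=shot('wrist'); tilefind(c,zr=(.025,.1),box=(.3,.7,-.5,-.2))
```

```text
t 38.42 tcp [ 0.4732 -0.3436  0.1789] yaw(x axis) 148.48 ztilt [-0.004  0.002 -1.   ] F [ 0.  -0.2 -1.1] w 28.5mm gf 29.9 j6 -101
slide [-0.0016  0.0005  0.0119] spin -0.02
tile [ 423.5 -314.1] [28.  27.4] ang -31.3 z 0.0340 944
tile [ 471.1 -343.5] [27.7 28.2] ang -31.9 z 0.0461 933
tile [ 514.6 -369.1] [27.6  2.7] ang -31.2 z 0.0328 113
```

Call:
servo_tool --pt "0 0 0.006" --pt "0 0 0.011" --pt "0 0 0.014" --pt "0 0 0.015" --pt "0 0 0.0157" --spin '[0, 0, 0, 0, 0]' --grip '[0.8, 0.8, 0.8, 0.8, 0.8]'

```text
time_s: 38.88
tcp_pos: [0.4747, -0.3444, 0.1663]
ee_rot: [[-0.853, 0.522, 0.001], [0.522, 0.853, -0.001], [-0.001, -0.0, -1.0]]
wrist_force: [-0.3, 0.0, 2.9]
gripper_width: 0.327
gripper_force: 29.9
```

Call:
servo_tool --pt "0 0 0" --pt "0 0 0" --pt "0 0 0" --pt "0 0 0" --pt "0 0 0" --spin '[0, 0, 0, 0, 0]' --grip '[0.8, 0.68, 0.66, 0.645, 0.645]'

```text
time_s: 39.3
tcp_pos: [0.4741, -0.344, 0.1649]
ee_rot: [[-0.853, 0.523, -0.001], [0.523, 0.853, 0.001], [0.001, 0.0, -1.0]]
wrist_force: [-0.2, -0.2, -0.8]
gripper_width: 0.352
gripper_force: 5.7
```

Call:
servo_tool --pt "0 0 0" --pt "0 0 0" --pt "0 0 -0.01" --pt "0 0 -0.03" --pt "0 0 -0.05" --spin '[0, 0, 0, 0, 0]' --grip '[0.645, 0.645, 0.645, 0.645, 0.645]'

```text
time_s: 39.72
tcp_pos: [0.474, -0.3441, 0.2158]
ee_rot: [[-0.853, 0.522, -0.002], [0.522, 0.853, 0.001], [0.002, -0.001, -1.0]]
wrist_force: [1.0, -0.2, -0.8]
gripper_width: 0.356
gripper_force: 4.6
```

Call:
servo_tool --pt "0 0 -0.02" --pt "0 0 -0.045" --pt "0 0 -0.07" --pt "0 0 -0.09" --pt "0 0 -0.1" --spin '[0, 0, 0, 0, 0]' --grip '[0.645, 0.645, 0.645, 0.645, 0.645]'

```text
time_s: 40.13
tcp_pos: [0.475, -0.3448, 0.3195]
ee_rot: [[-0.853, 0.522, 0.005], [0.522, 0.853, -0.003], [-0.006, 0.0, -1.0]]
wrist_force: [0.3, 0.3, -0.6]
gripper_width: 0.355
gripper_force: 4.6
```

Run:
```python
from tiles import *
go(.4198,.0485,.32,176.7)
c=shot('wrist'); tilefind(c,zr=(.025,.07),box=(.3,.7,-.5,-.2))
W=cloud(c); s=c['s']; T=(W-np.array(s['tcp_pos']))@np.array(s['ee_rot'])
for sg in (-1,1):
    m=(T[...,2]>.122)&(T[...,2]<.145)&(abs(T[...,0])<.03)&(T[...,1]*sg>0)&(T[...,1]*sg<.04)
    P=T[m]; print(sg,len(P),np.round(np.percentile(P,[3,50,97],axis=0)*1000,1).tolist())
```

```text
t 40.13 tcp [ 0.475  -0.3448  0.3195] yaw(x axis) 148.52 ztilt [ 0.005 -0.003 -1.   ] F [ 0.3  0.3 -0.6] w 30.9mm gf 4.6 j6 -101
slide [ 0.2525  0.3066 -0.002 ] spin -28.18
tile [ 424.4 -314.3] [27.7 27. ] ang -31.4 z 0.0340 434
tile [ 473.1 -344.8] [27.1 28.3] ang -31.4 z 0.0340 401
tile [ 525.3 -375.4] [27.9 26.7] ang -32.6 z 0.0343 360
-1 19 [[4.5, -23.4, 123.1], [5.2, -21.6, 128.9], [5.3, -19.7, 137.3]]
1 32 [[-5.8, 17.7, 123.1], [5.0, 18.0, 132.0], [5.4, 21.4, 137.2]]
```

Call:
servo_tool --pt "0.013 0.016 -0.003" --pt "0.033 0.04 -0.006" --pt "0.055 0.067 -0.01" --pt "0.077 0.093 -0.01" --pt "0.099 0.12 -0.01" --spin '[0, 0, 0, 0, 0]' --grip '[0.645, 0.645, 0.645, 0.645, 0.645]'

```text
time_s: 40.6
tcp_pos: [0.4516, -0.1888, 0.3244]
ee_rot: [[-0.852, 0.523, -0.002], [0.523, 0.852, 0.001], [0.002, -0.0, -1.0]]
wrist_force: [0.1, 0.4, -0.1]
gripper_width: 0.351
gripper_force: 4.6
```

Call:
servo_tool --pt "0.022 0.027 0" --pt "0.044 0.054 0" --pt "0.066 0.08 0" --pt "0.088 0.107 0" --pt "0.11 0.134 0" --spin '[-5, -10, -15, -20, -25]' --grip '[0.645, 0.645, 0.645, 0.645, 0.645]'

```text
time_s: 41.02
tcp_pos: [0.4276, -0.017, 0.3245]
ee_rot: [[-0.994, 0.109, -0.001], [0.109, 0.994, 0.0], [0.001, -0.0, -1.0]]
wrist_force: [0.0, 0.6, -0.6]
gripper_width: 0.359
gripper_force: 4.6
```

Run:
```python
from tiles import *
go(.4198,.0485,.32,176.7)
```

```text
t 41.02 tcp [ 0.4276 -0.017   0.3245] yaw(x axis) 173.73 ztilt [-0.001  0.    -1.   ] F [ 0.   0.6 -0.6] w 31.2mm gf 4.6 j6 -116
slide [0.0149 0.0643 0.0045] spin -2.97
```

Call:
servo_tool --pt "0.004 0.02 0" --pt "0.009 0.04 0" --pt "0.013 0.055 0" --pt "0.0145 0.063 0" --pt "0.0145 0.063 0" --spin '[-1, -2, -3, -3, -3]' --grip '[0.645, 0.645, 0.645, 0.645, 0.645]'

```text
time_s: 41.43
tcp_pos: [0.4211, 0.0468, 0.3247]
ee_rot: [[-0.998, 0.059, -0.001], [0.059, 0.998, -0.0], [0.001, -0.0, -1.0]]
wrist_force: [0.2, -0.2, -0.9]
gripper_width: 0.359
gripper_force: 4.6
```

Call:
servo_tool --pt "0 0 0" --pt "0 0 0.01" --pt "0 0 0.03" --pt "0 0 0.05" --pt "0 0 0.07" --spin '[0, 0, 0, 0, 0]' --grip '[0.645, 0.645, 0.645, 0.645, 0.645]'

```text
time_s: 41.85
tcp_pos: [0.4212, 0.0447, 0.2538]
ee_rot: [[-0.998, 0.063, -0.0], [0.063, 0.998, 0.0], [0.0, 0.0, -1.0]]
wrist_force: [-0.2, 0.3, -0.8]
gripper_width: 0.361
gripper_force: 4.6
```

Run:
```python
from tiles import *
go(.4198,.0485,.15,176.7)
```

```text
t 41.85 tcp [0.4212 0.0447 0.2538] yaw(x axis) 176.38 ztilt [-0.  0. -1.] F [-0.2  0.3 -0.8] w 31.4mm gf 4.6 j6 -122
slide [0.0016 0.0036 0.1038] spin -0.32
```

Call:
servo_tool --pt "0.0015 0.0037 0.01" --pt "0.0015 0.0037 0.03" --pt "0.0015 0.0037 0.05" --pt "0.0015 0.0037 0.07" --pt "0.0015 0.0037 0.085" --spin '[-0.3, -0.3, -0.3, -0.3, -0.3]' --grip '[0.645, 0.645, 0.645, 0.645, 0.645]'

```text
time_s: 42.27
tcp_pos: [0.4192, 0.0481, 0.1681]
ee_rot: [[-0.998, 0.058, -0.003], [0.058, 0.998, -0.001], [0.003, -0.001, -1.0]]
wrist_force: [0.4, 0.3, -0.6]
gripper_width: 0.351
gripper_force: 4.6
```

Call:
servo_tool --pt "0 0 0.008" --pt "0 0 0.014" --pt "0 0 0.018" --pt "0 0 0.02" --pt "0 0 0.02" --spin '[0, 0, 0, 0, 0]' --grip '[0.645, 0.645, 0.645, 0.645, 0.645]'

```text
time_s: 42.68
tcp_pos: [0.4205, 0.0495, 0.1505]
ee_rot: [[-0.998, 0.056, 0.0], [0.056, 0.998, 0.0], [-0.0, 0.0, -1.0]]
wrist_force: [0.8, -0.7, -1.2]
gripper_width: 0.355
gripper_force: 4.6
```

Call:
servo_tool --pt "0 0 0" --pt "0 0 0" --pt "0 0 0" --pt "0 0 0" --pt "0 0 0" --spin '[0, 0, 0, 0, 0]' --grip '[0.62, 0.58, 0.54, 0.5, 0.45]'

```text
time_s: 43.1
tcp_pos: [0.4205, 0.0498, 0.1507]
ee_rot: [[-0.998, 0.056, 0.001], [0.056, 0.998, 0.0], [-0.001, 0.0, -1.0]]
wrist_force: [0.5, 0.8, 0.5]
gripper_width: 0.501
gripper_force: 0.0
```

Call:
servo_tool --pt "0 0 0" --pt "0 0 0" --pt "0 0 -0.02" --pt "0 0 -0.05" --pt "0 0 -0.085" --spin '[0, 0, 0, 0, 0]' --grip '[0.4, 0.4, 0.4, 0.4, 0.4]'

```text
time_s: 43.52
tcp_pos: [0.4191, 0.0491, 0.235]
ee_rot: [[-0.998, 0.056, -0.004], [0.056, 0.998, -0.002], [0.004, -0.002, -1.0]]
wrist_force: [1.1, 0.4, -0.4]
gripper_width: 0.598
gripper_force: 0.0
```

Call:
servo_tool --pt "0 0 -0.02" --pt "0 0 -0.045" --pt "0 0 -0.07" --pt "0 0 -0.09" --pt "0 0 -0.1" --spin '[0, 0, 0, 0, 0]' --grip '[0.4, 0.4, 0.4, 0.4, 0.4]'

```text
time_s: 43.93
tcp_pos: [0.421, 0.0498, 0.3382]
ee_rot: [[-0.998, 0.055, 0.005], [0.056, 0.998, 0.002], [-0.005, 0.002, -1.0]]
wrist_force: [-0.3, 0.0, -0.1]
gripper_width: 0.6
gripper_force: 0.0
```

Run:
```python
from tiles import *
go(.52,-.29,.25,148.5)
c=shot('wrist'); W=cloud(c)
for lo,hi in((.175,.195),(.12,.16),(.1,.195)):
    m=(W[...,2]>lo)&(W[...,2]<hi)&(abs(W[...,0]-.42)<.05)&(abs(W[...,1]-.05)<.045); P=W[m]; print(lo,m.sum(),cv2.minAreaRect((P[:,:2]*1000).astype(np.float32)),P[:,2].max() if len(P) else 0)
```

```text
t 43.93 tcp [0.421  0.0498 0.3382] yaw(x axis) 176.82 ztilt [ 0.005  0.002 -1.   ] F [-0.3  0.  -0.1] w 52.2mm gf 0.0 j6 -122
slide [-0.1173 -0.3339  0.0881] spin 28.32
0.175 260 ((420.66400146484375, 49.088829040527344), (21.487464904785156, 11.97383975982666), 86.76769256591797) 0.18913203551481694
0.12 166 ((420.6710510253906, 49.195770263671875), (34.06211853027344, 18.00398063659668), 86.7229995727539) 0.1599963755952447
0.1 505 ((420.70208740234375, 49.73760986328125), (35.14757537841797, 18.00398063659668), 86.7229995727539) 0.18913203551481694
```

Call:
servo_tool --pt "-0.006 -0.018 0" --pt "-0.017 -0.046 0" --pt "-0.029 -0.08 0" --pt "-0.042 -0.114 0" --pt "-0.055 -0.148 0" --spin '[0, 0, 0, 0, 0]' --grip '[0.4, 0.4, 0.4, 0.4, 0.4]'

```text
time_s: 44.4
tcp_pos: [0.4666, -0.1026, 0.3339]
ee_rot: [[-0.998, 0.055, -0.002], [0.055, 0.998, 0.0], [0.002, 0.0, -1.0]]
wrist_force: [0.1, 0.0, -0.9]
gripper_width: 0.599
gripper_force: 0.0
```

Call:
servo_tool --pt "-0.012 -0.032 0.01" --pt "-0.024 -0.064 0.02" --pt "-0.036 -0.096 0.03" --pt "-0.048 -0.128 0.04" --pt "-0.058 -0.155 0.05" --spin '[0, 0, 0, 0, 0]' --grip '[0.4, 0.4, 0.4, 0.4, 0.4]'

```text
time_s: 44.82
tcp_pos: [0.5159, -0.2612, 0.2827]
ee_rot: [[-0.998, 0.057, -0.003], [0.057, 0.998, 0.001], [0.003, 0.001, -1.0]]
wrist_force: [-0.4, 0.4, 0.1]
gripper_width: 0.599
gripper_force: 0.0
```

Call:
servo_tool --pt "-0.012 -0.03 0.02" --pt "-0.024 -0.06 0.045" --pt "-0.036 -0.09 0.07" --pt "-0.045 -0.12 0.1" --pt "-0.05 -0.134 0.13" --spin '[5, 10, 16, 22, 28.3]' --grip '[0.4, 0.4, 0.4, 0.4, 0.4]'

```text
time_s: 45.23
tcp_pos: [0.5585, -0.3986, 0.1522]
ee_rot: [[-0.849, 0.529, -0.001], [0.529, 0.849, 0.0], [0.001, -0.0, -1.0]]
wrist_force: [0.6, 0.2, -0.1]
gripper_width: 0.602
gripper_force: 0.0
```

Call:
servo_tool --pt "0 0 0" --pt "0 0 0" --pt "0 0 0" --pt "0 0 0" --pt "0 0 0" --spin '[0, 0, 0, 0, 0]' --grip '[0.4, 0.4, 0.4, 0.4, 0.4]'

```text
time_s: 45.65
tcp_pos: [0.5596, -0.3952, 0.158]
ee_rot: [[-0.854, 0.521, 0.004], [0.521, 0.854, -0.002], [-0.004, 0.0, -1.0]]
wrist_force: [-0.4, 0.1, 0.2]
gripper_width: 0.6
gripper_force: 0.0
```

Run:
```python
from tiles import *
st(); c=shot('wrist'); tilefind(c,zr=(.025,.07),box=(.3,.7,-.5,-.2)); W=cloud(c)
tp=proj(c,[[.4244,-.3143,.034],[.473,-.3448,.034],[.525,-.3754,.034]]); print(tp)
ims=[]
for u,v in tp.astype(int):
    k=c['pixels'][max(v-28,0):v+28,max(u-28,0):u+28]; ims.append(cv2.resize(k,(260,260),interpolation=cv2.INTER_CUBIC))
cv2.imwrite('pics/t3.png',np.hstack(ims))
```

```text
t 45.65 tcp [ 0.5596 -0.3952  0.158 ] yaw(x axis) 148.63 ztilt [ 0.004 -0.002 -1.   ] F [-0.4  0.1  0.2] w 52.2mm gf 0.0 j6 -100
tile [ 432.1 -319.9] [27.8  7.5] ang -31.3 z 0.0340 337
tile [ 472.7 -344.3] [28.1 28.2] ang -31.8 z 0.0340 1242
tile [ 525.6 -375.6] [27.7 28.1] ang -31.6 z 0.0341 1056
[[261.5465328   -9.17426117]
 [260.56161508  67.16950521]
 [261.61604526 140.68725136]]
```

View pics/t3.png

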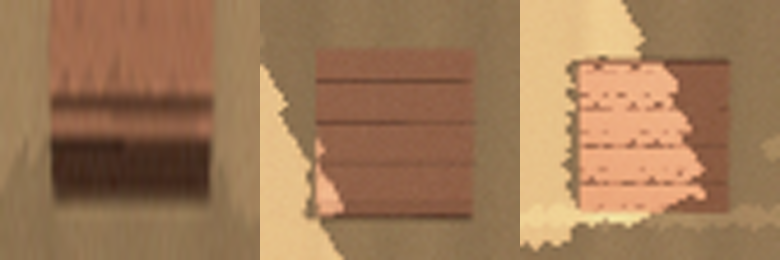

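Seen from close, the middle tile (395,135) and the right one (650,135) both lie with the straight ribs up, and so did B earlier. All three are upside down. I'll flip each by gripping it off-centre with the fingers and levering it on the board's short edge, then stand it on the board and tip it over.

Call:
servo_tool --pt "0.02 0 0" --pt "0.055 -0.001 0" --pt "0.09 -0.0015 0" --pt "0.125 -0.0015 0" --pt "0.155 -0.0015 0" --spin '[0, 0, 0, 0, 0]' --grip '[0.4, 0.4, 0.4, 0.4, 0.4]'

```text
time_s: 46.12
tcp_pos: [0.424, -0.3146, 0.1566]
ee_rot: [[-0.853, 0.521, 0.002], [0.521, 0.853, -0.0], [-0.002, 0.001, -1.0]]
wrist_force: [-0.1, -0.0, 1.0]
gripper_width: 0.602
gripper_force: 0.0
```

Call:
servo_tool --pt "0.008 0 0" --pt "0.008 0 0" --pt "0.008 0 0" --pt "0.008 0 0" --pt "0.008 0 0" --spin '[0, 0, 0, 0, 0]' --grip '[0.4, 0.4, 0.4, 0.4, 0.4]'

```text
time_s: 46.53
tcp_pos: [0.4203, -0.3125, 0.1556]
ee_rot: [[-0.853, 0.522, 0.001], [0.522, 0.853, -0.001], [-0.001, 0.0, -1.0]]
wrist_force: [1.0, -0.3, -0.1]
gripper_width: 0.597
gripper_force: 0.0
```

```bash
cat >> tiles.py <<'E'
def bd(c):
    "board points, in tool frame of c"
    W=cloud(c); s=c['s']; R=np.array(s['ee_rot']); T=(W-np.array(s['tcp_pos']))@R
    m=(abs(W[...,2]-.02)<.004)&(T[...,0]>-.02); b=T[m]
    for y0 in (-.05,-.02,.02,.05):
        k=b[abs(b[:,1]-y0)<.012]; print('edge tool x at y',y0,np.round(np.percentile(k[:,0],[98,99.5])*1000,1),len(k), 'z',np.round(np.median(W[m][:,2]),4))
def tl(c,zr=(.025,.07)):
    "tiles in tool frame"
    W=cloud(c); s=c['s']; R=np.array(s['ee_rot']); T=(W-np.array(s['tcp_pos']))@R
    b,g,r=[c['pixels'][...,i].astype(int) for i in range(3)]
    h=cv2.cvtColor(c['pixels'],cv2.COLOR_BGR2HSV)
    m=((r-b)>40)&(W[...,2]>zr[0])&(W[...,2]<zr[1])&(abs(T[...,0])<.2)&(abs(T[...,1])<.07)
    n,l,S,_=cv2.connectedComponentsWithStats(m.astype(np.uint8))
    for i in range(1,n):
        if S[i,4]>80:
            P=T[l==i]; q=cv2.minAreaRect((P[:,:2]*1000).astype(np.float32)); print('tile/tool',np.round(q[0],1),np.round(q[1],1),'ang %.1f'%q[2],'world',np.round(W[l==i].mean(0),4),S[i])
E
python3 - <<'E'
from tiles import *
go(.4193,-.3112,.048,148.5)
c=shot('wrist'); bd(c); tl(c)
E
```

```text
t 46.53 tcp [ 0.4203 -0.3125  0.1556] yaw(x axis) 148.53 ztilt [ 0.001 -0.001 -1.   ] F [ 1.  -0.3 -0.1] w 51.9mm gf 0.0 j6 -103
slide [0.0017 0.0006 0.1076] spin 0.03
edge tool x at y -0.05 [74.9 75.8] 2753 z 0.0207
edge tool x at y -0.02 [75.6 76.5] 2574 z 0.0207
edge tool x at y 0.02 [75.7 76.6] 2556 z 0.0207
edge tool x at y 0.05 [75.1 76.7] 2765 z 0.0207
tile/tool [-3.   0.5] [27.8 27.3] ang 90.0 world [ 0.4224 -0.3134  0.0338] [248 173  32  32 988]
tile/tool [-72.3   0.3] [26.7  4.3] ang 89.2 world [ 0.4824 -0.3501  0.0348] [249 259  29   4 116]
```

Call:
servo_tool --pt "0.003 0.0005 0.03" --pt "0.003 0.0005 0.06" --pt "0.003 0.0005 0.085" --pt "0.003 0.0005 0.1" --pt "0.003 0.0005 0.108" --spin '[0, 0, 0, 0, 0]' --grip '[0.4, 0.4, 0.4, 0.4, 0.4]'

```text
time_s: 47.0
tcp_pos: [0.4158, -0.3098, 0.0451]
ee_rot: [[-0.853, 0.522, -0.005], [0.522, 0.853, 0.002], [0.005, -0.001, -1.0]]
wrist_force: [-14.6, 18.4, 70.4]
gripper_width: 0.601
gripper_force: 37.4
```

Call:
servo_tool --pt "0 0 0" --pt "0 0 0" --pt "0 0 0" --pt "0 0 0" --pt "0 0 0" --spin '[0, 0, 0, 0, 0]' --grip '[0.55, 0.65, 0.8, 0.8, 0.8]'

```text
time_s: 47.42
tcp_pos: [0.4169, -0.3101, 0.0476]
ee_rot: [[-0.853, 0.522, 0.001], [0.522, 0.853, -0.0], [-0.001, 0.0, -1.0]]
wrist_force: [-0.1, -1.1, -0.3]
gripper_width: 0.318
gripper_force: 30.0
```

Call:
servo_tool --pt "0 0 0" --pt "0 0 -0.005" --pt "0 0 -0.01" --pt "0 0 -0.02" --pt "0 0 -0.03" --spin '[0, 0, 0, 0, 0]' --grip '[0.8, 0.8, 0.8, 0.8, 0.8]'

```text
time_s: 47.83
tcp_pos: [0.4165, -0.31, 0.0783]
ee_rot: [[-0.853, 0.522, -0.0], [0.522, 0.853, -0.0], [0.0, -0.0, -1.0]]
wrist_force: [0.2, -0.3, -0.7]
gripper_width: 0.317
gripper_force: 30.0
```

Call:
servo_tool --pt "0.015 0 0" --pt "0.04 0 0" --pt "0.065 0 0" --pt "0.08 0 0" --pt "0.085 0 0" --spin '[0, 0, 0, 0, 0]' --grip '[0.8, 0.8, 0.8, 0.8, 0.8]'

```text
time_s: 48.25
tcp_pos: [0.3419, -0.2645, 0.0782]
ee_rot: [[-0.853, 0.523, -0.0], [0.523, 0.853, 0.001], [0.001, 0.0, -1.0]]
wrist_force: [-0.1, -0.2, -0.0]
gripper_width: 0.322
gripper_force: 30.0
```

Call:
servo_tool --pt "0 0 0" --pt "0 0 0.008" --pt "0 0 0.016" --pt "0 0 0.022" --pt "0 0 0.026" --spin '[0, 0, 0, 0, 0]' --grip '[0.8, 0.8, 0.8, 0.8, 0.8]'

```text
time_s: 48.67
tcp_pos: [0.3442, -0.2657, 0.0499]
ee_rot: [[-0.853, 0.523, -0.002], [0.523, 0.853, 0.001], [0.002, -0.0, -1.0]]
wrist_force: [0.2, -0.4, -1.2]
gripper_width: 0.314
gripper_force: 30.0
```

Run:
```python
from tiles import *
st()
c=shot('wrist'); bd(c); tl(c,(.023,.07))
```

```text
t 48.67 tcp [ 0.3442 -0.2657  0.0499] yaw(x axis) 148.49 ztilt [-0.002  0.001 -1.   ] F [ 0.2 -0.4 -1.2] w 27.3mm gf 30.0 j6 -105Traceback (most recent call last):
  File "<stdin>", line 3, in <module>
  File "tiles.py", line 19, in bd
    k=b[abs(b[:,1]-y0)<.012]; print('edge tool x at y',y0,np.round(np.percentile(k[:,0],[98,99.5])*1000,1),len(k), 'z',np.round(np.median(W[m][:,2]),4))
                                                                   ~~~~~~~~~~~~~^^^^^^^^^^^^^^^^^^
    return _quantile_unchecked(
        a, q, axis, out, overwrite_input, method, keepdims, weights)
    return _ureduce(a,
                    func=_quantile_ureduce_func,
    ...<5 lines>...
                    overwrite_input=overwrite_input,
                    method=method)
    r = func(a, **kwargs)
    result = _quantile(arr,
                       quantiles=q,
    ...<2 lines>...
                       out=out,
                       weights=wgt)
    slices_having_nans = np.isnan(arr[-1, ...])
                                  ~~~^^^^^^^^^
IndexError: index -1 is out of bounds for axis 0 with size 0
```

Call:
servo_tool --pt "0 0 0.003" --pt "0 0 0.006" --pt "0 0 0.009" --pt "0 0 0.012" --pt "0 0 0.015" --spin '[0, 0, 0, 0, 0]' --grip '[0.8, 0.8, 0.8, 0.8, 0.8]'

```text
time_s: 49.13
tcp_pos: [0.3445, -0.2658, 0.0379]
ee_rot: [[-0.853, 0.521, 0.001], [0.521, 0.853, -0.001], [-0.001, -0.0, -1.0]]
wrist_force: [-4.5, 3.2, 20.3]
gripper_width: 0.319
gripper_force: 30.0
```

Call:
servo_tool --pt "0 0 0.0025" --pt "0 0 0.005" --pt "0 0 0.007" --pt "0 0 0.0085" --pt "0 0 0.0095" --spin '[0, 0, 0, 0, 0]' --grip '[0.8, 0.8, 0.8, 0.8, 0.8]'

```text
time_s: 49.55
tcp_pos: [0.3452, -0.2662, 0.0285]
ee_rot: [[-0.853, 0.521, 0.002], [0.521, 0.853, -0.002], [-0.003, -0.0, -1.0]]
wrist_force: [-3.1, 1.6, 17.4]
gripper_width: 0.316
gripper_force: 30.0
```

Run:
```python
from tiles import *
st()
c=shot('wrist'); save(c,'w6')
c=shot('side'); p=proj(c,sense()['tcp_pos'])[0].astype(int); print(p); cv2.imwrite('pics/v6.png',cv2.resize(c['pixels'][p[1]-50:p[1]+50,p[0]-60:p[0]+60],None,fx=5,fy=5,interpolation=cv2.INTER_CUBIC))
```

```text
t 49.55 tcp [ 0.3452 -0.2662  0.0285] yaw(x axis) 148.59 ztilt [ 0.002 -0.002 -1.   ] F [-3.1  1.6 17.4] w 27.5mm gf 30.0 j6 -105
[378 209]
```

View pics/w6.png

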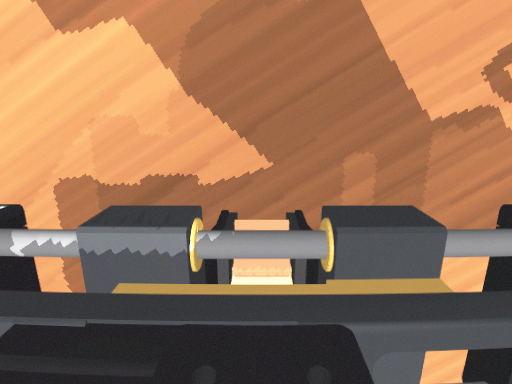

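Call:
servo_tool --pt "0 0 -0.005" --pt "0 0 -0.015" --pt "0 0 -0.03" --pt "0 0 -0.045" --pt "0 0 -0.055" --spin '[0, 0, 0, 0, 0]' --grip '[0.8, 0.8, 0.8, 0.8, 0.8]'

```text
time_s: 50.07
tcp_pos: [0.3447, -0.2658, 0.0829]
ee_rot: [[-0.853, 0.522, 0.001], [0.522, 0.853, -0.001], [-0.001, 0.0, -1.0]]
wrist_force: [-0.4, -0.3, 1.2]
gripper_width: 0.317
gripper_force: 30.0
```

```bash
cat >> tiles.py <<'E'
def prof(c):
    "profile of what is between the fingers: tool z (mm) of points by tool x"
    W=cloud(c); s=c['s']; R=np.array(s['ee_rot']); T=(W-np.array(s['tcp_pos']))@R*1000
    m=(abs(T[...,1])<10)&(abs(T[...,0])<35)&(T[...,2]<75)&(T[...,2]>-10); P=T[m]
    for x in range(-32,34,2):
        k=P[abs(P[:,0]-x)<1]
        if len(k)>3: print(x,np.round(np.percentile(k[:,2],[10,50,90]),1),len(k))
E
python3 - <<'E'
from tiles import *
st(); prof(shot('wrist'))
E
```

```text
t 50.07 tcp [ 0.3447 -0.2658  0.0829] yaw(x axis) 148.52 ztilt [ 0.001 -0.001 -1.   ] F [-0.4 -0.3  1.2] w 27.6mm gf 30.0 j6 -105
-14 [-4.5 -3.9 -3.4] 40
-12 [-6.3 -5.4 72.5] 107
-10 [-7.5 -6.6 -5.7] 143
-8 [-6.6 -5.3 -2.4] 266
-6 [-5.3 -2.6 -1.5] 154
6 [5.1 5.5 6.2] 36
8 [4.1 5.1 5.8] 152
10 [5.2 6.4 9.1] 238
```

Run:
```python
from tiles import *
c=shot('wrist'); W=cloud(c); s=c['s']; T=(W-np.array(s['tcp_pos']))@np.array(s['ee_rot'])*1000
for v in range(190,300,4):
    print(v,[ (np.round(T[v,u],0).tolist(), c['pixels'][v,u].tolist()) for u in (262,)])
c=shot('side'); p=proj(c,np.array(s['tcp_pos'])-[0,0,.02])[0].astype(int); cv2.imwrite('pics/v6.png',cv2.resize(c['pixels'][p[1]-40:p[1]+40,p[0]-50:p[0]+50],None,fx=6,fy=6,interpolation=cv2.INTER_CUBIC))
```

```text
190 [([7.0, -1.0, 82.0], [68, 106, 165])]
194 [([4.0, -1.0, 84.0], [71, 104, 160])]
198 [([0.0, -1.0, 85.0], [72, 105, 164])]
202 [([-2.0, -1.0, 83.0], [77, 113, 177])]
206 [([-6.0, -1.0, 84.0], [73, 109, 170])]
210 [([-9.0, -1.0, 83.0], [69, 103, 159])]
214 [([-13.0, -1.0, 84.0], [67, 105, 165])]
218 [([-11.0, -1.0, 71.0], [119, 163, 194])]
222 [([11.0, -1.0, 6.0], [139, 190, 250])]
226 [([8.0, -1.0, 6.0], [139, 189, 250])]
230 [([6.0, -1.0, 6.0], [98, 114, 146])]
234 [([32.0, -1.0, -60.0], [120, 120, 118])]
238 [([32.0, -1.0, -62.0], [133, 131, 129])]
242 [([31.0, -1.0, -63.0], [145, 143, 144])]
246 [([30.0, -1.0, -63.0], [147, 147, 147])]
250 [([30.0, -1.0, -64.0], [150, 149, 149])]
254 [([28.0, -1.0, -63.0], [143, 145, 144])]
258 [([26.0, -1.0, -61.0], [132, 146, 177])]
262 [([-7.0, -1.0, -3.0], [143, 194, 251])]
266 [([-8.0, -1.0, -5.0], [142, 194, 251])]
270 [([-9.0, -1.0, -7.0], [149, 204, 253])]
274 [([-12.0, -1.0, -5.0], [141, 195, 251])]
278 [([-56.0, -1.0, 64.0], [255, 255, 255])]
282 [([-60.0, -1.0, 64.0], [255, 255, 255])]
286 [([25.0, -1.0, -73.0], [76, 144, 180])]
290 [([24.0, -1.0, -74.0], [78, 145, 180])]
294 [([24.0, -1.0, -76.0], [72, 111, 133])]
298 [([26.0, -1.0, -80.0], [57, 54, 54])]
```

View pics/v6.png

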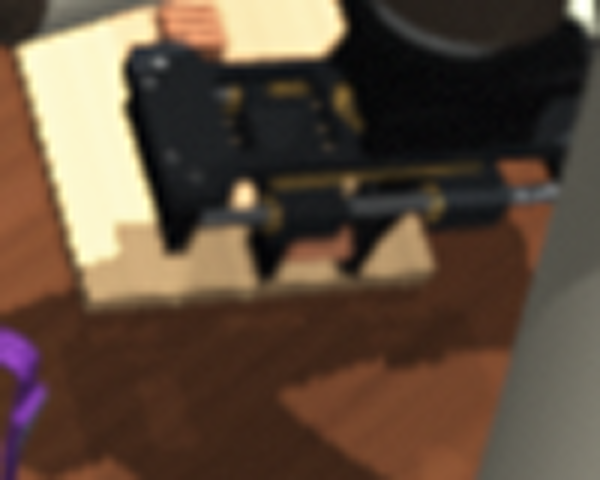

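The tile slid up in the pads and only turned about 34°. In the side view it sits at (320,245), above the fingertips. I'll set it back down and lever it again with a much smaller pad overlap, at its upper near corner.

Call:
servo_tool --pt "-0.015 0 0" --pt "-0.04 0 0" --pt "-0.065 0 0.01" --pt "-0.078 0 0.02" --pt "-0.08 0 0.025" --spin '[0, 0, 0, 0, 0]' --grip '[0.8, 0.8, 0.8, 0.8, 0.8]'

```text
time_s: 50.63
tcp_pos: [0.4138, -0.3082, 0.0547]
ee_rot: [[-0.853, 0.523, -0.001], [0.523, 0.853, 0.0], [0.001, -0.0, -1.0]]
wrist_force: [-0.3, 0.7, -0.4]
gripper_width: 0.317
gripper_force: 30.0
```

Call:
servo_tool --pt "0 0 0.003" --pt "0 0 0.006" --pt "0 0 0.008" --pt "0 0 0.01" --pt "0 0 0.01" --spin '[0, 0, 0, 0, 0]' --grip '[0.8, 0.8, 0.8, 0.8, 0.8]'

```text
time_s: 51.05
tcp_pos: [0.4117, -0.307, 0.0468]
ee_rot: [[-0.853, 0.522, -0.0], [0.522, 0.853, 0.0], [0.0, -0.0, -1.0]]
wrist_force: [0.4, -0.4, 0.1]
gripper_width: 0.32
gripper_force: 30.0
```

Call:
servo_tool --pt "0 0 0" --pt "0 0 0" --pt "0 0 0" --pt "0 0 0" --pt "0 0 0" --spin '[0, 0, 0, 0, 0]' --grip '[0.6, 0.5, 0.4, 0.4, 0.4]'

```text
time_s: 51.47
tcp_pos: [0.4124, -0.3074, 0.0471]
ee_rot: [[-0.853, 0.522, 0.0], [0.522, 0.853, -0.0], [-0.0, 0.0, -1.0]]
wrist_force: [0.7, 0.4, -0.9]
gripper_width: 0.572
gripper_force: 0.0
```

Call:
servo_tool --pt "0 0 -0.02" --pt "0 0 -0.05" --pt "0 0 -0.08" --pt "0 0 -0.1" --pt "0 0 -0.105" --spin '[0, 0, 0, 0, 0]' --grip '[0.4, 0.4, 0.4, 0.4, 0.4]'

```text
time_s: 51.88
tcp_pos: [0.4142, -0.3083, 0.1559]
ee_rot: [[-0.853, 0.522, 0.007], [0.522, 0.853, -0.003], [-0.008, 0.001, -1.0]]
wrist_force: [1.2, -0.4, 1.1]
gripper_width: 0.598
gripper_force: 0.0
```

Call:
servo_tool --pt "0 0 0" --pt "0 0 0" --pt "0 0 0" --pt "0 0 0" --pt "0 0 0" --spin '[0, 0, 0, 0, 0]' --grip '[0.4, 0.4, 0.4, 0.4, 0.4]'

```text
time_s: 52.3
tcp_pos: [0.4117, -0.3071, 0.1506]
ee_rot: [[-0.853, 0.523, -0.002], [0.523, 0.853, 0.001], [0.003, -0.0, -1.0]]
wrist_force: [-0.1, -0.4, 0.5]
gripper_width: 0.595
gripper_force: 0.0
```

Run:
```python
from tiles import *
st(); c=shot('wrist'); tl(c); bd(c)
```

```text
t 52.30 tcp [ 0.4117 -0.3071  0.1506] yaw(x axis) 148.50 ztilt [-0.002  0.001 -1.   ] F [-0.1 -0.4  0.5] w 51.7mm gf 0.0 j6 -103
tile/tool [-10.8  -1.2] [28.6 27.8] ang 0.2 world [ 0.419  -0.3131  0.0337] [ 246  182   32   33 1034]
tile/tool [-75.6   0.4] [28.  17.4] ang 89.6 world [ 0.4765 -0.3463  0.0343] [248 259  31  16 469]
edge tool x at y -0.05 [64.6 65.5] 2503 z 0.0207
edge tool x at y -0.02 [64.5 65.4] 2293 z 0.0207
edge tool x at y 0.02 [64.6 65.4] 2376 z 0.0207
edge tool x at y 0.05 [64.8 66.4] 2521 z 0.0207
```

Call:
servo_tool --pt "0.004 -0.001 0.025" --pt "0.0067 -0.0012 0.055" --pt "0.0067 -0.0012 0.08" --pt "0.0067 -0.0012 0.092" --pt "0.0067 -0.0012 0.097" --spin '[0, 0, 0, 0, 0]' --grip '[0.4, 0.4, 0.4, 0.4, 0.4]'

```text
time_s: 52.77
tcp_pos: [0.4043, -0.3042, 0.0522]
ee_rot: [[-0.852, 0.523, -0.005], [0.523, 0.853, 0.002], [0.005, -0.001, -1.0]]
wrist_force: [0.1, -1.1, 0.3]
gripper_width: 0.602
gripper_force: 0.0
```

Call:
servo_tool --pt "0 0 0.0015" --pt "0 0 0.0015" --pt "0 0 0.0015" --pt "0 0 0.0015" --pt "0 0 0.0015" --spin '[0, 0, 0, 0, 0]' --grip '[0.4, 0.55, 0.65, 0.8, 0.8]'

```text
time_s: 53.18
tcp_pos: [0.4066, -0.305, 0.0543]
ee_rot: [[-0.853, 0.522, 0.002], [0.522, 0.853, -0.001], [-0.002, 0.0, -1.0]]
wrist_force: [-0.4, 0.1, 0.3]
gripper_width: 0.381
gripper_force: 0.0
```

Call:
servo_tool --pt "0 0 0" --pt "0 0 0" --pt "0 0 -0.005" --pt "0 0 -0.012" --pt "0 0 -0.02" --spin '[0, 0, 0, 0, 0]' --grip '[0.8, 0.8, 0.8, 0.8, 0.8]'

```text
time_s: 53.6
tcp_pos: [0.4057, -0.3048, 0.0738]
ee_rot: [[-0.853, 0.522, -0.001], [0.522, 0.853, 0.0], [0.001, -0.0, -1.0]]
wrist_force: [0.4, 0.5, 0.4]
gripper_width: 0.305
gripper_force: 30.0
```

Run:
```python
from tiles import *
st(); c=shot('wrist'); tl(c,(.04,.08)); bd(c)
```

```text
t 53.60 tcp [ 0.4057 -0.3048  0.0738] yaw(x axis) 148.50 ztilt [-0.001  0.    -1.   ] F [0.4 0.5 0.4] w 26.6mm gf 30.0 j6 -103
tile/tool [-1.3 -3.4] [11.5 29.3] ang 23.5 world [ 0.4062 -0.307   0.0441] [238 213  47  17 185]
tile/tool [-20.  -1.] [28.1 20.2] ang 88.1 world [ 0.4248 -0.3175  0.0539] [238 259  50  19 864]
edge tool x at y -0.05 [58.9 59.6] 3193 z 0.0207
edge tool x at y -0.02 [58.9 59.5] 3621 z 0.0207
edge tool x at y 0.02 [59.5 60.1] 3620 z 0.0207
edge tool x at y 0.05 [59.6 60.3] 3162 z 0.0207
```

Call:
servo_tool --pt "0.015 0 0" --pt "0.038 0 0" --pt "0.06 0 0" --pt "0.073 0 0" --pt "0.0773 0 0" --spin '[0, 0, 0, 0, 0]' --grip '[0.8, 0.8, 0.8, 0.8, 0.8]'

```text
time_s: 54.07
tcp_pos: [0.3379, -0.2635, 0.0737]
ee_rot: [[-0.853, 0.523, -0.001], [0.523, 0.853, 0.001], [0.001, 0.0, -1.0]]
wrist_force: [-0.3, 0.5, -0.6]
gripper_width: 0.299
gripper_force: 30.0
```

Call:
servo_tool --pt "0 0 0.006" --pt "0 0 0.012" --pt "0 0 0.016" --pt "0 0 0.02" --pt "0 0 0.024" --spin '[0, 0, 0, 0, 0]' --grip '[0.8, 0.8, 0.8, 0.8, 0.8]'

```text
time_s: 54.48
tcp_pos: [0.3393, -0.2641, 0.0489]
ee_rot: [[-0.853, 0.523, -0.004], [0.523, 0.853, 0.001], [0.004, -0.001, -1.0]]
wrist_force: [-3.5, 5.5, 12.9]
gripper_width: 0.306
gripper_force: 30.0
```

Call:
servo_tool --pt "0 0 0.003" --pt "0 0 0.006" --pt "0 0 0.009" --pt "0 0 0.012" --pt "0 0 0.015" --spin '[0, 0, 0, 0, 0]' --grip '[0.8, 0.8, 0.8, 0.8, 0.8]'

```text
time_s: 54.9
tcp_pos: [0.3409, -0.2648, 0.0351]
ee_rot: [[-0.853, 0.521, 0.0], [0.521, 0.853, -0.001], [-0.001, -0.0, -1.0]]
wrist_force: [-3.2, 3.8, 17.1]
gripper_width: 0.317
gripper_force: 30.0
```

Call:
servo_tool --pt "0 0 0.0025" --pt "0 0 0.005" --pt "0 0 0.007" --pt "0 0 0.007" --pt "0 0 0.007" --spin '[0, 0, 0, 0, 0]' --grip '[0.8, 0.8, 0.8, 0.8, 0.8]'

```text
time_s: 55.32
tcp_pos: [0.339, -0.2643, 0.0272]
ee_rot: [[-0.853, 0.523, -0.003], [0.523, 0.853, 0.001], [0.003, -0.001, -1.0]]
wrist_force: [-4.1, 3.8, 9.1]
gripper_width: 0.317
gripper_force: 30.0
```

Call:
servo_tool --pt "0 0 -0.01" --pt "0 0 -0.025" --pt "0 0 -0.04" --pt "0 0 -0.055" --pt "0 0 -0.06" --spin '[0, 0, 0, 0, 0]' --grip '[0.8, 0.8, 0.8, 0.8, 0.8]'

```text
time_s: 55.73
tcp_pos: [0.3416, -0.2651, 0.0886]
ee_rot: [[-0.853, 0.522, 0.003], [0.522, 0.853, -0.001], [-0.003, 0.0, -1.0]]
wrist_force: [0.8, 0.5, -0.7]
gripper_width: 0.321
gripper_force: 30.0
```

```bash
cat >> tiles.py <<'E'
def held(c):
    W=cloud(c); s=c['s']; T=(W-np.array(s['tcp_pos']))@np.array(s['ee_rot'])*1000
    last=None
    for v in range(150,384,3):
        k=T[v,252:272]; k=k[np.isfinite(k[:,0])]; 
        if len(k)<5: continue
        p=np.median(k,0)
        if abs(p[0])<40 and -40<p[2]<50: print(v,np.round(p[[0,2]],1),end=' ')
    print()
E
python3 - <<'E'
from tiles import *
st(); c=shot('wrist'); held(c)
c=shot('side'); s=sense(); p=proj(c,np.array(s['tcp_pos'])-[0,0,.02])[0].astype(int); cv2.imwrite('pics/v7.png',cv2.resize(c['pixels'][p[1]-40:p[1]+40,p[0]-50:p[0]+50],None,fx=6,fy=6,interpolation=cv2.INTER_CUBIC))
E
```

```text
t 55.73 tcp [ 0.3416 -0.2651  0.0886] yaw(x axis) 148.52 ztilt [ 0.003 -0.001 -1.   ] F [ 0.8  0.5 -0.7] w 27.9mm gf 30.0 j6 -105
261 [-7.3 -1.3] 264 [-8.3 -2.6] 267 [-10.3  -2. ] 270 [-10.4  -4.7] 273 [-11.2  -6.2] 276 [-12.2  -7.3] 279 [-14.  -7.] 282 [-15.8  -6.8]
```

View pics/v7.png

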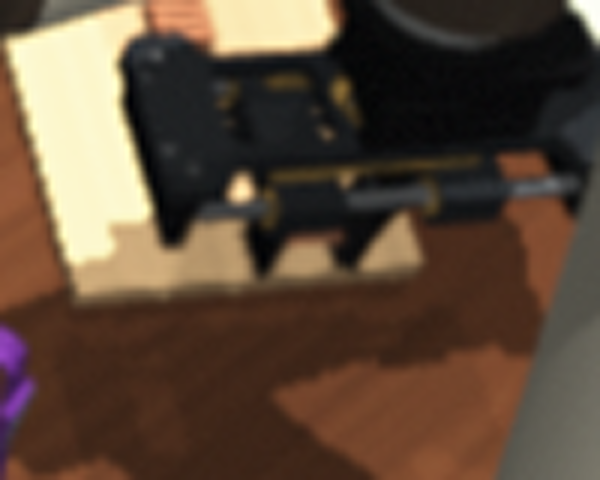

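Call:
servo_tool --pt "0 0 0.015" --pt "0 0 0.03" --pt "0 0 0.042" --pt "0 0 0.05" --pt "0 0 0.053" --spin '[0, 0, 0, 0, 0]' --grip '[0.8, 0.8, 0.8, 0.8, 0.8]'

```text
time_s: 56.25
tcp_pos: [0.3389, -0.2641, 0.0323]
ee_rot: [[-0.853, 0.523, -0.004], [0.523, 0.853, 0.001], [0.004, -0.001, -1.0]]
wrist_force: [0.0, 0.2, 0.5]
gripper_width: 0.317
gripper_force: 30.0
```

Call:
servo_tool --pt "0 0 0.003" --pt "0 0 0.006" --pt "0 0 0.007" --pt "0 0 0.007" --pt "0 0 0.007" --spin '[0, 0, 0, 0, 0]' --grip '[0.8, 0.8, 0.8, 0.8, 0.8]'

```text
time_s: 56.67
tcp_pos: [0.3392, -0.2642, 0.0277]
ee_rot: [[-0.853, 0.523, -0.001], [0.523, 0.853, 0.001], [0.001, -0.0, -1.0]]
wrist_force: [-3.2, 1.8, 4.2]
gripper_width: 0.317
gripper_force: 30.0
```

Call:
servo_tool --pt "0 0 0" --pt "0 0 0" --pt "0 0 0" --pt "0 0 0" --pt "0 0 0" --spin '[0, 0, 0, 0, 0]' --grip '[0.65, 0.6, 0.5, 0.4, 0.4]'

```text
time_s: 57.08
tcp_pos: [0.3404, -0.2646, 0.0274]
ee_rot: [[-0.853, 0.522, 0.001], [0.522, 0.853, -0.0], [-0.001, 0.0, -1.0]]
wrist_force: [0.5, 0.5, -0.7]
gripper_width: 0.534
gripper_force: 0.0
```

Call:
servo_tool --pt "0 0 -0.015" --pt "0 0 -0.04" --pt "0 0 -0.07" --pt "0 0 -0.1" --pt "0 0 -0.11" --spin '[0, 0, 0, 0, 0]' --grip '[0.4, 0.4, 0.4, 0.4, 0.4]'

```text
time_s: 57.5
tcp_pos: [0.3421, -0.2654, 0.1413]
ee_rot: [[-0.853, 0.522, 0.007], [0.522, 0.853, -0.003], [-0.008, 0.001, -1.0]]
wrist_force: [0.6, 0.3, -0.4]
gripper_width: 0.6
gripper_force: 0.0
```

```bash
cat >> tiles.py <<'E'
def prof2(c,y=.008,x0=-.06,x1=.05,ymid=0.):
    W=cloud(c); s=c['s']; T=(W-np.array(s['tcp_pos']))@np.array(s['ee_rot'])
    m=(abs(T[...,1]-ymid)<y)&(T[...,0]>x0)&(T[...,0]<x1)&(W[...,2]<.08); P=T[m]*1000; Z=W[m][:,2]*1000
    for x in np.arange(x0*1000,x1*1000,3):
        k=Z[abs(P[:,0]-x)<1.5]
        if len(k)>3: print('%d:%.0f'%(x,np.median(k)),end=' ')
    print()
E
python3 - <<'E'
from tiles import *
st(); c=shot('wrist'); prof2(c); W=cloud(c)
tl(c,(.004,.07)); save(c,'w8',(180,150,340,270),4.5)
E
```

```text
t 57.50 tcp [ 0.3421 -0.2654  0.1413] yaw(x axis) 148.56 ztilt [ 0.007 -0.003 -1.   ] F [ 0.6  0.3 -0.4] w 52.2mm gf 0.0 j6 -105
-42:20 -39:21 -36:21 -33:21 -30:21 -27:21 -24:21 -21:21 -18:21 -15:16 -6:29 -3:29 0:29 3:29 6:28 9:13 12:1 15:1 18:1 21:1 24:1 27:1 30:1 33:1 36:1 39:1 42:1 45:1 48:1 
tile/tool [ 1.5 -1.6] [27.8 14.4] ang 89.9 world [ 0.3395 -0.2655  0.0251] [245 174  33  22 711]
tile/tool [-27.8   0. ] [140.   28.5] ang 89.8 world [ 0.3635 -0.2794  0.0201] [ 186  198  155   33 3902]
```

View pics/w8.png

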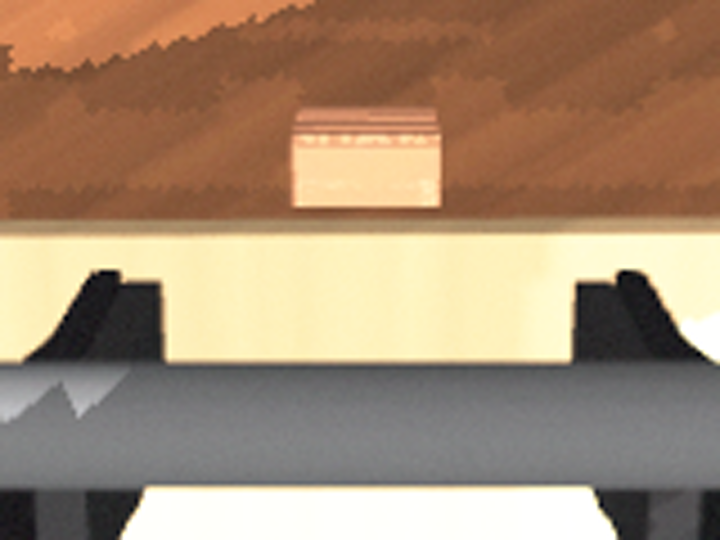

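The tile now stands on end on the bench beside the board edge, at (365,155) in the crop, with its ribs facing away from the board. I'll grip it, stand it on the board and tip it over.

Call:
servo_tool --pt "0.0015 -0.0015 0.025" --pt "0.0015 -0.0015 0.055" --pt "0.0015 -0.0015 0.085" --pt "0.0015 -0.0015 0.102" --pt "0.0015 -0.0015 0.107" --spin '[0, 0, 0, 0, 0]' --grip '[0.4, 0.4, 0.4, 0.4, 0.4]'

```text
time_s: 57.97
tcp_pos: [0.3356, -0.2642, 0.0273]
ee_rot: [[-0.852, 0.523, -0.007], [0.523, 0.852, 0.002], [0.007, -0.002, -1.0]]
wrist_force: [-0.0, 0.0, 0.5]
gripper_width: 0.601
gripper_force: 0.0
```

Call:
servo_tool --pt "0 0 0.0015" --pt "0 0 0.0025" --pt "0 0 0.0025" --pt "0 0 0.0025" --pt "0 0 0.0025" --spin '[0, 0, 0, 0, 0]' --grip '[0.4, 0.5, 0.6, 0.8, 0.8]'

```text
time_s: 58.38
tcp_pos: [0.3386, -0.2652, 0.0288]
ee_rot: [[-0.853, 0.522, 0.002], [0.522, 0.853, -0.001], [-0.002, 0.001, -1.0]]
wrist_force: [-0.5, 1.0, 0.3]
gripper_width: 0.383
gripper_force: 0.0
```

Call:
servo_tool --pt "0 0 0" --pt "0 0 0" --pt "0 0 -0.01" --pt "0 0 -0.025" --pt "0 0 -0.045" --spin '[0, 0, 0, 0, 0]' --grip '[0.8, 0.8, 0.8, 0.8, 0.8]'

```text
time_s: 58.8
tcp_pos: [0.337, -0.2646, 0.0726]
ee_rot: [[-0.853, 0.523, -0.003], [0.523, 0.853, 0.001], [0.003, -0.001, -1.0]]
wrist_force: [-0.3, -0.4, -0.3]
gripper_width: 0.322
gripper_force: 30.0
```

Call:
servo_tool --pt "-0.015 0 0" --pt "-0.04 0 0" --pt "-0.07 0 0" --pt "-0.085 0 0.01" --pt "-0.0915 0 0.018" --spin '[0, 0, 0, 0, 0]' --grip '[0.8, 0.8, 0.8, 0.8, 0.8]'

```text
time_s: 59.22
tcp_pos: [0.4185, -0.314, 0.0549]
ee_rot: [[-0.853, 0.522, 0.003], [0.522, 0.853, -0.001], [-0.003, 0.0, -1.0]]
wrist_force: [-0.5, 0.0, -0.0]
gripper_width: 0.317
gripper_force: 30.0
```

Call:
servo_tool --pt "0 0 0.002" --pt "0 0 0.004" --pt "0 0 0.006" --pt "0 0 0.006" --pt "0 0 0.006" --spin '[0, 0, 0, 0, 0]' --grip '[0.8, 0.8, 0.8, 0.8, 0.8]'

```text
time_s: 59.63
tcp_pos: [0.4153, -0.3123, 0.0491]
ee_rot: [[-0.853, 0.522, -0.0], [0.522, 0.853, 0.0], [0.0, 0.0, -1.0]]
wrist_force: [0.8, -0.2, 0.3]
gripper_width: 0.316
gripper_force: 30.0
```

Run:
```python
from tiles import *
st(); held(shot('wrist'))
```

```text
t 59.63 tcp [ 0.4153 -0.3123  0.0491] yaw(x axis) 148.51 ztilt [-0.  0. -1.] F [ 0.8 -0.2  0.3] w 27.5mm gf 30.0 j6 -102
159 [39.5 28.4] 162 [37.8 28.5] 165 [36.1 28.6] 168 [34.4 28.6] 171 [32.7 28.2] 174 [31.  28.5] 177 [29.2 28.7] 180 [27.4 28.7] 183 [25.6 28.8] 186 [24.  28.3] 189 [22.2 28.4] 192 [20.4 28.4] 195 [18.6 28.4] 198 [16.8 28.4] 201 [15.  28.4] 204 [13.2 28.6] 207 [11.4 28.4] 210 [ 9.6 28.3] 213 [ 7.6 28.7] 216 [ 6.  28.1] 219 [ 4.  28.3] 222 [ 4.3 22.6] 225 [ 4.3 18.1] 228 [ 3.6 15.4] 261 [-8.1  0.1] 264 [-9.7  0.1] 267 [-27.3  28.2] 270 [-29.3  28.2] 273 [-31.3  28. ] 276 [-33.6  28.4] 279 [-35.8  28.6] 282 [-37.8  28.4]
```

Call:
servo_tool --pt "0 0 0" --pt "0 0 0" --pt "0 0 0" --pt "0 0 0" --pt "0 0 0" --spin '[0, 0, 0, 0, 0]' --grip '[0.66, 0.62, 0.58, 0.5, 0.45]'

```text
time_s: 60.1
tcp_pos: [0.416, -0.3128, 0.0489]
ee_rot: [[-0.853, 0.522, 0.0], [0.522, 0.853, -0.0], [-0.0, 0.0, -1.0]]
wrist_force: [0.3, 0.1, -0.3]
gripper_width: 0.491
gripper_force: 0.0
```

Call:
servo_tool --pt "0 0 -0.01" --pt "0 0 -0.025" --pt "0 0 -0.04" --pt "0 0 -0.05" --pt "0 0 -0.055" --spin '[0, 0, 0, 0, 0]' --grip '[0.45, 0.45, 0.45, 0.45, 0.6]'

```text
time_s: 60.52
tcp_pos: [0.4169, -0.3131, 0.1059]
ee_rot: [[-0.853, 0.522, 0.003], [0.522, 0.853, -0.001], [-0.003, 0.0, -1.0]]
wrist_force: [0.2, -0.6, -0.3]
gripper_width: 0.526
gripper_force: 0.0
```

Call:
servo_tool --pt "-0.01 0 0" --pt "-0.02 0 0" --pt "-0.026 0 0" --pt "-0.026 0 0" --pt "-0.026 0 0" --spin '[0, 0, 0, 0, 0]' --grip '[1, 1, 1, 1, 1]'

```text
time_s: 60.93
tcp_pos: [0.4382, -0.3264, 0.1027]
ee_rot: [[-0.852, 0.523, -0.002], [0.523, 0.852, 0.001], [0.002, -0.0, -1.0]]
wrist_force: [0.5, -0.3, -0.6]
gripper_width: 0.177
gripper_force: 0.0
```

Call:
servo_tool --pt "0 0 0.01" --pt "0 0 0.02" --pt "0 0 0.03" --pt "0 0 0.037" --pt "0 0 0.039" --spin '[0, 0, 0, 0, 0]' --grip '[1, 1, 1, 1, 1]'

```text
time_s: 61.35
tcp_pos: [0.4369, -0.3258, 0.0627]
ee_rot: [[-0.853, 0.523, -0.004], [0.523, 0.853, 0.002], [0.004, -0.001, -1.0]]
wrist_force: [-1.5, 0.8, 0.0]
gripper_width: 0.007
gripper_force: 0.0
```

Call:
servo_tool --pt "0.004 0 0" --pt "0.009 0 0" --pt "0.014 0 0" --pt "0.019 0 0" --pt "0.025 0 0" --spin '[0, 0, 0, 0, 0]' --grip '[1, 1, 1, 1, 1]'

```text
time_s: 61.77
tcp_pos: [0.4166, -0.3131, 0.0653]
ee_rot: [[-0.853, 0.522, 0.001], [0.522, 0.853, -0.0], [-0.001, 0.0, -1.0]]
wrist_force: [-0.4, 0.0, 1.4]
gripper_width: 0.005
gripper_force: 0.0
```

Call:
servo_tool --pt "0 0 -0.01" --pt "0 0 -0.03" --pt "0 0 -0.06" --pt "0 0 -0.08" --pt "0 0 -0.09" --spin '[0, 0, 0, 0, 0]' --grip '[0.8, 0.6, 0.4, 0.4, 0.4]'

```text
time_s: 62.18
tcp_pos: [0.4183, -0.314, 0.1589]
ee_rot: [[-0.853, 0.522, 0.006], [0.522, 0.853, -0.003], [-0.007, 0.001, -1.0]]
wrist_force: [-0.7, -0.1, 0.4]
gripper_width: 0.299
gripper_force: 0.0
```

Run:
```python
from tiles import *
st(); c=shot('wrist'); tl(c); bd(c); save(c,'w9',(180,120,340,270),4)
```

```text
t 62.18 tcp [ 0.4183 -0.314   0.1589] yaw(x axis) 148.55 ztilt [ 0.006 -0.003 -1.   ] F [-0.7 -0.1  0.4] w 26.0mm gf 0.0 j6 -102
tile/tool [22.8 -1.3] [27.7 28.3] ang 89.8 world [ 0.3988 -0.3033  0.033 ] [ 246  144   32   33 1048]
edge tool x at y -0.05 [74.9 75.8] 2688 z 0.0207
edge tool x at y -0.02 [74.9 75.8] 2410 z 0.0207
edge tool x at y 0.02 [75.8 76.7] 2525 z 0.0207
edge tool x at y 0.05 [75.2 76.8] 2708 z 0.0207
```

View pics/w9.png

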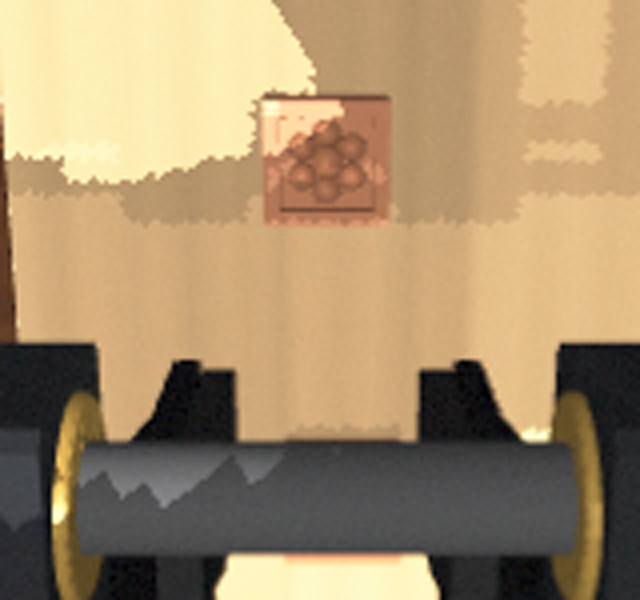

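Tile B now lies rosette up at (325,160), about 50 mm inside the edge. I'll repeat the procedure for the middle tile C.

Call:
servo_tool --pt "-0.012 0.001 0" --pt "-0.027 0.002 0" --pt "-0.042 0.0027 0" --pt "-0.052 0.0027 0" --pt "-0.054 0.0027 0" --spin '[0, 0, 0, 0, 0]' --grip '[0.4, 0.4, 0.4, 0.4, 0.4]'

```text
time_s: 62.65
tcp_pos: [0.4652, -0.3397, 0.1539]
ee_rot: [[-0.853, 0.522, -0.001], [0.522, 0.853, 0.0], [0.001, -0.0, -1.0]]
wrist_force: [-0.6, 0.9, -0.7]
gripper_width: 0.59
gripper_force: 0.0
```

Call:
servo_tool --pt "0 0 0" --pt "0 0 0" --pt "0 0 0" --pt "0 0 0" --pt "0 0 0" --spin '[0, 0, 0, 0, 0]' --grip '[0.4, 0.4, 0.4, 0.4, 0.4]'

```text
time_s: 63.07
tcp_pos: [0.4639, -0.339, 0.155]
ee_rot: [[-0.853, 0.522, 0.0], [0.522, 0.853, 0.0], [0.0, 0.0, -1.0]]
wrist_force: [0.8, -0.0, -0.7]
gripper_width: 0.605
gripper_force: 0.0
```

Run:
```python
from tiles import *
st(); c=shot('wrist'); tl(c); bd(c)
```

```text
t 63.07 tcp [ 0.4639 -0.339   0.155 ] yaw(x axis) 148.51 ztilt [ 0.  0. -1.] F [ 0.8 -0.  -0.7] w 52.7mm gf 0.0 j6 -101
tile/tool [74.3 -3.8] [27.8 27.6] ang 90.0 world [ 0.3986 -0.3034  0.033 ] [ 242   83   34   35 1187]
tile/tool [-10.5   0.2] [27.4 28.2] ang 89.9 world [ 0.4719 -0.3437  0.0337] [248 181  31  32 992]
tile/tool [-77.5   0.9] [27.7 15.1] ang 89.3 world [ 0.5307 -0.3785  0.0343] [249 259  30  14 408]
edge tool x at y -0.05 [124.2 126.4] 4480 z 0.0206
edge tool x at y -0.02 [124.7 126.3] 3904 z 0.0206
edge tool x at y 0.02 [124.8 126.7] 4236 z 0.0206
edge tool x at y 0.05 [125.1 127.3] 4500 z 0.0206
```

Call:
servo_tool --pt "0.004 0 0.025" --pt "0.007 0 0.055" --pt "0.007 0 0.08" --pt "0.007 0 0.095" --pt "0.007 0 0.0995" --spin '[0, 0, 0, 0, 0]' --grip '[0.4, 0.4, 0.4, 0.4, 0.4]'

```text
time_s: 63.53
tcp_pos: [0.4565, -0.3347, 0.0527]
ee_rot: [[-0.852, 0.523, -0.005], [0.523, 0.852, 0.002], [0.005, -0.001, -1.0]]
wrist_force: [-0.2, -0.2, -0.5]
gripper_width: 0.602
gripper_force: 0.0
```

Call:
servo_tool --pt "0 0 0.0015" --pt "0 0 0.0015" --pt "0 0 0.0015" --pt "0 0 0.0015" --pt "0 0 0.0015" --spin '[0, 0, 0, 0, 0]' --grip '[0.4, 0.55, 0.65, 0.8, 0.8]'

```text
time_s: 63.95
tcp_pos: [0.459, -0.3358, 0.055]
ee_rot: [[-0.853, 0.522, 0.002], [0.522, 0.853, -0.001], [-0.002, 0.0, -1.0]]
wrist_force: [0.3, -0.3, 0.6]
gripper_width: 0.384
gripper_force: 0.0
```

Call:
servo_tool --pt "0 0 0" --pt "0 0 0" --pt "0 0 -0.008" --pt "0 0 -0.02" --pt "0 0 -0.03" --spin '[0, 0, 0, 0, 0]' --grip '[0.8, 0.8, 0.8, 0.8, 0.8]'

```text
time_s: 64.37
tcp_pos: [0.4583, -0.3356, 0.0847]
ee_rot: [[-0.853, 0.522, -0.0], [0.522, 0.853, -0.0], [0.0, -0.0, -1.0]]
wrist_force: [-0.3, 0.2, 0.7]
gripper_width: 0.305
gripper_force: 30.0
```

Call:
servo_tool --pt "0.02 0 0" --pt "0.055 0 0" --pt "0.09 0 0" --pt "0.115 0 0" --pt "0.125 0 0" --spin '[0, 0, 0, 0, 0]' --grip '[0.8, 0.8, 0.8, 0.8, 0.8]'

```text
time_s: 64.78
tcp_pos: [0.3479, -0.2685, 0.0841]
ee_rot: [[-0.852, 0.523, -0.002], [0.523, 0.852, 0.002], [0.003, 0.0, -1.0]]
wrist_force: [0.3, -0.9, -0.4]
gripper_width: 0.3
gripper_force: 30.0
```

Call:
servo_tool --pt "0.007 0 0" --pt "0.013 0 0" --pt "0.013 0 0.004" --pt "0.013 0 0.008" --pt "0.013 0 0.01" --spin '[0, 0, 0, 0, 0]' --grip '[0.8, 0.8, 0.8, 0.8, 0.8]'

```text
time_s: 65.2
tcp_pos: [0.3415, -0.2638, 0.0733]
ee_rot: [[-0.853, 0.522, 0.0], [0.522, 0.853, -0.0], [-0.0, -0.0, -1.0]]
wrist_force: [-1.5, -0.8, -0.4]
gripper_width: 0.3
gripper_force: 30.0
```

Run:
```python
from tiles import *
st(); c=shot('wrist'); tl(c,(.04,.08)); held(c)
W=cloud(c); s=c['s']; T=(W-np.array(s['tcp_pos']))@np.array(s['ee_rot'])*1000
m=(W[...,2]<.003)&(W[...,2]>-.004)&(T[...,0]<30)&(abs(abs(T[...,1])-45)<25); print('bench min x',np.round(np.percentile(T[m][:,0],[0.5,2]),1),'expected edge -18')
```

```text
t 65.20 tcp [ 0.3415 -0.2638  0.0733] yaw(x axis) 148.50 ztilt [ 0. -0. -1.] F [-1.5 -0.8 -0.4] w 26.1mm gf 30.0 j6 -106
tile/tool [-2.7 -1.2] [27.2  1.2] ang 88.7 world [ 0.3435 -0.2658  0.0425] [239 226  46   5 140]
tile/tool [-20.5  -1. ] [28.4 21.4] ang 85.2 world [ 0.361  -0.2768  0.0526] [238 259  50  19 877]
228 [-2.8 31.2] 261 [-19.   20.4] 264 [-20.8  20.2] 267 [-23.9  22.3] 270 [-25.4  21.5] 273 [-26.6  20.1] 276 [-28.7  20.3] 
bench min x [-18.5 -15.1] expected edge -18
```

Call:
servo_tool --pt "0 0 0.006" --pt "0 0 0.012" --pt "0 0 0.016" --pt "0 0 0.02" --pt "0 0 0.024" --spin '[0, 0, 0, 0, 0]' --grip '[0.8, 0.8, 0.8, 0.8, 0.8]'

```text
time_s: 65.67
tcp_pos: [0.3385, -0.2626, 0.0493]
ee_rot: [[-0.852, 0.523, -0.005], [0.523, 0.852, 0.002], [0.006, -0.001, -1.0]]
wrist_force: [-4.3, 5.4, 10.9]
gripper_width: 0.302
gripper_force: 30.1
```

Call:
servo_tool --pt "0 0 0.003" --pt "0 0 0.006" --pt "0 0 0.009" --pt "0 0 0.012" --pt "0 0 0.015" --spin '[0, 0, 0, 0, 0]' --grip '[0.8, 0.8, 0.8, 0.8, 0.8]'

```text
time_s: 66.08
tcp_pos: [0.3397, -0.2631, 0.0354]
ee_rot: [[-0.853, 0.522, -0.002], [0.522, 0.853, 0.001], [0.002, -0.001, -1.0]]
wrist_force: [-5.3, 4.1, 13.7]
gripper_width: 0.319
gripper_force: 30.0
```

Call:
servo_tool --pt "0 0 0.0025" --pt "0 0 0.005" --pt "0 0 0.007" --pt "0 0 0.007" --pt "0 0 0.007" --spin '[0, 0, 0, 0, 0]' --grip '[0.8, 0.8, 0.8, 0.8, 0.8]'

```text
time_s: 66.5
tcp_pos: [0.3378, -0.2625, 0.0275]
ee_rot: [[-0.852, 0.523, -0.006], [0.523, 0.852, 0.002], [0.006, -0.001, -1.0]]
wrist_force: [-5.7, 3.7, 8.0]
gripper_width: 0.314
gripper_force: 30.0
```

Call:
servo_tool --pt "0 0 0" --pt "0 0 0" --pt "0 0 0" --pt "0 0 0" --pt "0 0 0" --spin '[0, 0, 0, 0, 0]' --grip '[0.65, 0.6, 0.5, 0.4, 0.4]'

```text
time_s: 66.92
tcp_pos: [0.341, -0.2635, 0.0278]
ee_rot: [[-0.853, 0.522, 0.0], [0.522, 0.853, -0.0], [-0.0, 0.0, -1.0]]
wrist_force: [-0.7, 0.1, 0.3]
gripper_width: 0.537
gripper_force: 0.0
```

Call:
servo_tool --pt "0 0 -0.015" --pt "0 0 -0.04" --pt "0 0 -0.07" --pt "0 0 -0.1" --pt "0 0 -0.11" --spin '[0, 0, 0, 0, 0]' --grip '[0.4, 0.4, 0.4, 0.4, 0.4]'

```text
time_s: 67.33
tcp_pos: [0.3428, -0.2643, 0.1418]
ee_rot: [[-0.853, 0.522, 0.007], [0.522, 0.853, -0.003], [-0.008, 0.001, -1.0]]
wrist_force: [0.9, 0.5, -0.2]
gripper_width: 0.596
gripper_force: 0.0
```

Run:
```python
from tiles import *
st(); c=shot('wrist'); prof2(c); tl(c,(.023,.07)); save(c,'w10',(180,150,340,270),4.5)
```

```text
t 67.33 tcp [ 0.3428 -0.2643  0.1418] yaw(x axis) 148.57 ztilt [ 0.007 -0.003 -1.   ] F [ 0.9  0.5 -0.2] w 51.9mm gf 0.0 j6 -106
-42:21 -39:21 -36:21 -33:21 -30:21 -27:21 -24:21 -21:21 -18:21 -15:16 -12:1 -6:29 -3:29 0:29 3:29 6:29 9:18 12:1 15:1 18:1 21:1 24:1 27:1 30:1 33:1 36:1 39:1 42:1 45:0 48:1 
tile/tool [ 2.4 -2.4] [27.6 14.6] ang 89.7 world [ 0.3401 -0.265   0.0282] [244 177  33  18 569]
tile/tool [-71.3  -4.8] [15.5 26.1] ang 0.3 world [ 0.4027 -0.3058  0.0326] [243 259  30  15 314]
```

Call:
servo_tool --pt "0.0015 -0.002 0.025" --pt "0.0015 -0.002 0.055" --pt "0.0015 -0.002 0.085" --pt "0.0015 -0.002 0.102" --pt "0.0015 -0.002 0.107" --spin '[0, 0, 0, 0, 0]' --grip '[0.4, 0.4, 0.4, 0.4, 0.4]'

```text
time_s: 67.8
tcp_pos: [0.336, -0.2636, 0.0278]
ee_rot: [[-0.852, 0.523, -0.007], [0.523, 0.852, 0.002], [0.007, -0.002, -1.0]]
wrist_force: [-0.4, 0.1, -0.7]
gripper_width: 0.601
gripper_force: 0.0
```

Call:
servo_tool --pt "0 0 0.0015" --pt "0 0 0.0025" --pt "0 0 0.0025" --pt "0 0 0.0025" --pt "0 0 0.0025" --spin '[0, 0, 0, 0, 0]' --grip '[0.4, 0.5, 0.6, 0.8, 0.8]'

```text
time_s: 68.22
tcp_pos: [0.339, -0.2646, 0.0293]
ee_rot: [[-0.853, 0.522, 0.002], [0.522, 0.853, -0.001], [-0.002, 0.001, -1.0]]
wrist_force: [0.3, 0.8, -0.8]
gripper_width: 0.385
gripper_force: 0.0
```

Call:
servo_tool --pt "0 0 0" --pt "0 0 0" --pt "0 0 -0.01" --pt "0 0 -0.025" --pt "0 0 -0.045" --spin '[0, 0, 0, 0, 0]' --grip '[0.8, 0.8, 0.8, 0.8, 0.8]'

```text
time_s: 68.63
tcp_pos: [0.3373, -0.264, 0.0731]
ee_rot: [[-0.853, 0.523, -0.003], [0.523, 0.853, 0.001], [0.003, -0.001, -1.0]]
wrist_force: [-0.0, -0.5, -0.9]
gripper_width: 0.319
gripper_force: 30.0
```

Call:
servo_tool --pt "-0.015 0.0005 -0.005" --pt "-0.04 0.001 -0.01" --pt "-0.075 0.002 -0.01" --pt "-0.11 0.002 -0.01" --pt "-0.14 0.002 -0.01" --spin '[0, 0, 0, 0, 0]' --grip '[0.8, 0.8, 0.8, 0.8, 0.8]'

```text
time_s: 69.05
tcp_pos: [0.4606, -0.3369, 0.0839]
ee_rot: [[-0.853, 0.522, 0.002], [0.522, 0.853, -0.001], [-0.002, 0.0, -1.0]]
wrist_force: [0.9, -0.4, -0.4]
gripper_width: 0.32
gripper_force: 30.0
```

Call:
servo_tool --pt "-0.012 0 0" --pt "-0.0195 0 0.01" --pt "-0.0195 0 0.02" --pt "-0.0195 0 0.026" --pt "-0.0195 0 0.03" --spin '[0, 0, 0, 0, 0]' --grip '[0.8, 0.8, 0.8, 0.8, 0.8]'

```text
time_s: 69.47
tcp_pos: [0.4731, -0.3449, 0.0514]
ee_rot: [[-0.852, 0.523, -0.004], [0.523, 0.852, 0.002], [0.005, -0.0, -1.0]]
wrist_force: [-0.1, 0.5, -0.5]
gripper_width: 0.321
gripper_force: 30.0
```

Call:
servo_tool --pt "0 0 0.0015" --pt "0 0 0.003" --pt "0 0 0.004" --pt "0 0 0.004" --pt "0 0 0.004" --spin '[0, 0, 0, 0, 0]' --grip '[0.8, 0.8, 0.8, 0.8, 0.8]'

```text
time_s: 69.88
tcp_pos: [0.4755, -0.346, 0.0498]
ee_rot: [[-0.853, 0.522, 0.001], [0.522, 0.853, -0.0], [-0.001, 0.0, -1.0]]
wrist_force: [0.6, 0.3, -0.3]
gripper_width: 0.32
gripper_force: 30.0
```

Run:
```python
from tiles import *
st(); c=shot('wrist'); held(c); tl(c)
```

```text
t 69.88 tcp [ 0.4755 -0.346   0.0498] yaw(x axis) 148.51 ztilt [ 0.001 -0.    -1.   ] F [ 0.6  0.3 -0.3] w 27.9mm gf 30.0 j6 -101
159 [39.4 29.2] 162 [37.7 29. ] 165 [36. 29.] 168 [34.2 29.3] 171 [32.6 29.1] 174 [30.9 28.8] 177 [29.  29.3] 180 [27.3 29.1] 183 [25.6 29.1] 186 [23.8 29.2] 189 [22.1 29. ] 192 [20.2 29. ] 195 [18.5 29. ] 198 [16.7 28.8] 201 [14.7 29.3] 204 [12.9 29.4] 207 [11.2 29. ] 210 [ 9.3 29. ] 213 [ 7.5 29. ] 216 [ 5.5 29.3] 219 [ 5.5 24.3] 222 [ 5.4 19.8] 225 [ 5.2 15.7] 228 [ 5.5 10.9] 261 [-8.4  0.7] 264 [-25.6  29. ] 267 [-27.6  28.8] 270 [-29.7  28.9] 273 [-31.8  29. ] 276 [-34.   29.1] 279 [-36.1  29.1] 282 [-38.3  29.2] 
tile/tool [87.6 -4.1] [28.4 27.8] ang 89.9 world [ 0.3984 -0.3035  0.033 ] [ 226   34   60   62 3576]
tile/tool [ 5.1 -1.4] [27.6  1.9] ang 89.7 world [ 0.4703 -0.3444  0.033 ] [236 219  52  11 530]
tile/tool [-7.8 -1.3] [27.9  2.6] ang 89.8 world [ 0.4813 -0.3512  0.0493] [234 259  56   3 166]
```

Tile C is standing upright in the grip at board level. Next: release it, close the fingers and push it over.

Call:
servo_tool --pt "0 0 0" --pt "0 0 0" --pt "0 0 0" --pt "0 0 0" --pt "0 0 0" --spin '[0, 0, 0, 0, 0]' --grip '[0.66, 0.62, 0.58, 0.5, 0.45]'

```text
time_s: 70.35
tcp_pos: [0.4754, -0.346, 0.0494]
ee_rot: [[-0.853, 0.522, 0.0], [0.522, 0.853, -0.0], [-0.0, 0.0, -1.0]]
wrist_force: [0.5, 0.6, 0.1]
gripper_width: 0.491
gripper_force: 0.0
```

Call:
servo_tool --pt "0 0 -0.01" --pt "0 0 -0.025" --pt "0 0 -0.04" --pt "0 0 -0.05" --pt "0 0 -0.055" --spin '[0, 0, 0, 0, 0]' --grip '[0.45, 0.45, 0.45, 0.45, 0.6]'

```text
time_s: 70.77
tcp_pos: [0.4763, -0.3464, 0.1066]
ee_rot: [[-0.853, 0.522, 0.003], [0.522, 0.853, -0.001], [-0.003, 0.0, -1.0]]
wrist_force: [-0.1, 0.2, 0.7]
gripper_width: 0.523
gripper_force: 0.0
```

Call:
servo_tool --pt "-0.01 0 0" --pt "-0.02 0 0" --pt "-0.026 0 0" --pt "-0.026 0 0" --pt "-0.026 0 0" --spin '[0, 0, 0, 0, 0]' --grip '[1, 1, 1, 1, 1]'

```text
time_s: 71.18
tcp_pos: [0.4972, -0.3594, 0.1038]
ee_rot: [[-0.852, 0.523, -0.001], [0.523, 0.852, 0.001], [0.001, 0.0, -1.0]]
wrist_force: [-0.5, 0.9, 0.7]
gripper_width: 0.183
gripper_force: 0.0
```

Call:
servo_tool --pt "0 0 0.01" --pt "0 0 0.02" --pt "0 0 0.03" --pt "0 0 0.037" --pt "0 0 0.039" --spin '[0, 0, 0, 0, 0]' --grip '[1, 1, 1, 1, 1]'

```text
time_s: 71.6
tcp_pos: [0.4962, -0.3589, 0.0629]
ee_rot: [[-0.853, 0.523, -0.004], [0.523, 0.853, 0.002], [0.004, -0.0, -1.0]]
wrist_force: [-0.5, 0.2, 0.0]
gripper_width: 0.006
gripper_force: 0.0
```

Call:
servo_tool --pt "0.004 0 0" --pt "0.009 0 0" --pt "0.014 0 0" --pt "0.019 0 0" --pt "0.025 0 0" --spin '[0, 0, 0, 0, 0]' --grip '[1, 1, 1, 1, 1]'

```text
time_s: 72.02
tcp_pos: [0.476, -0.3463, 0.0659]
ee_rot: [[-0.853, 0.522, 0.001], [0.522, 0.853, -0.0], [-0.001, 0.0, -1.0]]
wrist_force: [0.3, 0.6, 1.1]
gripper_width: 0.005
gripper_force: 0.0
```

Call:
servo_tool --pt "0 0 -0.01" --pt "0 0 -0.03" --pt "0 0 -0.06" --pt "0 0 -0.08" --pt "0 0 -0.09" --spin '[0, 0, 0, 0, 0]' --grip '[0.8, 0.6, 0.4, 0.4, 0.4]'

```text
time_s: 72.43
tcp_pos: [0.4777, -0.3473, 0.1597]
ee_rot: [[-0.853, 0.522, 0.006], [0.522, 0.853, -0.003], [-0.007, 0.0, -1.0]]
wrist_force: [0.3, -0.3, 0.1]
gripper_width: 0.296
gripper_force: 0.0
```

Call:
servo_tool --pt "-0.012 0 0" --pt "-0.03 0 0" --pt "-0.048 0 0" --pt "-0.053 0 0" --pt "-0.053 0 0" --spin '[0, 0, 0, 0, 0]' --grip '[0.4, 0.4, 0.4, 0.4, 0.4]'

```text
time_s: 72.85
tcp_pos: [0.5219, -0.3744, 0.1547]
ee_rot: [[-0.853, 0.523, -0.0], [0.523, 0.853, 0.0], [0.001, 0.0, -1.0]]
wrist_force: [-0.1, 1.0, 1.1]
gripper_width: 0.587
gripper_force: 0.0
```

Run:
```python
from tiles import *
st(); c=shot('wrist'); tl(c); bd(c); save(c,'w11')
```

```text
t 72.85 tcp [ 0.5219 -0.3744  0.1547] yaw(x axis) 148.49 ztilt [-0.  0. -1.] F [-0.1  1.   1.1] w 51.1mm gf 0.0 j6 -100
tile/tool [139.8  -4.1] [28.5 24.6] ang 89.9 world [ 0.4008 -0.3049  0.0328] [ 240    0   37   35 1175]
tile/tool [74.2 -1.3] [27.7 27.5] ang 89.9 world [ 0.4578 -0.3367  0.0329] [ 245   83   34   35 1185]
tile/tool [-3.8  0.8] [27.7 28.1] ang 89.8 world [ 0.5248 -0.3749  0.0337] [248 174  32  32 988]
edge tool x at y -0.05 [152.6 154.9] 5535 z 0.0206
edge tool x at y -0.02 [150.5 154.2] 4601 z 0.0206
edge tool x at y 0.02 [152.5 154.7] 4976 z 0.0206
edge tool x at y 0.05 [152.7 155. ] 5521 z 0.0206
```

Call:
servo_tool --pt "0.006 0.0008 0.025" --pt "0.012 0.0008 0.055" --pt "0.0137 0.0008 0.08" --pt "0.0137 0.0008 0.095" --pt "0.0137 0.0008 0.0995" --spin '[0, 0, 0, 0, 0]' --grip '[0.4, 0.4, 0.4, 0.4, 0.4]'

```text
time_s: 73.32
tcp_pos: [0.5072, -0.3648, 0.0528]
ee_rot: [[-0.852, 0.523, -0.006], [0.523, 0.852, 0.003], [0.007, -0.0, -1.0]]
wrist_force: [-0.2, 0.1, -0.2]
gripper_width: 0.598
gripper_force: 0.0
```

Call:
servo_tool --pt "0 0 0.0015" --pt "0 0 0.0015" --pt "0 0 0.0015" --pt "0 0 0.0015" --pt "0 0 0.0015" --spin '[0, 0, 0, 0, 0]' --grip '[0.4, 0.55, 0.65, 0.8, 0.8]'

```text
time_s: 73.73
tcp_pos: [0.5108, -0.3666, 0.0556]
ee_rot: [[-0.853, 0.522, 0.002], [0.522, 0.853, -0.001], [-0.002, 0.0, -1.0]]
wrist_force: [0.2, -0.2, 1.5]
gripper_width: 0.382
gripper_force: 0.0
```

Call:
servo_tool --pt "0 0 0" --pt "0 0 0" --pt "0 0 -0.008" --pt "0 0 -0.02" --pt "0 0 -0.03" --spin '[0, 0, 0, 0, 0]' --grip '[0.8, 0.8, 0.8, 0.8, 0.8]'

```text
time_s: 74.15
tcp_pos: [0.5104, -0.3666, 0.0857]
ee_rot: [[-0.853, 0.522, 0.0], [0.522, 0.853, -0.0], [-0.001, -0.0, -1.0]]
wrist_force: [0.8, 0.4, 0.5]
gripper_width: 0.287
gripper_force: 30.0
```

Call:
servo_tool --pt "0.015 0 0" --pt "0.04 0 0" --pt "0.07 0 0" --pt "0.1 0 0" --pt "0.12 0 0" --spin '[0, 0, 0, 0, 0]' --grip '[0.8, 0.8, 0.8, 0.8, 0.8]'

```text
time_s: 74.57
tcp_pos: [0.4056, -0.3026, 0.0853]
ee_rot: [[-0.852, 0.523, -0.0], [0.523, 0.852, 0.0], [0.0, 0.0, -1.0]]
wrist_force: [-0.6, 0.8, 0.2]
gripper_width: 0.289
gripper_force: 30.0
```

Call:
servo_tool --pt "0.025 0 0" --pt "0.05 0 0" --pt "0.07 0 0" --pt "0.077 0 0" --pt "0.078 0 0" --spin '[0, 0, 0, 0, 0]' --grip '[0.8, 0.8, 0.8, 0.8, 0.8]'

```text
time_s: 74.98
tcp_pos: [0.3408, -0.2626, 0.0854]
ee_rot: [[-0.853, 0.522, 0.001], [0.522, 0.853, -0.0], [-0.001, 0.0, -1.0]]
wrist_force: [0.4, 0.8, -0.1]
gripper_width: 0.293
gripper_force: 30.0
```

Call:
servo_tool --pt "0 0 0" --pt "0 0 0" --pt "0 0 0.004" --pt "0 0 0.008" --pt "0 0 0.01" --spin '[0, 0, 0, 0, 0]' --grip '[0.8, 0.8, 0.8, 0.8, 0.8]'

```text
time_s: 75.4
tcp_pos: [0.3415, -0.263, 0.0735]
ee_rot: [[-0.853, 0.523, -0.001], [0.523, 0.853, 0.0], [0.001, -0.0, -1.0]]
wrist_force: [-0.8, -0.6, 0.6]
gripper_width: 0.291
gripper_force: 30.0
```

Run:
```python
from tiles import *
go(.3412,-.2641,.0275); c=shot('wrist'); tl(c,(.04,.08)); held(c)
```

```text
t 75.40 tcp [ 0.3415 -0.263   0.0735] yaw(x axis) 148.49 ztilt [-0.001  0.    -1.   ] F [-0.8 -0.6  0.6] w 25.3mm gf 30.0 j6 -106
slide [-0.0004 -0.001   0.046 ] spin None
tile/tool [-20.8  -1. ] [28.  22.4] ang 87.4 world [ 0.3615 -0.2764  0.0522] [238 259  50  20 916]
228 [-3.7 33.3] 261 [-19.4  21.2] 264 [-21.2  20.9] 267 [-23.1  20.9] 270 [-26.2  22.8] 273 [-27.1  20.8] 276 [-28.9  20.7]
```

Call:
servo_tool --pt "0 0 0.006" --pt "0 0 0.012" --pt "0 0 0.016" --pt "0 0 0.02" --pt "0 0 0.024" --spin '[0, 0, 0, 0, 0]' --grip '[0.8, 0.8, 0.8, 0.8, 0.8]'

```text
time_s: 75.87
tcp_pos: [0.3386, -0.2618, 0.0497]
ee_rot: [[-0.852, 0.523, -0.007], [0.523, 0.852, 0.003], [0.007, -0.001, -1.0]]
wrist_force: [-5.5, 4.7, 11.0]
gripper_width: 0.292
gripper_force: 30.1
```

Call:
servo_tool --pt "0 0 0.003" --pt "0 0 0.006" --pt "0 0 0.009" --pt "0 0 0.012" --pt "0 0 0.015" --spin '[0, 0, 0, 0, 0]' --grip '[0.8, 0.8, 0.8, 0.8, 0.8]'

```text
time_s: 76.28
tcp_pos: [0.3407, -0.2627, 0.0361]
ee_rot: [[-0.853, 0.522, -0.001], [0.522, 0.853, 0.0], [0.001, -0.001, -1.0]]
wrist_force: [-4.4, 2.4, 16.0]
gripper_width: 0.318
gripper_force: 30.0
```

Call:
servo_tool --pt "0 0 0.0025" --pt "0 0 0.005" --pt "0 0 0.007" --pt "0 0 0.0075" --pt "0 0 0.0075" --spin '[0, 0, 0, 0, 0]' --grip '[0.8, 0.8, 0.8, 0.8, 0.8]'

```text
time_s: 76.7
tcp_pos: [0.3392, -0.2622, 0.028]
ee_rot: [[-0.853, 0.523, -0.004], [0.523, 0.853, 0.001], [0.004, -0.001, -1.0]]
wrist_force: [-5.5, 4.2, 12.5]
gripper_width: 0.318
gripper_force: 30.0
```

Call:
servo_tool --pt "0 0 0" --pt "0 0 0" --pt "0 0 0" --pt "0 0 0" --pt "0 0 0" --spin '[0, 0, 0, 0, 0]' --grip '[0.65, 0.6, 0.5, 0.4, 0.4]'

```text
time_s: 77.12
tcp_pos: [0.3415, -0.263, 0.0277]
ee_rot: [[-0.853, 0.522, 0.0], [0.522, 0.853, -0.0], [-0.0, -0.0, -1.0]]
wrist_force: [0.1, -0.6, 0.3]
gripper_width: 0.537
gripper_force: 0.0
```

Call:
servo_tool --pt "0 0 -0.015" --pt "0 0 -0.04" --pt "0 0 -0.07" --pt "0 0 -0.1" --pt "0 0 -0.11" --spin '[0, 0, 0, 0, 0]' --grip '[0.4, 0.4, 0.4, 0.4, 0.4]'

```text
time_s: 77.53
tcp_pos: [0.3434, -0.2638, 0.1417]
ee_rot: [[-0.853, 0.522, 0.007], [0.522, 0.853, -0.003], [-0.007, 0.001, -1.0]]
wrist_force: [0.9, -0.2, -0.5]
gripper_width: 0.596
gripper_force: 0.0
```

Run:
```python
from tiles import *
st(); c=shot('wrist'); prof2(c); tl(c,(.023,.07)); save(c,'w12',(180,150,340,270),4.5)
```

```text
t 77.53 tcp [ 0.3434 -0.2638  0.1417] yaw(x axis) 148.56 ztilt [ 0.007 -0.003 -1.   ] F [ 0.9 -0.2 -0.5] w 51.9mm gf 0.0 j6 -106
-42:21 -39:21 -36:21 -33:21 -30:21 -27:21 -24:21 -21:21 -18:21 -15:16 -12:17 -6:28 -3:29 0:29 3:29 6:27 9:11 12:1 15:1 18:0 21:1 24:1 27:1 30:1 33:1 36:1 39:1 42:1 45:1 48:1 
tile/tool [ 1.1 -1.7] [28.  13.8] ang 89.2 world [ 0.3419 -0.2649  0.0282] [245 179  33  17 550]
tile/tool [-71.   -5.7] [15.6 26. ] ang 0.8 world [ 0.4029 -0.3058  0.0327] [242 259  30  15 311]
```

Call:
servo_tool --pt "0.0005 -0.0015 0.025" --pt "0.0005 -0.0015 0.055" --pt "0.0005 -0.0015 0.085" --pt "0.0005 -0.0015 0.102" --pt "0.0005 -0.0015 0.107" --spin '[0, 0, 0, 0, 0]' --grip '[0.4, 0.4, 0.4, 0.4, 0.4]'

```text
time_s: 78.0
tcp_pos: [0.3377, -0.2631, 0.0277]
ee_rot: [[-0.852, 0.523, -0.007], [0.523, 0.852, 0.002], [0.007, -0.002, -1.0]]
wrist_force: [-0.6, -0.9, -1.2]
gripper_width: 0.602
gripper_force: 0.0
```

Call:
servo_tool --pt "0 0 0.0015" --pt "0 0 0.0025" --pt "0 0 0.0025" --pt "0 0 0.0025" --pt "0 0 0.0025" --spin '[0, 0, 0, 0, 0]' --grip '[0.4, 0.5, 0.6, 0.8, 0.8]'

```text
time_s: 78.42
tcp_pos: [0.3408, -0.2641, 0.0293]
ee_rot: [[-0.853, 0.522, 0.002], [0.522, 0.853, -0.001], [-0.002, 0.001, -1.0]]
wrist_force: [0.7, 0.8, -0.3]
gripper_width: 0.383
gripper_force: 0.0
```

Call:
servo_tool --pt "0 0 0" --pt "0 0 0" --pt "0 0 -0.01" --pt "0 0 -0.025" --pt "0 0 -0.045" --spin '[0, 0, 0, 0, 0]' --grip '[0.8, 0.8, 0.8, 0.8, 0.8]'

```text
time_s: 78.83
tcp_pos: [0.3391, -0.2636, 0.0731]
ee_rot: [[-0.853, 0.523, -0.003], [0.523, 0.853, 0.001], [0.003, -0.001, -1.0]]
wrist_force: [0.8, -0.7, -0.5]
gripper_width: 0.317
gripper_force: 30.0
```

Call:
servo_tool --pt "-0.015 0.0005 -0.005" --pt "-0.04 0.001 -0.01" --pt "-0.075 0.002 -0.01" --pt "-0.11 0.002 -0.01" --pt "-0.14 0.002 -0.01" --spin '[0, 0, 0, 0, 0]' --grip '[0.8, 0.8, 0.8, 0.8, 0.8]'

```text
time_s: 79.25
tcp_pos: [0.4624, -0.3365, 0.0839]
ee_rot: [[-0.853, 0.522, 0.002], [0.522, 0.853, -0.001], [-0.002, 0.0, -1.0]]
wrist_force: [-0.4, 0.4, -0.1]
gripper_width: 0.319
gripper_force: 30.0
```

Call:
servo_tool --pt "-0.025 0 0" --pt "-0.05 0 0" --pt "-0.072 0 0" --pt "-0.084 0 0.01" --pt "-0.0875 0 0.018" --spin '[0, 0, 0, 0, 0]' --grip '[0.8, 0.8, 0.8, 0.8, 0.8]'

```text
time_s: 79.67
tcp_pos: [0.5369, -0.3821, 0.0648]
ee_rot: [[-0.853, 0.523, 0.002], [0.523, 0.853, -0.001], [-0.002, 0.0, -1.0]]
wrist_force: [-0.1, -1.0, 0.3]
gripper_width: 0.321
gripper_force: 30.0
```

Call:
servo_tool --pt "0 0 0.005" --pt "0 0 0.009" --pt "0 0 0.0125" --pt "0 0 0.015" --pt "0 0 0.016" --spin '[0, 0, 0, 0, 0]' --grip '[0.8, 0.8, 0.8, 0.8, 0.8]'

```text
time_s: 80.08
tcp_pos: [0.5346, -0.3807, 0.0493]
ee_rot: [[-0.853, 0.522, -0.001], [0.522, 0.853, 0.0], [0.001, -0.0, -1.0]]
wrist_force: [0.1, 0.4, -0.4]
gripper_width: 0.315
gripper_force: 30.0
```

Run:
```python
from tiles import *
st(); c=shot('wrist'); held(c); tl(c)
```

```text
t 80.08 tcp [ 0.5346 -0.3807  0.0493] yaw(x axis) 148.51 ztilt [-0.001  0.    -1.   ] F [ 0.1  0.4 -0.4] w 27.4mm gf 30.0 j6 -100
159 [39.5 28.5] 162 [37.8 28.5] 165 [36.1 28.6] 168 [34.4 28.5] 171 [32.7 28.5] 174 [30.9 28.6] 177 [29.2 28.4] 180 [27.4 28.6] 183 [25.6 28.8] 186 [23.9 28.6] 189 [22.2 28.6] 192 [20.3 28.8] 195 [18.5 28.8] 198 [16.8 28.6] 201 [15.  28.4] 204 [13.2 28.6] 207 [11.3 28.6] 210 [ 9.4 28.9] 213 [ 7.7 28.4] 216 [ 5.8 28.6] 219 [ 4.8 26.2] 222 [ 4.2 22.9] 225 [ 4.8 16.8] 228 [ 4.9 12.4] 261 [-8.3  0.6] 264 [-25.4  28.5] 267 [-27.5  28.6] 270 [-29.4  28.4] 273 [-31.7  28.7] 276 [-33.8  28.7] 279 [-35.8  28.6] 282 [-37.9  28.6] 
tile/tool [88.4 -2.7] [28.3 28. ] ang 89.9 world [ 0.4576 -0.3366  0.0331] [ 229   32   60   62 3608]
tile/tool [ 4.5 -1.4] [ 2.1 27.6] ang 0.1 world [ 0.5299 -0.3793  0.0319] [236 219  52  11 469]
tile/tool [-8.1 -1.3] [ 2.9 28. ] ang 0.0 world [ 0.5406 -0.3862  0.0488] [234 259  56   5 221]
```

Call:
servo_tool --pt "0 0 0" --pt "0 0 0" --pt "0 0 0" --pt "0 0 0" --pt "0 0 0" --spin '[0, 0, 0, 0, 0]' --grip '[0.66, 0.62, 0.58, 0.5, 0.45]'

```text
time_s: 80.55
tcp_pos: [0.5353, -0.3811, 0.0496]
ee_rot: [[-0.853, 0.522, 0.0], [0.522, 0.853, -0.0], [-0.0, 0.0, -1.0]]
wrist_force: [-0.2, -0.2, -0.6]
gripper_width: 0.488
gripper_force: 0.0
```

Call:
servo_tool --pt "0 0 -0.01" --pt "0 0 -0.025" --pt "0 0 -0.04" --pt "0 0 -0.05" --pt "0 0 -0.055" --spin '[0, 0, 0, 0, 0]' --grip '[0.45, 0.45, 0.45, 0.45, 0.6]'

```text
time_s: 80.97
tcp_pos: [0.5361, -0.3815, 0.1069]
ee_rot: [[-0.853, 0.522, 0.003], [0.522, 0.853, -0.002], [-0.004, 0.0, -1.0]]
wrist_force: [-0.1, -0.7, -0.4]
gripper_width: 0.526
gripper_force: 0.0
```

Call:
servo_tool --pt "-0.01 0 0" --pt "-0.02 0 0" --pt "-0.026 0 0" --pt "-0.026 0 0" --pt "-0.026 0 0" --spin '[0, 0, 0, 0, 0]' --grip '[1, 1, 1, 1, 1]'

```text
time_s: 81.38
tcp_pos: [0.557, -0.3944, 0.1037]
ee_rot: [[-0.853, 0.523, -0.001], [0.523, 0.853, 0.001], [0.001, 0.0, -1.0]]
wrist_force: [0.2, 0.3, 0.3]
gripper_width: 0.183
gripper_force: 0.0
```

Call:
servo_tool --pt "0 0 0.01" --pt "0 0 0.02" --pt "0 0 0.03" --pt "0 0 0.037" --pt "0 0 0.039" --spin '[0, 0, 0, 0, 0]' --grip '[1, 1, 1, 1, 1]'

```text
time_s: 81.8
tcp_pos: [0.556, -0.394, 0.0627]
ee_rot: [[-0.853, 0.523, -0.004], [0.523, 0.853, 0.002], [0.004, -0.0, -1.0]]
wrist_force: [-0.5, -0.5, -0.0]
gripper_width: 0.006
gripper_force: 0.0
```

Call:
servo_tool --pt "0.004 0 0" --pt "0.009 0 0" --pt "0.014 0 0" --pt "0.019 0 0" --pt "0.025 0 0" --spin '[0, 0, 0, 0, 0]' --grip '[1, 1, 1, 1, 1]'

```text
time_s: 82.22
tcp_pos: [0.5357, -0.3814, 0.066]
ee_rot: [[-0.853, 0.522, 0.001], [0.522, 0.853, -0.0], [-0.001, 0.0, -1.0]]
wrist_force: [0.4, 0.2, -0.2]
gripper_width: 0.004
gripper_force: 0.0
```

Call:
servo_tool --pt "0 0 -0.01" --pt "0 0 -0.03" --pt "0 0 -0.06" --pt "0 0 -0.09" --pt "0 0 -0.12" --spin '[0, 0, 0, 0, 0]' --grip '[0.8, 0.6, 0.4, 0.4, 0.4]'

```text
time_s: 82.63
tcp_pos: [0.5359, -0.3816, 0.1878]
ee_rot: [[-0.853, 0.522, 0.001], [0.522, 0.853, -0.001], [-0.001, -0.0, -1.0]]
wrist_force: [-0.4, -0.2, 0.4]
gripper_width: 0.3
gripper_force: 0.0
```

Call:
servo_tool --pt "-0.012 0 0" --pt "-0.025 0 0" --pt "-0.035 0 0" --pt "-0.04 0 0" --pt "-0.04 0 0" --spin '[0, 0, 0, 0, 0]' --grip '[0.4, 0.4, 0.4, 0.4, 0.4]'

```text
time_s: 83.05
tcp_pos: [0.5707, -0.4028, 0.1858]
ee_rot: [[-0.853, 0.522, 0.001], [0.522, 0.853, -0.001], [-0.001, -0.0, -1.0]]
wrist_force: [0.3, -0.1, 0.9]
gripper_width: 0.586
gripper_force: 0.0
```

Run:
```python
from tiles import *
st(); c=shot('wrist'); tl(c); cv2.imwrite('pics/w13.png',cv2.resize(c['pixels'][0:230,190:340],None,fx=2.6,fy=2.6,interpolation=cv2.INTER_CUBIC))
t=shot('top'); W=cloud(t)
m=(W[...,2]>.02)&(W[...,2]<.032)&(np.hypot(W[...,0]-.43,W[...,1]+.6)<.16); print('lid',cv2.minAreaRect((W[m][:,:2]*1000).astype(np.float32)))
m=(W[...,2]>.06)&(W[...,2]<.075)&(np.hypot(W[...,0]-.43,W[...,1]+.6)<.1); print('handle',m.sum(),cv2.minAreaRect((W[m][:,:2]*1000).astype(np.float32)))
```

```text
t 83.05 tcp [ 0.5707 -0.4028  0.1858] yaw(x axis) 148.51 ztilt [ 0.001 -0.001 -1.   ] F [ 0.3 -0.1  0.9] w 51.0mm gf 0.0 j6 -100
tile/tool [130.9  -2.4] [28.8 28.2] ang 0.3 world [ 0.4578 -0.3364  0.033 ] [ 245   19   32   36 1113]
tile/tool [62.5 -1.3] [27.5 27.6] ang 90.0 world [ 0.5168 -0.3714  0.0331] [247  99  30  31 926]
lid ((432.7672119140625, -598.5917358398438), (210.58489990234375, 213.639892578125), 5.520002841949463)
handle 231 ((432.9530029296875, -598.5401611328125), (108.5943603515625, 21.81561279296875), 5.275356292724609)
```

View pics/w13.png

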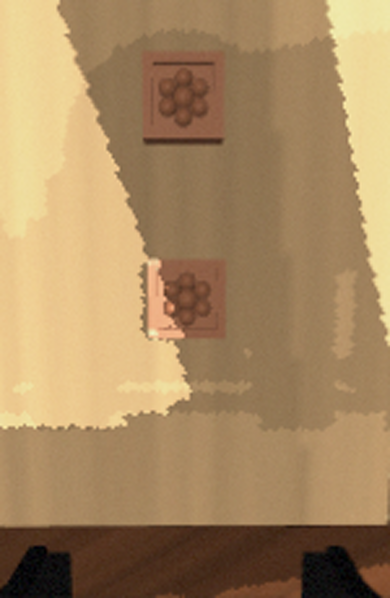

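Both flipped tiles in view, S at (188,298) and C at (183,97), are rosette up, and B was seen so earlier. Now the lid.

Call:
servo_tool --pt "0.001 -0.018 0" --pt "0.003 -0.044 -0.005" --pt "0.005 -0.075 -0.01" --pt "0.007 -0.105 -0.01" --pt "0.008 -0.13 -0.01" --spin '[0, -3, -7, -12, -18]' --grip '[0.4, 0.4, 0.4, 0.4, 0.4]'

```text
time_s: 83.57
tcp_pos: [0.4938, -0.5101, 0.1962]
ee_rot: [[-0.973, 0.229, 0.0], [0.229, 0.973, -0.0], [-0.0, -0.0, -1.0]]
wrist_force: [0.4, -0.8, 0.8]
gripper_width: 0.599
gripper_force: 0.0
```

Run:
```python
from tiles import *
go(.432,-.60,.20,185.7)
```

```text
t 83.57 tcp [ 0.4938 -0.5101  0.1962] yaw(x axis) 166.76 ztilt [ 0. -0. -1.] F [ 0.4 -0.8  0.8] w 52.1mm gf 0.0 j6 -70
slide [ 0.0396 -0.1017 -0.0037] spin -18.94
```

Call:
servo_tool --pt "0.01 -0.026 0" --pt "0.02 -0.052 0" --pt "0.03 -0.077 0" --pt "0.038 -0.097 0" --pt "0.0396 -0.1017 0" --spin '[-4, -9, -14, -19, -19]' --grip '[0.4, 0.4, 0.4, 0.4, 0.4]'

```text
time_s: 83.98
tcp_pos: [0.4301, -0.601, 0.1953]
ee_rot: [[-0.996, -0.095, -0.001], [-0.095, 0.996, -0.0], [0.001, 0.0, -1.0]]
wrist_force: [0.2, 0.2, -0.2]
gripper_width: 0.6
gripper_force: 0.0
```

Call:
servo_tool --pt "0 0 0" --pt "0 0 0" --pt "0 0 0" --pt "0 0 0" --pt "0 0 0" --spin '[0, 0, 0, 0, 0]' --grip '[0.4, 0.4, 0.4, 0.4, 0.4]'

```text
time_s: 84.4
tcp_pos: [0.4341, -0.5979, 0.1956]
ee_rot: [[-0.995, -0.097, 0.0], [-0.097, 0.995, -0.0], [-0.0, -0.0, -1.0]]
wrist_force: [-0.2, 0.9, -0.6]
gripper_width: 0.599
gripper_force: 0.0
```

Run:
```python
from tiles import *
c=shot('wrist');W=cloud(c)
m=(abs(W[...,2]-.068)<.006)&(np.hypot(W[...,0]-.432,W[...,1]+.6)<.08)
print(cv2.minAreaRect((W[m][:,:2]*1000).astype(np.float32)),m.sum())
go(.432,-.60,.068,185.7)
```

```text
((427.60784912109375, -601.3472290039062), (100.563232421875, 15.616026878356934), 5.955747604370117) 1920
t 84.45 tcp [ 0.434  -0.598   0.1956] yaw(x axis) -174.43 ztilt [ 0. -0. -1.] F [ 0.  -0.1 -0.1] w 52.1mm gf 0.0 j6 -43
slide [ 0.0022 -0.0018  0.1276] spin -0.13
```

Call:
servo_tool --pt "0.002 -0.0025 0.025" --pt "0.002 -0.0025 0.055" --pt "0.002 -0.0025 0.085" --pt "0.002 -0.0025 0.11" --pt "0.002 -0.0025 0.122" --spin '[0, 0, 0, 0, 0]' --grip '[0.4, 0.4, 0.4, 0.4, 0.4]'

```text
time_s: 84.87
tcp_pos: [0.4304, -0.5994, 0.069]
ee_rot: [[-0.995, -0.096, -0.004], [-0.096, 0.995, 0.005], [0.004, 0.006, -1.0]]
wrist_force: [-0.8, 0.1, -0.7]
gripper_width: 0.594
gripper_force: 0.0
```

Call:
servo_tool --pt "0 0 0.004" --pt "0 0 0.006" --pt "0 0 0.006" --pt "0 0 0.006" --pt "0 0 0.006" --spin '[0, 0, 0, 0, 0]' --grip '[0.4, 0.95, 0.95, 0.95, 0.95]'

```text
time_s: 85.28
tcp_pos: [0.4322, -0.6022, 0.0695]
ee_rot: [[-0.995, -0.096, 0.002], [-0.096, 0.995, -0.003], [-0.002, -0.003, -1.0]]
wrist_force: [0.0, 0.4, 0.5]
gripper_width: 0.382
gripper_force: 0.0
```

Call:
servo_tool --pt "0 0 0" --pt "0 0 0" --pt "0 0 0" --pt "0 0 0" --pt "0 0 0" --spin '[0, 0, 0, 0, 0]' --grip '[0.95, 0.95, 0.95, 0.95, 0.95]'

```text
time_s: 85.7
tcp_pos: [0.4314, -0.601, 0.0681]
ee_rot: [[-0.995, -0.096, -0.0], [-0.096, 0.995, 0.001], [0.0, 0.001, -1.0]]
wrist_force: [-0.3, 4.8, 5.5]
gripper_width: 0.18
gripper_force: 30.0
```

Call:
servo_tool --pt "0 0 -0.01" --pt "0 0 -0.025" --pt "0 0 -0.05" --pt "0 0 -0.08" --pt "0 0 -0.115" --spin '[0, 0, 0, 0, 0]' --grip '[0.95, 0.95, 0.95, 0.95, 0.95]'

```text
time_s: 86.12
tcp_pos: [0.4303, -0.6004, 0.1795]
ee_rot: [[-0.995, -0.095, -0.004], [-0.095, 0.995, 0.005], [0.004, 0.006, -1.0]]
wrist_force: [-0.1, -1.0, -5.6]
gripper_width: 0.181
gripper_force: 30.0
```

Call:
servo_tool --pt "0 0 -0.03" --pt "0 0 -0.06" --pt "0 0 -0.08" --pt "0 0 -0.09" --pt "0 0 -0.095" --spin '[0, 0, 0, 0, 0]' --grip '[0.95, 0.95, 0.95, 0.95, 0.95]'

```text
time_s: 86.53
tcp_pos: [0.4315, -0.6018, 0.2782]
ee_rot: [[-0.995, -0.095, 0.002], [-0.095, 0.995, -0.001], [-0.001, -0.001, -1.0]]
wrist_force: [-0.4, -0.7, -5.3]
gripper_width: 0.181
gripper_force: 30.0
```

Run:
```python
from tiles import *
go(.6158,.037,.279,187.3)
c=shot('wrist');W=cloud(c); s=c['s']; T=(W-np.array(s['tcp_pos']))@np.array(s['ee_rot'])*1000
# lid top surface seen in tool frame
zt=np.nanmedian(T[...,2][(abs(T[...,1])<60)&(T[...,0]>60)&(T[...,0]<95)&(T[...,2]<80)]); print('lid top tool z',zt)
m=(abs(T[...,2]-zt)<5)&(T[...,0]>20)
P=T[m]; print(cv2.minAreaRect(P[:,:2].astype(np.float32)), np.percentile(P[:,0],99.7), np.percentile(P[:,1],[.3,99.7]))
```

```text
t 86.53 tcp [ 0.4315 -0.6018  0.2782] yaw(x axis) -174.52 ztilt [ 0.002 -0.001 -1.   ] F [-0.4 -0.7 -5.3] w 15.7mm gf 30.0 j6 -43
slide [-0.2444  0.6183 -0.0011] spin -1.82
lid top tool z 41.51549011350494
((61.74211120605469, -1.547882080078125), (209.88720703125, 84.18026733398438), 89.78501892089844) 103.28381354068051 [-103.80354607  101.22459569]
```

Call:
servo_tool --pt "-0.007 0.018 0" --pt "-0.019 0.048 0" --pt "-0.032 0.081 0" --pt "-0.045 0.114 0" --pt "-0.058 0.147 0" --spin '[0, 0, 0, 0, 0]' --grip '[0.95, 0.95, 0.95, 0.95, 0.95]'

```text
time_s: 87.0
tcp_pos: [0.4743, -0.4475, 0.2739]
ee_rot: [[-0.995, -0.095, -0.004], [-0.095, 0.995, 0.004], [0.004, 0.004, -1.0]]
wrist_force: [0.4, -0.5, -4.6]
gripper_width: 0.178
gripper_force: 30.0
```

Call:
servo_tool --pt "-0.013 0.033 0" --pt "-0.026 0.066 0" --pt "-0.039 0.099 0" --pt "-0.052 0.132 0" --pt "-0.065 0.165 0" --spin '[0, 0, 0, 0, 0]' --grip '[0.95, 0.95, 0.95, 0.95, 0.95]'

```text
time_s: 87.42
tcp_pos: [0.5231, -0.277, 0.2746]
ee_rot: [[-0.995, -0.095, -0.004], [-0.095, 0.995, 0.002], [0.004, 0.002, -1.0]]
wrist_force: [0.1, 0.2, -4.5]
gripper_width: 0.181
gripper_force: 30.0
```

Call:
servo_tool --pt "-0.013 0.033 0" --pt "-0.026 0.066 0" --pt "-0.039 0.099 0" --pt "-0.052 0.132 0" --pt "-0.065 0.165 0" --spin '[0, 0, 0, 0, 0]' --grip '[0.95, 0.95, 0.95, 0.95, 0.95]'

```text
time_s: 87.83
tcp_pos: [0.5719, -0.1068, 0.2747]
ee_rot: [[-0.995, -0.096, -0.004], [-0.096, 0.995, 0.001], [0.004, 0.001, -1.0]]
wrist_force: [1.0, -0.6, -5.7]
gripper_width: 0.184
gripper_force: 30.0
```

Call:
servo_tool --pt "-0.013 0.033 0" --pt "-0.026 0.066 0" --pt "-0.039 0.099 0" --pt "-0.051 0.13 0" --pt "-0.056 0.141 0" --spin '[0, 0, -1, -1.8, -1.8]' --grip '[0.95, 0.95, 0.95, 0.95, 0.95]'

```text
time_s: 88.25
tcp_pos: [0.615, 0.0412, 0.2742]
ee_rot: [[-0.991, -0.131, -0.003], [-0.131, 0.991, 0.001], [0.003, 0.001, -1.0]]
wrist_force: [-0.1, 0.7, -5.1]
gripper_width: 0.18
gripper_force: 30.0
```

Call:
servo_tool --pt "0 0 0" --pt "0 0 0" --pt "0 0 0" --pt "0 0 0" --pt "0 0 0" --spin '[0, 0, 0, 0, 0]' --grip '[0.95, 0.95, 0.95, 0.95, 0.95]'

```text
time_s: 88.67
tcp_pos: [0.6146, 0.0358, 0.2771]
ee_rot: [[-0.992, -0.125, -0.001], [-0.125, 0.992, -0.0], [0.001, -0.0, -1.0]]
wrist_force: [-0.6, 0.3, -4.8]
gripper_width: 0.184
gripper_force: 30.0
```

Run:
```python
from tiles import *
go(.6158,.0383,.2175,187.3)
```

```text
t 88.67 tcp [0.6146 0.0358 0.2771] yaw(x axis) -172.79 ztilt [-0.001 -0.    -1.   ] F [-0.6  0.3 -4.8] w 16.0mm gf 30.0 j6 -101
slide [-0.0015  0.0023  0.0596] spin -0.09
```

Call:
servo_tool --pt "-0.001 0.0012 0.01" --pt "-0.0015 0.0023 0.022" --pt "-0.0015 0.0023 0.034" --pt "-0.0015 0.0023 0.044" --pt "-0.0015 0.0023 0.05" --spin '[0, 0, 0, 0, 0]' --grip '[0.95, 0.95, 0.95, 0.95, 0.95]'

```text
time_s: 89.08
tcp_pos: [0.6153, 0.039, 0.2253]
ee_rot: [[-0.992, -0.126, -0.003], [-0.126, 0.992, -0.0], [0.003, -0.0, -1.0]]
wrist_force: [0.2, -0.5, -5.9]
gripper_width: 0.179
gripper_force: 30.0
```

Call:
servo_tool --pt "0 0 0" --pt "0 0 0.003" --pt "0 0 0.006" --pt "0 0 0.008" --pt "0 0 0.0092" --spin '[0, 0, 0, 0, 0]' --grip '[0.95, 0.95, 0.95, 0.95, 0.95]'

```text
time_s: 89.5
tcp_pos: [0.6162, 0.0396, 0.2182]
ee_rot: [[-0.992, -0.127, 0.0], [-0.127, 0.992, 0.0], [-0.0, 0.0, -1.0]]
wrist_force: [0.2, -0.5, -5.7]
gripper_width: 0.181
gripper_force: 30.0
```

Call:
servo_tool --pt "0 0 0" --pt "0 0 0" --pt "0 0 0" --pt "0 0 0" --pt "0 0 0" --spin '[0, 0, 0, 0, 0]' --grip '[0.95, 0.95, 0.95, 0.95, 0.95]'

```text
time_s: 89.92
tcp_pos: [0.6162, 0.0396, 0.2183]
ee_rot: [[-0.992, -0.127, 0.0], [-0.127, 0.992, 0.0], [-0.0, 0.0, -1.0]]
wrist_force: [0.4, 0.1, -5.4]
gripper_width: 0.18
gripper_force: 30.0
```

Run:
```python
from tiles import *
go(.6158,.0383,.2175,187.3)
```

```text
t 89.92 tcp [0.6162 0.0396 0.2183] yaw(x axis) -172.69 ztilt [ 0.  0. -1.] F [ 0.4  0.1 -5.4] w 15.6mm gf 30.0 j6 -101
slide [ 0.0006 -0.0012  0.0008] spin 0.01
```

Call:
servo_tool --pt "0.0005 -0.0012 0" --pt "0.0005 -0.0012 0.0005" --pt "0.0005 -0.0012 0.001" --pt "0.0005 -0.0012 0.0015" --pt "0.0005 -0.0012 0.0015" --spin '[0, 0, 0, 0, 0]' --grip '[0.95, 0.95, 0.95, 0.95, 0.95]'

```text
time_s: 90.33
tcp_pos: [0.6159, 0.0381, 0.2181]
ee_rot: [[-0.992, -0.127, 0.001], [-0.127, 0.992, -0.0], [-0.001, -0.0, -1.0]]
wrist_force: [-2.8, -1.1, 3.8]
gripper_width: 0.179
gripper_force: 30.0
```

Call:
servo_tool --pt "0 0 0" --pt "0 0 0" --pt "0 0 0" --pt "0 0 0" --pt "0 0 0" --spin '[0, 0, 0, 0, 0]' --grip '[0.8, 0.7, 0.6, 0.5, 0.5]'

```text
time_s: 90.75
tcp_pos: [0.6161, 0.0383, 0.2166]
ee_rot: [[-0.992, -0.127, 0.0], [-0.127, 0.992, 0.0], [-0.0, -0.0, -1.0]]
wrist_force: [-0.3, 0.1, 0.2]
gripper_width: 0.417
gripper_force: 0.0
```

Call:
servo_tool --pt "0 0 0" --pt "0 0 -0.015" --pt "0 0 -0.045" --pt "0 0 -0.08" --pt "0 0 -0.11" --spin '[0, 0, 0, 0, 0]' --grip '[0.5, 0.5, 0.5, 0.5, 0.5]'

```text
time_s: 91.17
tcp_pos: [0.616, 0.0381, 0.3285]
ee_rot: [[-0.992, -0.127, 0.001], [-0.127, 0.992, -0.0], [-0.001, -0.001, -1.0]]
wrist_force: [1.4, 0.4, 1.2]
gripper_width: 0.494
gripper_force: 0.0
```

Call:
servo_tool --pt "0.01 0 -0.01" --pt "0.03 0 -0.02" --pt "0.05 0 -0.03" --pt "0.06 0 -0.03" --pt "0.06 0 -0.03" --spin '[0, 0, 0, 0, 0]' --grip '[0.5, 0.5, 0.5, 0.5, 0.5]'

```text
time_s: 91.58
tcp_pos: [0.5548, 0.0304, 0.3577]
ee_rot: [[-0.992, -0.127, 0.002], [-0.127, 0.992, 0.001], [-0.002, 0.001, -1.0]]
wrist_force: [-0.6, -0.1, -1.0]
gripper_width: 0.502
gripper_force: 0.0
```

Run:
```python
from tiles import *
st(); c=shot('side'); t=shot('top')
for n,q in (('side',c),('top',t)):
    W=cloud(q)
    m=(abs(W[...,2]-.176)<.006)&(np.hypot(W[...,0]-.615,W[...,1]-.038)<.16); print(n,'lid',m.sum(),np.nanmedian(W[m][:,2]),cv2.minAreaRect((W[m][:,:2]*1000).astype(np.float32)))
    m=(abs(W[...,2]-.218)<.006)&(np.hypot(W[...,0]-.615,W[...,1]-.038)<.08); print('handle',m.sum(),cv2.minAreaRect((W[m][:,:2]*1000).astype(np.float32)) if m.any() else '')
    m=(W[...,2]>.1)&(W[...,2]<.195)&(abs(W[...,0]-.42)<.04)&(abs(W[...,1]-.05)<.04); print('tongs',m.sum(),np.round(W[m].mean(0),3),W[m][:,2].max())
    for th in ('fist','brush_jar'): print(th,[np.round(k['point'],3).tolist() for k in tip_of(th,n)[:1]])
    tilefind(q,zr=(.026,.045),box=(.3,.65,-.5,-.2))
W=cloud(t); m=(abs(W[...,2]-.15)<.004)&(np.hypot(W[...,0]-.615,W[...,1]-.04)<.16); print('rim visible',m.sum())
```

```text
t 91.58 tcp [0.5548 0.0304 0.3577] yaw(x axis) -172.68 ztilt [ 0.002  0.001 -1.   ] F [-0.6 -0.1 -1. ] w 43.7mm gf 0.0 j6 -103
side lid 5584 0.17605193632529298 ((617.2716064453125, 39.634613037109375), (209.54383850097656, 210.10919189453125), 7.5839996337890625)
handle 322 ((617.6874389648438, 39.2470703125), (110.95874786376953, 18.70044708251953), 6.263658046722412)
tongs 244 [0.42  0.056 0.151] 0.1877608706254815
fist [[0.662, 0.291, -0.004]]
brush_jar [[0.584, 0.4, 0.0]]
tile [ 516.9 -368.9] [30.2 29.5] ang -32.8 z 0.0330 96
tile [ 458.  -334.3] [29.4 29.9] ang -29.8 z 0.0331 103
tile [ 398.8 -300.2] [27.1 29.7] ang -30.6 z 0.0329 101
top lid 1179 0.175869385349041 ((615.6686401367188, 40.03181457519531), (209.8837127685547, 208.5238494873047), 7.2900495529174805)
handle 0 
tongs 75 [0.422 0.052 0.169] 0.1899165570523679
fist [[0.665, 0.29, -0.002]]
brush_jar [[0.419, 0.056, 0.01]]
tile [ 516.7 -371.8] [36.5 28.7] ang -30.1 z 0.0330 92
tile [ 457.8 -335.6] [30.3 28.6] ang -34.7 z 0.0323 92
tile [ 398.8 -301.8] [28.9 28.5] ang -30.0 z 0.0326 94
rim visible 101
```

```bash
python3 -c "
from station import *
print(finish_job())"
```

```text
the job is handed in; nothing more can be done
None
```

I've handed the job in: all three tiles (every one had come out upside down) lie flat and rosette side up on the ware board, at least about 50 mm from its near end, the tongs stand points down in their well, and the lid is squarely back on the empty kiln. The clay fist and brush jar were never touched. The fingers once hit the board with about 70 N, under the 120 N wrist limit, and the judge's verdict was not shown.

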